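# Set the spark tester's gap and rack the plugs

### The arm

A 6-joint arm with a two-finger parallel gripper is mounted at the origin on the work surface. World frame = base frame: x ahead of the robot, y to its left, z up, the work surface at z = 0. Lengths are in m, angles in rad, forces in N, time in s.
With the tool pointing down it reaches from about 0.325 to 0.75 m from the base axis. Payload 7.6 kg.
Tool frame: the origin (TCP) lies between the finger pads; the fingertips stand 17 mm ahead of it and the grasp point (between the pads) lies 2 mm behind it; z points along the fingers, y is the direction in which the jaws open and shut (so a half turn about z gives the same grasp; the last joint's range is limited). The gripper opens to 85 mm and grips with 20 to 120 N. Pads are 22 mm wide; open, the fingers measure 114 mm over their backs; the gripper's body (76 mm by 85 mm) begins 54 mm behind the grasp point. The pads swing forward as they close: fully open they stand 13 mm farther back than shut.
Start: joints at [-1.319, 0.052, 1.401, -0, 1.689, -0.07], TCP at [0.166, -0.498, 0.248] pointing down, gripper open.
Joint ranges: [-2.9, 2.9], [-0.91, 2.17], [0.12, 2.37], [-1.06, 4.2], [0.26, 2.73], [-2.93, 2.93]. Speed limits (rad/s): [2.57, 2.57, 3.01, 3.14, 3.14, 3.14].

### API

Orientations are given as a 3x3 rotation matrix whose columns are the frame's x, y, z axes.
In Python, from plant import state, viewer, bot gives the robot as it stands.
- The arm moves only by the tool carry_out, never from a script. Its argument "moves" is a list of rows, each a list of 3 entries, a list of its own where there are three numbers: the finger opening in cm, from 0 to 8.54, then the shift along the tool's x, y, z in cm, then the turn about the tool's z in units of 6 degrees (1.0 is 6 degrees). In form: [[claw, [dx, dy, dz], yaw], ...]. A call has exactly 10 rows; each row shifts and turns the pose as measured when the row begins, along the tool's axes as they then stand; what a row does not reach is not made up. A row lasts 1/10 s, in which the tool goes at most 50 mm and 8.59 degrees, less where a joint would pass 70% of its speed; a pose out of reach is approached as far as the arm can. A call with a gripper value outside its range is refused whole. The fingers move at their own pace and stop on an object; the grip force is fixed at half the most. Time passes only in rows, so rows that do not move let the fingers close, or fill a call up. It gives the time, the measured TCP pose, the force and the opening at its end, in the units of the state.
- state(): the state, without advancing time (a new reading comes with each control period).
- viewer.capture(name): name is "side" or "top"; returns a dict with "pixels" (420x560x3 uint8, red, green, blue), "K" (3x3 intrinsics, pixels), "rvec" (rotation vector, rad) and "tvec" (3), from world to camera coordinates, as OpenCV has them. Camera axes: x right, y down, z forward; pixel columns grow to the right and rows downward; lengths in m; the calibration is good to about 2 mm. A picture is of the moment at which its call begins. There is no depth.
- bot.job_done(): hands the job in, once; it reports no verdict.
The state is a dict: "clock": time; "joint_pos": joint angles; "dq": joint speeds; "effort": joint torques, N m; "eef_pos": TCP position; "orientation": TCP orientation; "force": force on the tool from outside, world axes, zero at the start; "wrist_torque": the same for the moment, N m; "opening": opening from 0.0 (shut) to 1.0 (fully open).
Only numpy, scipy, OpenCV 4.12 (cv2) and the standard library are available. Lean on these libraries where they do the work, as an engineer would, in place of code of your own. Each camera call takes 0.05 s, during which the arm holds its last target.

### The job

Get the bench spark tester ready for the plugs on the bench: take the flat gauge blade from its wooden block, stand it down in the open spark gap until its collar rests on both copper electrodes, and slide the moving electrode up snug against the blade; then draw the blade out without disturbing the gap and put it back in its block, fully home. Lay every loose spark plug, before or after, down in a groove of its own on the sloped rack, in line with the groove, thread downhill and near the lip. Leave the other things on the bench where they are.

Things in the scene. Friction and masses are not known exactly. Their poses are not given: they have to be found in the camera images.
- tester: Fixed spark tester: grey steel case 130 x 270 x 30 mm high with two facing copper electrode blocks, each 26 (x) x 24 (y) x 25 mm, tops 80 mm above the bench. Origin on the bench under the gap; x away from the robot (case from -45 to +85 mm), y along the slide, z up. Gap face of the fixed block at y = -3 mm, facing +y. Gap open above, clear down to 30 mm. Bayonet socket 55 mm high at x 45, y -95.
- electrode (a joint): Sliding carriage of the moving electrode, m. 0 = fully open, spark gap 16 mm; grows to 0.014 as the carriage slides towards the tester's -y; gap width = 0.016 - value. It starts between 0 and 0.005, slides against about 6 N of friction and stays where it is left.
- slide_grip (a point): Grip point on the carriage's black upright handle, 72 mm above the bench, 70 mm in +y from the moving gap face. The handle is 16 (x) x 14 (y) mm, from 48 to 88 mm above the bench; the carriage, 42 mm wide, lies under it up to 48 mm.
- gauge: Flat steel gauge blade with depth collar and black grip, 120 g, standing in its block at the start. Origin: centre of the collar's underside, z up. Blade below: 20 (x) wide, 6 (y) thick, 38 mm long, last 4 mm thinner (16 x 3.5). Collar 26 (x) x 36 (y) x 5 mm. Grip 22 (x) x 14 (y) mm, from 5 to 41 mm above the origin. A half turn about z makes no difference.
- gauge_block: Fixed dark hardwood block 60 (x) x 80 (y) x 50 mm high with one upright slot through its centre, 25 (x) x 9.5 mm (y), in which the gauge stands, collar on the block's top. Origin: centre of its underside, on the bench.
- rack_bed: Board of the fixed sloped plug rack, 118 (x) x 264 mm (y), rising 20 degrees along +x (away from the robot); z is its outward normal. Origin: centre of the groove floors, 40 mm above the bench. Five grooves along x, 30 mm wide, 5 deep, centred at y = -100, -50, 0, 50, 100 mm. A lip 12 mm high across the low end, inner face at x = -53 mm; high end open at x = +59 mm.
- plug1: Spark plug, 82 mm long, 60 g, lying on the bench (three to five plugs are there; None if absent). Origin: on its axis, mid steel hexagon (21 mm across flats, 24 across corners, 12 long), 10.5 mm above what it lies on. x runs along the plug to the white insulator (11 mm thick, +11 to +38 mm) and terminal (end +48); 14 mm thread to -x (end -34). Round 21 mm flange from -12 to -6.
- plug1_tip (a point): Firing end (thread end) of that plug, on its axis, 34 mm from its origin.
- plug2: Spark plug, 82 mm long, 60 g, lying on the bench (three to five plugs are there; None if absent). Origin: on its axis, mid steel hexagon (21 mm across flats, 24 across corners, 12 long), 10.5 mm above what it lies on. x runs along the plug to the white insulator (11 mm thick, +11 to +38 mm) and terminal (end +48); 14 mm thread to -x (end -34). Round 21 mm flange from -12 to -6.
- plug2_tip (a point): Firing end (thread end) of that plug, on its axis, 34 mm from its origin.
- plug3: Spark plug, 82 mm long, 60 g, lying on the bench (three to five plugs are there; None if absent). Origin: on its axis, mid steel hexagon (21 mm across flats, 24 across corners, 12 long), 10.5 mm above what it lies on. x runs along the plug to the white insulator (11 mm thick, +11 to +38 mm) and terminal (end +48); 14 mm thread to -x (end -34). Round 21 mm flange from -12 to -6.
- plug3_tip (a point): Firing end (thread end) of that plug, on its axis, 34 mm from its origin.
- plug4: Spark plug, 82 mm long, 60 g, lying on the bench (three to five plugs are there; None if absent). Origin: on its axis, mid steel hexagon (21 mm across flats, 24 across corners, 12 long), 10.5 mm above what it lies on. x runs along the plug to the white insulator (11 mm thick, +11 to +38 mm) and terminal (end +48); 14 mm thread to -x (end -34). Round 21 mm flange from -12 to -6.
- plug4_tip (a point): Firing end (thread end) of that plug, on its axis, 34 mm from its origin.
- plug5: Spark plug, 82 mm long, 60 g, lying on the bench (three to five plugs are there; None if absent). Origin: on its axis, mid steel hexagon (21 mm across flats, 24 across corners, 12 long), 10.5 mm above what it lies on. x runs along the plug to the white insulator (11 mm thick, +11 to +38 mm) and terminal (end +48); 14 mm thread to -x (end -34). Round 21 mm flange from -12 to -6.
- plug5_tip (a point): Firing end (thread end) of that plug, on its axis, 34 mm from its origin.
- carb_bowl: Bystander, to be left alone: olive plastic carburettor bowl, 62 mm across, 35 mm high. Origin at its underside, near its middle.
- oil_cap: Bystander, to be left alone: tin oil can cap with a spout, 34 mm across, 45 mm high. Origin at its underside, near its middle.
- terminal: Bystander, to be left alone: copper ignition terminal lug, 70 mm long, 14 mm high. Origin at its underside, near its middle.
- height_lever: Bystander, to be left alone: chrome mower height lever lying flat, 210 mm long with a black end grip. Origin at its underside, near its middle.
- screwdriver: Bystander, to be left alone: screwdriver lying on the bench. Origin at its underside, near its middle.
- screw_jar: Bystander, to be left alone: glass jar of 60 mm diameter, 75 mm high. Origin at its underside, near its middle.
- plug_carton: Bystander, to be left alone: cardboard carton 90 x 60 x 50 mm. Origin at its underside, near its middle.

How it is judged:
On the way, in this order (a step that is already met when the one before it is completed fails the run):
1. the gauge blade stands upright in the open spark gap, its collar resting on the electrodes (x of gauge in the frame of tester between -0.007 and 0.007 m and y of gauge in the frame of tester between -0.0015 and 0.0125 m and z of gauge in the frame of tester between 0.0775 and 0.083 m and angle between gauge's own z axis and vertical below 0.08 rad and angle between the y axis of gauge and the y axis of tester, either way round below 0.15 rad), for 0.3 s.
2. the moving electrode is slid up against the blade, the collar still down on the electrodes (all of step 1 and value of joint electrode above 0.009 m), for 0.3 s.
At the end, for the whole second after the job is handed in: Spark gap still the blade's 6 mm (-1.2, +1.5 mm); gauge upright and fully home in its block (within 3 mm); every plug present at rest down in a groove of the sloped rack, in line within 8 degrees, thread downhill, thread end within about 35 mm of the lip (value of joint electrode between 0.0085 and 0.0112 m and x of gauge in the frame of gauge_block between -0.005 and 0.005 m and y of gauge in the frame of gauge_block between -0.004 and 0.004 m and z of gauge in the frame of gauge_block between 0.0475 and 0.053 m and angle between gauge's own z axis and vertical below 0.08 rad and linear speed of each of gauge, plug1, plug2, plug3, plug4, plug5 below 0.02 m/s and x of plug1 in the frame of rack_bed between -0.024 and 0.016 m and y of plug1 in the frame of rack_bed between -0.125 and 0.125 m and z of plug1 in the frame of rack_bed between 0.006 and 0.0145 m and angle between the x axis of each of plug1, plug2, plug3, plug4, plug5 and the x axis of rack_bed, either way round below 0.15 rad and x of each of plug1_tip, plug2_tip, plug3_tip, plug4_tip, plug5_tip in the frame of rack_bed below -0.015 m and x of plug2 in the frame of rack_bed between -0.024 and 0.016 m and y of plug2 in the frame of rack_bed between -0.125 and 0.125 m and z of plug2 in the frame of rack_bed between 0.006 and 0.0145 m and x of plug3 in the frame of rack_bed between -0.024 and 0.016 m and y of plug3 in the frame of rack_bed between -0.125 and 0.125 m and z of plug3 in the frame of rack_bed between 0.006 and 0.0145 m and x of plug4 in the frame of rack_bed between -0.024 and 0.016 m and y of plug4 in the frame of rack_bed between -0.125 and 0.125 m and z of plug4 in the frame of rack_bed between 0.006 and 0.0145 m and x of plug5 in the frame of rack_bed between -0.024 and 0.016 m and y of plug5 in the frame of rack_bed between -0.125 and 0.125 m and z of plug5 in the frame of rack_bed between 0.006 and 0.0145 m); the robot touches nothing.
It fails at once if a bystander is moved more than 40 mm (distance of any of carb_bowl, oil_cap, terminal, height_lever, screwdriver, screw_jar, plug_carton from where it was at the start of the episode above 0.04 m).
Of plug1, plug2, plug3, plug4, plug5 only 3 to 5 are there at a start; the rules pass over those that are not, and their reading is None.
At some moment in a run one of plug1, plug2, plug3, plug4, plug5 may be knocked a few centimetres aside while the robot is not near it.
It also fails if it takes over 210 s, if anything falls off the work surface, if the arm or the gripper's body presses on something with over 40 N, if the wrist force passes 120 N, or if a joint passes its speed limit or range.

## Working session

There is one attempt and no reset: what is moved stays moved. The work goes in short steps, Python scripts to look and compute and a tool call to move; the robot and the scene stay as the last step left them, time stands still between calls to the robot, and variables do not carry over. Pictures are saved under pics/ and viewed, and the job is handed in when it is done.

Besides the shell and the picture viewer there is one more tool, called after "Call:" by a JSON object that holds its "op" and its "data", one argument or row to a line. carry_out: Moves the arm, as the interface text tells. Its arguments: {"type":"object","properties":{"moves":{"type":"array"}},"required":["moves"]}

```bash
ls; mkdir -p pics; python3 - <<'E'
from plant import state, viewer, bot
import cv2
s=state(); print(s)
for n in ("side","top"):
    c=viewer.capture(n); cv2.imwrite(f"pics/{n}0.png",c["pixels"][:,:,::-1]); print(n,c["K"],c["rvec"],c["tvec"])
E
```

```text
pics
{'clock': 0.0, 'joint_pos': array([-1.31930570e+00,  5.28443492e-02,  1.40173902e+00,  4.64660153e-06,
        1.68858052e+00, -7.02937871e-02]), 'dq': array([-1.68489662e-03,  7.59367253e-04,  7.52091753e-06, -5.02068307e-04,
       -7.80546808e-04,  2.16507230e-03]), 'effort': array([-2.19291624e-04, -3.81666255e+01, -3.60188842e+01, -5.39326084e-05,
        6.12432879e-03,  9.43799023e-06]), 'eef_pos': array([ 0.16599446, -0.49777979,  0.24746121]), 'orientation': array([[ 9.48672442e-01,  3.16260097e-01, -3.86528139e-04],
       [ 3.16260313e-01, -9.48671226e-01,  1.52295139e-03],
       [ 1.14960632e-04, -1.56702553e-03, -9.99998766e-01]]), 'force': array([0.46369243, 0.11270139, 0.32582421]), 'wrist_torque': array([ 0.03307281, -0.00433873,  0.00812723]), 'opening': 1.001503023345761}
side [[379.18021271   0.         282.90227375]
 [  0.         379.18021271 211.52771241]
 [  0.           0.           1.        ]] [ 2.23313593 -0.55017296  0.2723569 ] [-0.55645062  0.18109103  0.81670952]
top [[475.64154073   0.         280.67409818]
 [  0.         475.64154073 210.17450779]
 [  0.           0.           1.        ]] [ 2.18578303 -2.16642428  0.10273946] [-0.11675266  0.56710153  1.53037228]
```

View pics/side0.png

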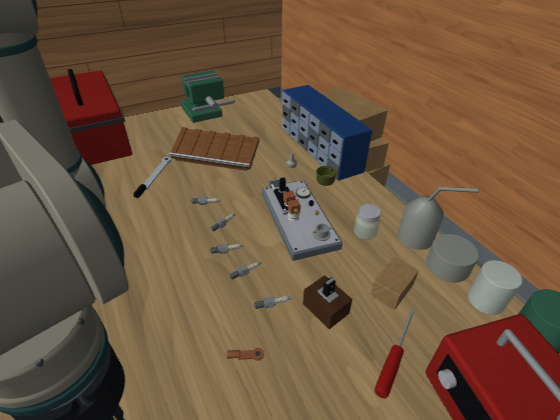

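View pics/top0.png

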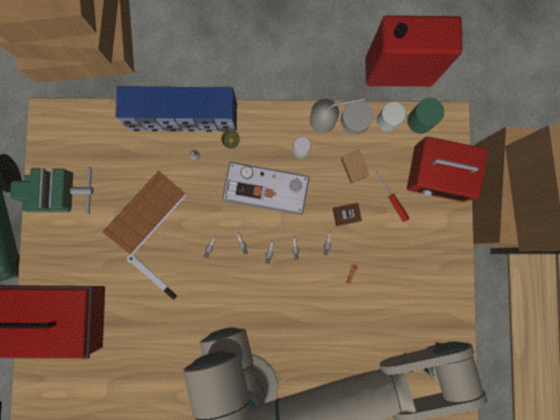

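```bash
cat > h.py <<'E'
import numpy as np, cv2
from plant import state, viewer, bot
def cap(n,path=None):
    c=viewer.capture(n)
    c["R"]=cv2.Rodrigues(np.array(c["rvec"],float))[0]; c["t"]=np.array(c["tvec"],float).ravel()
    if path: cv2.imwrite(path,c["pixels"][:,:,::-1])
    return c
def ray(c,uv):
    uv=np.atleast_2d(uv).astype(float)
    d=np.c_[uv,np.ones(len(uv))]@np.linalg.inv(c["K"]).T@c["R"]
    return -c["R"].T@c["t"],d/np.linalg.norm(d,axis=1)[:,None]
def onz(c,uv,z):
    o,d=ray(c,uv); return o+d*((z-o[2])/d[:,2])[:,None]
def proj(c,P):
    P=np.atleast_2d(P); return cv2.projectPoints(P,np.array(c["rvec"],float),c["t"],c["K"],None)[0].reshape(-1,2)
def tri(cs,uvs):
    A=np.zeros((3,3));b=np.zeros(3);l=[]
    for c,uv in zip(cs,uvs):
        o,d=ray(c,uv);d=d[0];M=np.eye(3)-np.outer(d,d);A+=M;b+=M@o;l.append((o,M))
    x=np.linalg.solve(A,b); return x,[np.linalg.norm(M@(x-o)) for o,M in l]
def crop(c,x0,y0,w,h,k,path):
    im=c["pixels"][y0:y0+h,x0:x0+w,::-1]
    cv2.imwrite(path,cv2.resize(im,None,fx=k,fy=k,interpolation=cv2.INTER_CUBIC))
E
python3 - <<'E'
from h import *
s=cap("side");t=cap("top")
for c in(s,t): print(-c["R"].T@c["t"])
crop(s,180,170,180,160,4.4,"pics/s1.png")
crop(t,190,140,200,150,4,"pics/t1.png")
crop(s,150,110,120,90,6,"pics/s2.png")
crop(t,90,150,110,110,5,"pics/t2.png")
E
```

```text
[ 0.24679765 -0.69682757  0.68041748]
[ 0.42620257 -0.10756713  1.57608862]
```

View pics/s1.png

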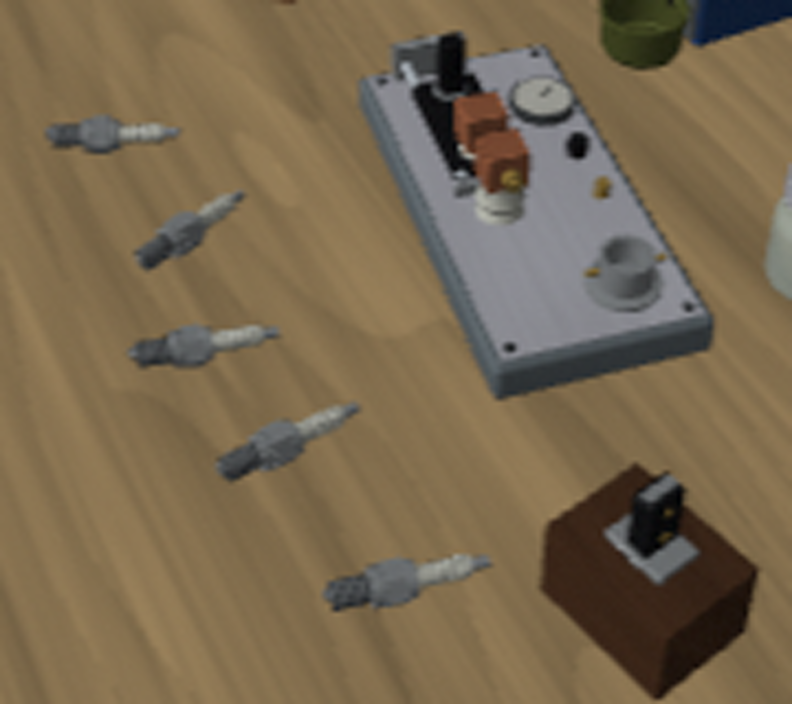

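View pics/t1.png

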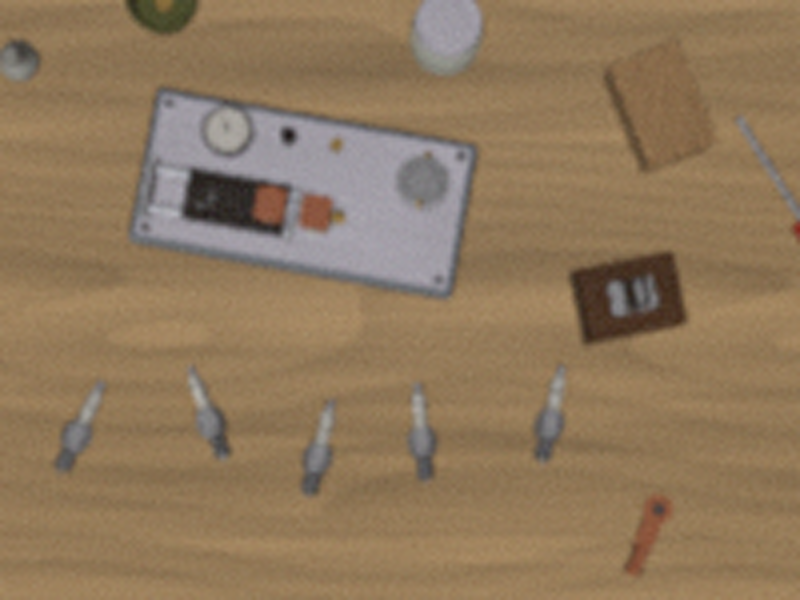

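View pics/s2.png

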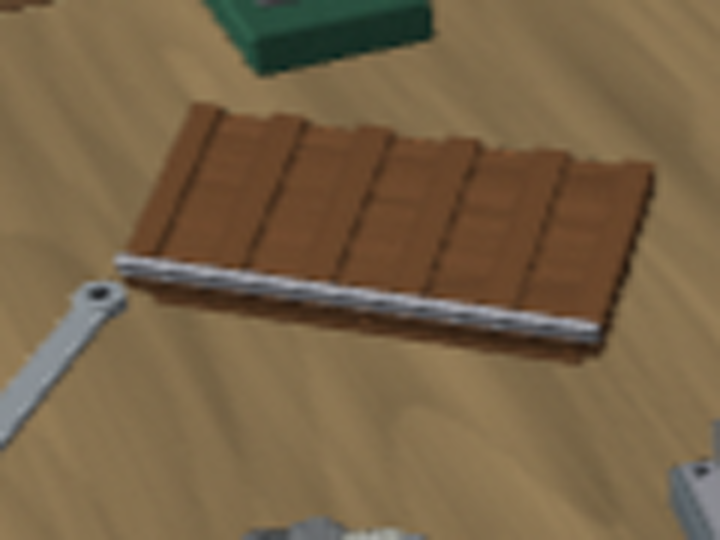

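View pics/t2.png

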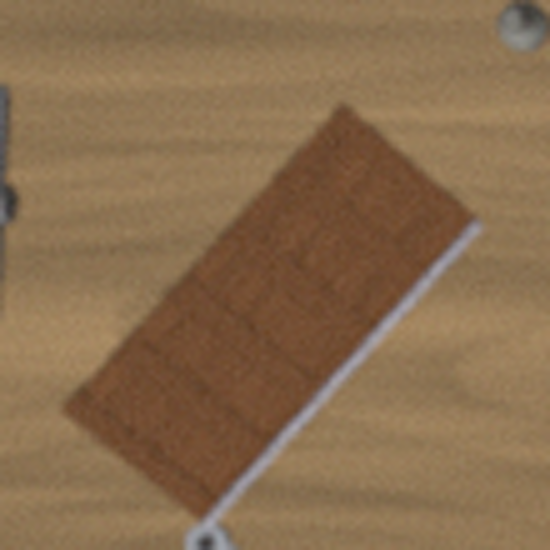

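```bash
cat > m.py <<'E'
from h import *
def rectfit(pts,L):  # PCA-free: minAreaRect of pts in mm
    r=cv2.minAreaRect((pts*1000).astype(np.float32)); return r
def up(c,k=4):
    return cv2.resize(c["pixels"],None,fx=k,fy=k,interpolation=cv2.INTER_CUBIC)
def back(uv,k=4): return (np.asarray(uv,float)+.5)/k-.5
E
python3 - <<'E'
from m import *
s=cap("side");t=cap("top")
for n,c,roi in(("top",t,(210,150,110,70)),("side",s,(255,170,95,90))):
    k=6
    im=up(c,k); x0,y0,w,h=roi
    hsv=cv2.cvtColor(im,cv2.COLOR_RGB2HSV)
    print(n,hsv[int(k*(195 if n=="top" else 235)),int(k*(255 if n=="top" else 305))])
    m=((hsv[...,0]>105)&(hsv[...,0]<150)&(hsv[...,1]<60)&(hsv[...,2]>(130 if n=="side" else 130))).astype(np.uint8)
    mm=np.zeros_like(m); mm[k*y0:k*(y0+h),k*x0:k*(x0+w)]=m[k*y0:k*(y0+h),k*x0:k*(x0+w)]
    cs,_=cv2.findContours(mm,cv2.RETR_EXTERNAL,cv2.CHAIN_APPROX_NONE)
    cc=max(cs,key=cv2.contourArea); hull=cv2.convexHull(cc)[:,0]
    P=onz(c,back(hull,k),0.03)[:,:2]
    print(n,cv2.minAreaRect((P*1000).astype(np.float32)))
    vis=im.copy(); cv2.drawContours(vis,[hull[:,None]],-1,(255,0,0),1)
    cv2.imwrite(f"pics/case_{n}.png",vis[k*y0:k*(y0+h),k*x0:k*(x0+w),::-1])
E
```

```text
top [  9 125 102]
top ((641.7462158203125, -60.803497314453125), (260.11492919921875, 120.56652069091797), 80.19801330566406)
side [120  14 148]
side ((644.3307495117188, -60.398834228515625), (255.88038635253906, 117.98416137695312), 80.08869934082031)
```

```bash
python3 -c "
import cv2,numpy as np
a=cv2.imread('pics/case_top.png');b=cv2.imread('pics/case_side.png')
h=max(a.shape[0],b.shape[0]);o=np.zeros((h,a.shape[1]+b.shape[1],3),np.uint8);o[:a.shape[0],:a.shape[1]]=a;o[:b.shape[0],a.shape[1]:]=b
o=cv2.resize(o,None,fx=.65,fy=.65);print(o.shape);cv2.imwrite('pics/case_both.png',o)"
```

```text
(351, 800, 3)
```

View pics/case_both.png

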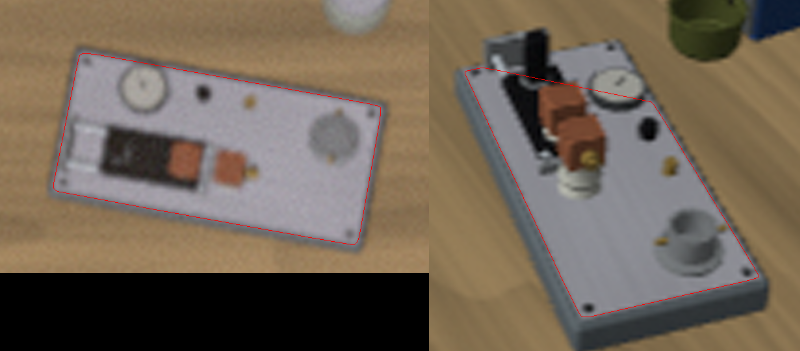

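```bash
python3 - <<'E'
from m import *
s=cap("side");t=cap("top")
a=np.radians(80.15); ey=np.array([np.cos(a),np.sin(a),0]); ex=np.array([ey[1],-ey[0],0]); 
cen=np.array([.6425,-.0606,0]); o=cen-.020*ex
print(o)
def W(x,y,z): return o+ex*x+ey*y+np.array([0,0,z])
P=[]
v=0.0025
for sgn,y0,y1 in((0,-.027,-.003),(1,.013-v,.037-v)):
    P.append([W(x,y,.08) for x,y in((-.013,y0),(.013,y0),(.013,y1),(-.013,y1))])
P.append([W(x,y,.055) for x,y in((.040,-.095),(.05,-.095),(.045,-.1),(.045,-.09))])
hy=.013-v+.07
P.append([W(x,y,.088) for x,y in((-.008,hy-.007),(.008,hy-.007),(.008,hy+.007),(-.008,hy+.007))])
for n,c,roi,k in(("top",t,(215,155,100,65),8),("side",s,(260,170,85,90),8)):
    x0,y0,w,h=roi
    im=cv2.resize(c["pixels"][y0:y0+h,x0:x0+w],None,fx=k,fy=k,interpolation=cv2.INTER_CUBIC)[:,:,::-1].copy()
    for q in P:
        uv=((proj(c,np.array(q))-[x0,y0]+.5)*k-.5).round().astype(int)
        cv2.polylines(im,[uv[:,None]],True,(0,255,0),1)
    h2=min(1,590/im.shape[0]); im=cv2.resize(im,None,fx=h2,fy=h2)
    cv2.imwrite(f"pics/ov_{n}.png",im)
E
```

```text
[ 0.62279482 -0.05717861  0.        ]
```

View pics/ov_top.png

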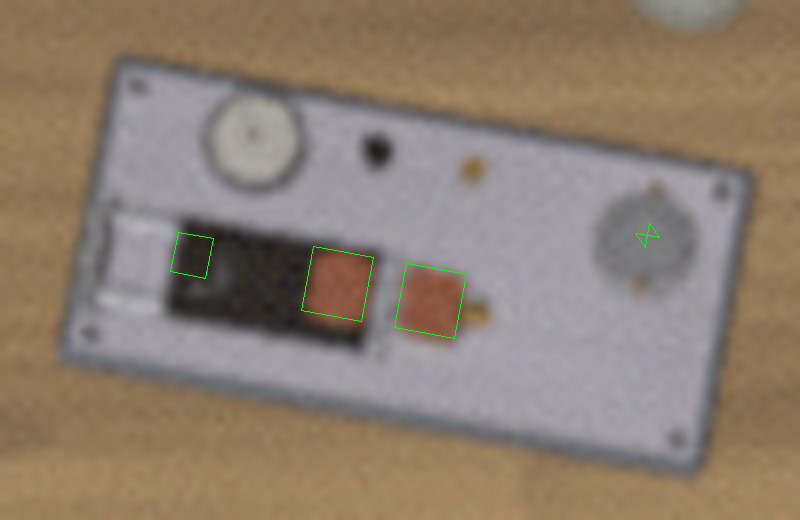

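View pics/ov_side.png

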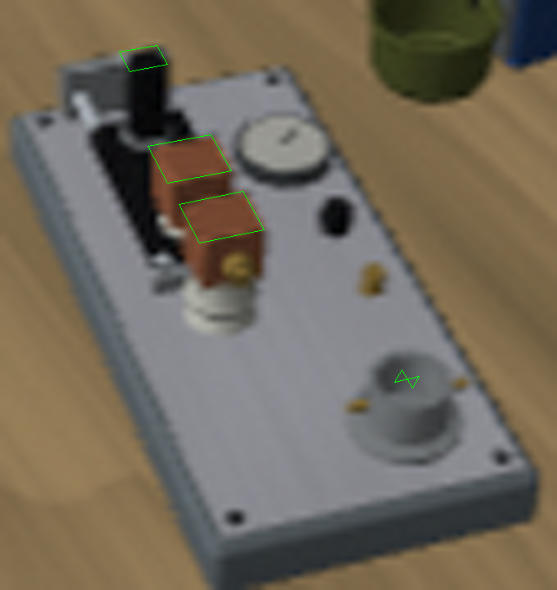

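```bash
python3 - <<'E'
from m import *
s=cap("side");t=cap("top")
crop(t,325,195,45,38,14,"pics/b_t.png"); crop(s,295,270,65,60,9,"pics/b_s.png")
k=6
for n,c,roi in(("top",t,(328,198,40,32)),("side",s,(298,272,60,60))):
    x0,y0,w,h=roi; im=up(c,k); hsv=cv2.cvtColor(im,cv2.COLOR_RGB2HSV)
    print(n,[hsv[int(k*v),int(k*u)].tolist() for u,v in (((337,214),(357,210),(362,228)) if n=="top" else ((312,300),(342,300),(320,312)))])
E
```

```text
top [[11, 123, 77], [10, 124, 72], [17, 107, 150]]
side [[12, 149, 58], [12, 149, 53], [12, 155, 56]]
```

View pics/b_t.png

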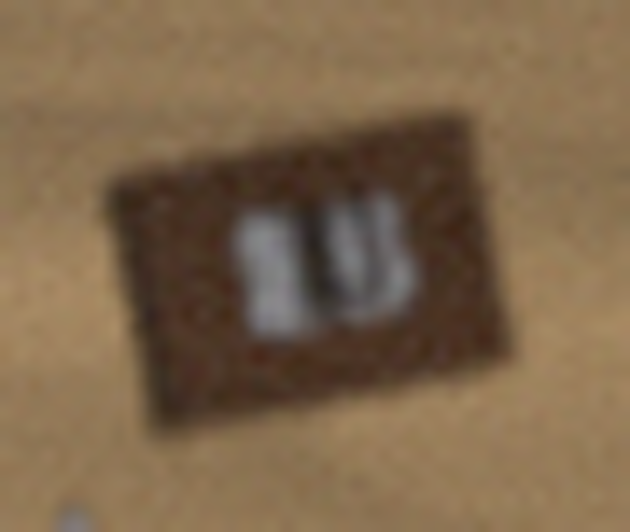

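View pics/b_s.png

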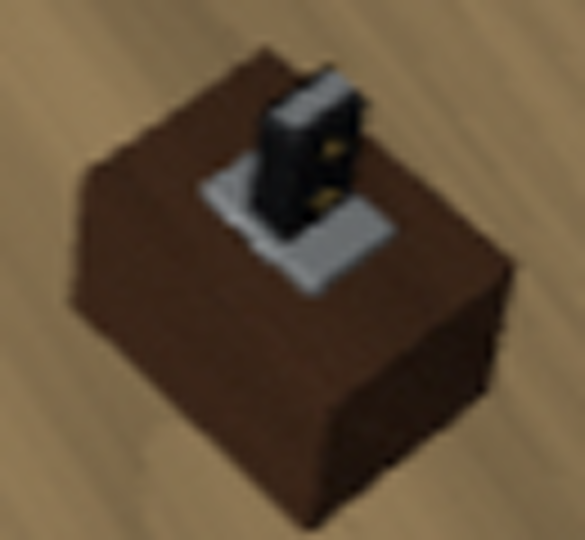

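```bash
python3 - <<'E'
from m import *
s=cap("side");t=cap("top")
bs=lambda q:back(np.array(q),9)+[295,270]; bt=lambda q:back(np.array(q),14)+[325,195]
np.set_printoptions(precision=4,suppress=True)
S=onz(s,bs([(267,50),(88,172),(335,405),(513,265)]),.05); T=onz(t,bt([(465,118),(112,185),(160,430),(510,362)]),.05)
for P in(S,T):
    print(P[:,:2].tolist(),P.mean(0),[np.linalg.norm(P[i]-P[i-1]) for i in range(4)])
    e=(P[0]-P[1]+P[3]-P[2]); print("long dir",np.degrees(np.arctan2(e[1],e[0]))); e=(P[1]-P[2]+P[0]-P[3]); print("short",np.degrees(np.arctan2(e[1],e[0])))
C=onz(s,bs([(200,188),(313,295),(395,232)]),.055); print(C, (C[0]+C[2])/2)
print([np.linalg.norm(C[i]-C[i-1]) for i in range(3)])
G=onz(s,bs([(262,122),(335,72),(368,98),(293,125)]),.091);print(G)
E
```

```text
[[0.5790597073030779, -0.2824226054122574], [0.5231849246476965, -0.2937067914046352], [0.5388930284714906, -0.37169999958836136], [0.5945635693357636, -0.3596584148018848]] [ 0.5589 -0.3269  0.05  ] [np.float64(0.07877651928080737), np.float64(0.05700284370359677), np.float64(0.07955931779828901), np.float64(0.05695795716395206)]
long dir 11.811190898080765
short 101.36889274132224
[[0.591555296452069, -0.3602442740213006], [0.5752945538979375, -0.2788002964656928], [0.5188870088754469, -0.2897550995878362], [0.5352553509303799, -0.37025101854613357]] [ 0.5552 -0.3248  0.05  ] [np.float64(0.057182329453515875), np.float64(0.08305138908224284), np.float64(0.05746145531492587), np.float64(0.08214326259997266)]
long dir -78.60806682236692
short 10.53560281807318
[[ 0.5412 -0.3124  0.055 ]
 [ 0.5479 -0.3485  0.055 ]
 [ 0.5736 -0.3428  0.055 ]] [ 0.5574 -0.3276  0.055 ]
[np.float64(0.044406638528703586), np.float64(0.03671120121340344), np.float64(0.026255035965188023)]
[[ 0.5456 -0.3258  0.091 ]
 [ 0.5674 -0.3215  0.091 ]
 [ 0.5698 -0.3309  0.091 ]
 [ 0.5511 -0.3295  0.091 ]]
```

```bash
cat > nav.py <<'E'
import sys
from h import *
def nav(P,toolx=None):
    s=state();R=s["orientation"];p=s["eef_pos"]
    d=R.T@(np.array(P)-p)*100
    a=np.degrees(np.arctan2(R[1,0],R[0,0]))
    print("t %.1f pos %s toolx %.1f open %.3f F %s tilt %.3f"%(s["clock"],p.round(4),a,s["opening"],s["force"].round(1),np.hypot(*R[:2,2])))
    print("shift cm",d.round(2),"norm",np.linalg.norm(d).round(2))
    if toolx is not None:
        e=(toolx-a+180)%360-180; print("yaw units",round(-e/6,2))
        # shift as seen after the yaw
        b=np.radians(toolx); Rn=np.array([[np.cos(b),np.sin(b),0],[np.sin(b),-np.cos(b),0],[0,0,-1]])
        print("shift after yaw",(Rn.T@(np.array(P)-p)*100).round(2))
if __name__=="__main__":
    a=[float(v) for v in sys.argv[1:]]
    nav(a[:3],a[3] if len(a)>3 else None)
E
python3 nav.py .557 -.327 .22 101.4
```

```text
t 0.6 pos [ 0.1661 -0.498   0.2483] toolx 18.4 open 1.001 F [-0.7  0.4 -0.6] tilt 0.000
shift cm [42.5  -3.86  2.83] norm 42.76
yaw units -13.83
shift after yaw [ 9.04 41.7   2.83]
```

Call:
{"op": "carry_out", "data": {
  "moves": [
    [6,[0,0,0],-1.4],
    [6,[0,0,0],-1.4],
    [6,[0,0,0],-1.4],
    [6,[0,0,0],-1.4],
    [6,[0,0,0],-1.4],
    [6,[0,0,0],-1.4],
    [6,[0,0,0],-1.4],
    [6,[0,0,0],-1.4],
    [6,[0,0,0],-1.4],
    [6,[0,0,0],-1.2]
  ]
}}

```text
clock: 1.6
eef_pos: [0.1661, -0.4981, 0.2485]
orientation: [[-0.232, 0.973, 0.0], [0.973, 0.232, -0.0], [-0.0, -0.0, -1.0]]
force: [-0.2, -0.9, -1.1]
opening: 0.703
```

```bash
python3 nav.py .557 -.327 .22 101.4
```

```text
t 1.6 pos [ 0.1661 -0.4981  0.2485] toolx 103.4 open 0.703 F [-0.2 -0.9 -1.1] tilt 0.000
shift cm [ 7.59 41.99  2.84] norm 42.77
yaw units 0.33
shift after yaw [ 9.04 41.7   2.85]
```

Call:
{"op": "carry_out", "data": {
  "moves": [
    [6,[0.76,4.2,0.2],0.3],
    [6,[0.8,4.2,0.2],0],
    [6,[0.9,4.2,0.2],0],
    [6,[0.9,4.2,0.2],0],
    [6,[0.9,4.2,0.2],0],
    [6,[0.9,4.2,0.2],0],
    [6,[0.9,4.2,0.2],0],
    [6,[0.9,4.2,0.2],0],
    [6,[0.9,4.2,0.2],0],
    [6,[0.9,3.0,0.2],0]
  ]
}}

```text
clock: 2.6
eef_pos: [0.5582, -0.3239, 0.2279]
orientation: [[-0.197, 0.98, 0.001], [0.98, 0.197, -0.004], [-0.004, -0.0, -1.0]]
force: [-0.5, -0.8, -0.0]
opening: 0.699
```

```bash
python3 nav.py .557 -.327 .15 101.4
```

```text
t 2.6 pos [ 0.5582 -0.3239  0.2279] toolx 101.4 open 0.699 F [-0.5 -0.8 -0. ] tilt 0.004
shift cm [-0.25 -0.18  7.79] norm 7.79
yaw units -0.0
shift after yaw [-0.27 -0.18  7.79]
```

Call:
{"op": "carry_out", "data": {
  "moves": [
    [6,[-0.2,-0.2,3],0],
    [6,[-0.1,0,3],0],
    [6,[0,0,2.5],0],
    [6,[0,0,2],0],
    [6,[0,0,0],0],
    [6,[0,0,0],0],
    [6,[0,0,0],0],
    [6,[0,0,0],0],
    [6,[0,0,0],0],
    [6,[0,0,0],0]
  ]
}}

```text
clock: 3.6
eef_pos: [0.5634, -0.3247, 0.1238]
orientation: [[-0.205, 0.979, 0.008], [0.979, 0.205, -0.007], [-0.008, 0.006, -1.0]]
force: [0.1, -0.0, -0.4]
opening: 0.703
```

```bash
python3 nav.py .557 -.327 .079 101.4; python3 - <<'E'
from m import *
s=cap("side");t=cap("top")
crop(s,270,200,110,130,4.5,"pics/g1s.png");crop(t,310,180,70,60,9,"pics/g1t.png")
E
```

```text
t 3.6 pos [ 0.5634 -0.3247  0.1238] toolx 101.8 open 0.703 F [ 0.1 -0.  -0.4] tilt 0.010
shift cm [-0.06 -0.71  4.47] norm 4.53
yaw units 0.07
shift after yaw [-0.1  -0.68  4.48]
```

View pics/g1s.png

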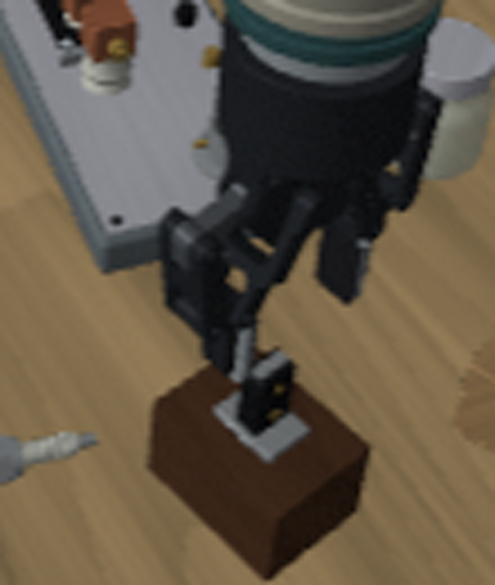

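View pics/g1t.png

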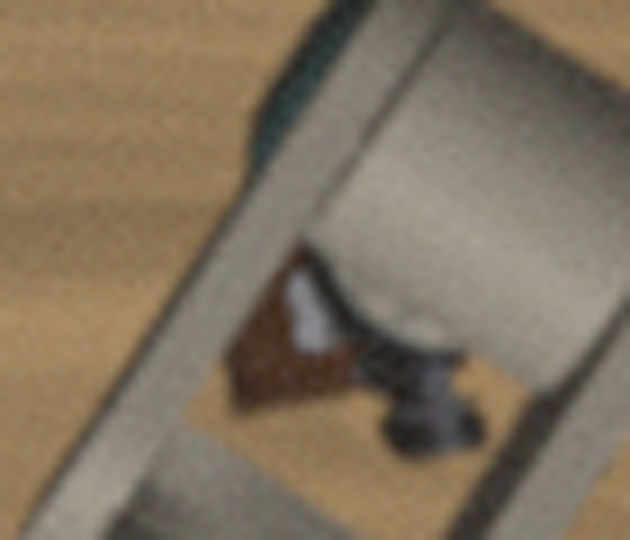

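Call:
{"op": "carry_out", "data": {
  "moves": [
    [6,[0,-0.2,0.2],0],
    [6,[0,-0.2,0.4],0],
    [6,[0,-0.2,0.4],0],
    [6,[-0.1,0,0.4],0],
    [6,[0,0,0.4],0],
    [6,[0,0,0.4],0],
    [6,[0,0,0.3],0],
    [6,[0,0,0.2],0],
    [6,[0,0,0],0],
    [6,[0,0,0],0]
  ]
}}

```text
clock: 4.7
eef_pos: [0.557, -0.327, 0.0931]
orientation: [[-0.205, 0.979, 0.006], [0.979, 0.205, -0.006], [-0.007, 0.005, -1.0]]
force: [0.0, -0.2, 0.4]
opening: 0.703
```

```bash
python3 nav.py .557 -.327 .079 101.4;
```

```text
t 4.7 pos [ 0.557  -0.327   0.0931] toolx 101.8 open 0.703 F [ 0.  -0.2  0.4] tilt 0.008
shift cm [ 0.01 -0.01  1.41] norm 1.41
yaw units 0.07
shift after yaw [-0.   -0.    1.41]
```

Call:
{"op": "carry_out", "data": {
  "moves": [
    [6,[0,0,0.3],0],
    [6,[0,0,0.4],0],
    [6,[0,0,0.4],0],
    [6,[0,0,0.3],0],
    [6,[0,0,0],0],
    [4,[0,0,0],0],
    [3,[0,0,0],0],
    [2,[0,0,0],0],
    [1.5,[0,0,0],0],
    [1.5,[0,0,0],0]
  ]
}}

```text
clock: 5.7
eef_pos: [0.5573, -0.3272, 0.0784]
orientation: [[-0.205, 0.979, 0.007], [0.979, 0.205, -0.006], [-0.008, 0.005, -1.0]]
force: [-0.3, 0.3, 0.5]
opening: 0.245
```

```bash
python3 nav.py .557 -.327 .079 101.4; python3 - <<'E'
from m import *
s=cap("side")
crop(s,270,200,110,130,4.5,"pics/g2s.png")
E
```

```text
t 5.7 pos [ 0.5573 -0.3272  0.0784] toolx 101.8 open 0.245 F [-0.3  0.3  0.5] tilt 0.009
shift cm [ 0.02 -0.02 -0.06] norm 0.07
yaw units 0.07
shift after yaw [ 0.02 -0.02 -0.06]
```

View pics/g2s.png

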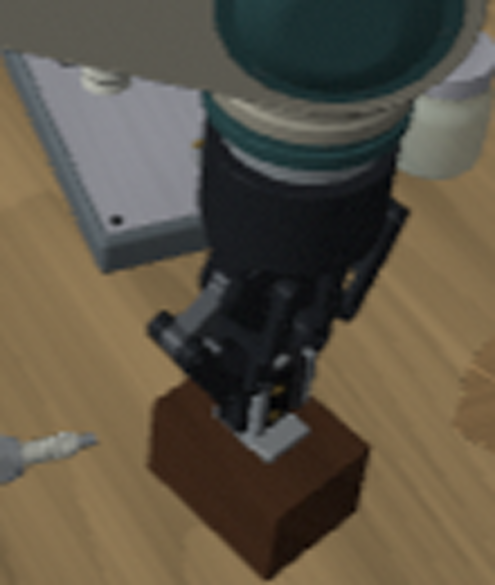

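Call:
{"op": "carry_out", "data": {
  "moves": [
    [0.5,[0,0,0],0],
    [0.5,[0,0,0],0],
    [0.5,[0,0,-0.3],0],
    [0.5,[0,0,-0.5],0],
    [0.5,[0,0,-0.8],0],
    [0.5,[0,0,-0.8],0],
    [0.5,[0,0,-0.8],0],
    [0.5,[0,0,-0.8],0],
    [0.5,[0,0,-0.8],0],
    [0.5,[0,0,-0.8],0]
  ]
}}

```text
clock: 6.75
eef_pos: [0.5565, -0.3265, 0.1385]
orientation: [[-0.205, 0.979, 0.005], [0.979, 0.205, -0.006], [-0.007, 0.004, -1.0]]
force: [-0.2, 0.1, -1.2]
opening: 0.247
```

Call:
{"op": "carry_out", "data": {
  "moves": [
    [0.5,[0,0,-1],0],
    [0.5,[0,0,-1],0],
    [0.5,[0,0,-1],0],
    [0.5,[0,0,-1],0],
    [0.5,[0,0,-0.8],0],
    [0.5,[0,0,-0.5],0],
    [0.5,[0,0,0],0],
    [0.5,[0,0,0],0],
    [0.5,[0,0,0],0],
    [0.5,[0,0,0],0]
  ]
}}

```text
clock: 7.75
eef_pos: [0.5564, -0.3263, 0.1975]
orientation: [[-0.205, 0.979, 0.006], [0.979, 0.205, -0.006], [-0.008, 0.005, -1.0]]
force: [0.4, 0.4, -1.3]
opening: 0.244
```

```bash
python3 -c "
import numpy as np
from nav import nav
o=np.array([.6228,-.0572]);a=np.radians(80.15);ey=np.array([np.cos(a),np.sin(a)]);
q=o+ey*.00375;print(q);nav([q[0],q[1],.17],80.15)
from m import *
s=cap('side')
crop(s,270,150,110,130,4.5,'pics/g3s.png')"
```

```text
[ 0.62344151 -0.05350528]
t 7.8 pos [ 0.5564 -0.3263  0.1975] toolx 101.8 open 0.244 F [ 0.4  0.4 -1.3] tilt 0.009
shift cm [25.35 12.14  2.62] norm 28.23
yaw units 3.61
shift after yaw [28.03  1.94  2.75]
```

View pics/g3s.png

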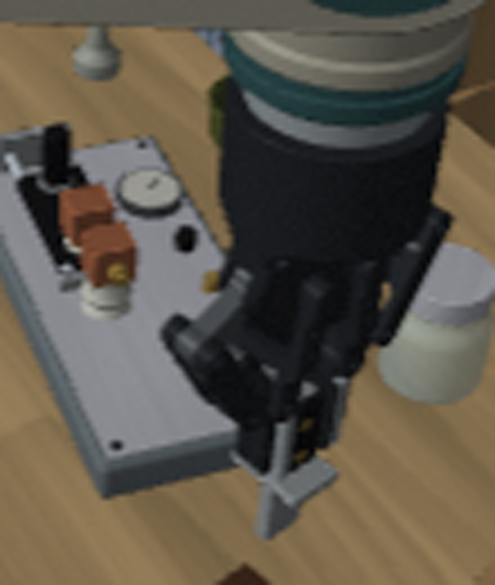

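Call:
{"op": "carry_out", "data": {
  "moves": [
    [0.5,[0,0,0],1.2],
    [0.5,[0,0,0],1.2],
    [0.5,[0,0,0],1.0],
    [0.5,[2,0.1,0],0],
    [0.5,[3.5,0.3,0],0],
    [0.5,[4.5,0.3,0],0],
    [0.5,[4.5,0.3,0],0],
    [0.5,[4.5,0.3,0],0],
    [0.5,[3.5,0.3,0],0],
    [0.5,[1.5,0,0],0]
  ]
}}

```text
clock: 8.8
eef_pos: [0.6116, -0.0867, 0.1919]
orientation: [[0.171, 0.985, 0.001], [0.985, -0.171, -0.004], [-0.004, 0.001, -1.0]]
force: [-0.0, -0.7, -0.8]
opening: 0.247
```

```bash
python3 nav.py .6234 -.0535 .17 80.15
```

```text
t 8.8 pos [ 0.6116 -0.0867  0.1919] toolx 80.2 open 0.247 F [-0.  -0.7 -0.8] tilt 0.004
shift cm [3.48 0.59 2.18] norm 4.15
yaw units 0.0
shift after yaw [3.47 0.59 2.19]
```

Call:
{"op": "carry_out", "data": {
  "moves": [
    [0.5,[0.5,0.1,0.2],0],
    [0.5,[0.6,0.1,0.3],0],
    [0.5,[0.6,0.1,0.3],0],
    [0.5,[0.6,0.1,0.3],0],
    [0.5,[0.6,0.1,0.2],0],
    [0.5,[0.4,0.1,0.2],0],
    [0.5,[0.2,0,0.1],0],
    [0.5,[0,0,0],0],
    [0.5,[0,0,0],0],
    [0.5,[0,0,0],0]
  ]
}}

```text
clock: 9.8
eef_pos: [0.6238, -0.0546, 0.1732]
orientation: [[0.174, 0.985, -0.001], [0.985, -0.174, -0.005], [-0.006, -0.0, -1.0]]
force: [-0.8, -0.4, -2.3]
opening: 0.246
```

```bash
python3 nav.py .6234 -.0535 .145 80.15
```

```text
t 9.8 pos [ 0.6238 -0.0546  0.1732] toolx 80.0 open 0.246 F [-0.8 -0.4 -2.3] tilt 0.006
shift cm [ 0.12 -0.06  2.82] norm 2.82
yaw units -0.03
shift after yaw [ 0.1  -0.06  2.82]
```

Lower to just above the electrodes (blade tip at about 85 mm), then look.

Call:
{"op": "carry_out", "data": {
  "moves": [
    [0.5,[0.1,-0.05,0.2],0],
    [0.5,[0,0,0.3],0],
    [0.5,[0,0,0.4],0],
    [0.5,[0,0,0.4],0],
    [0.5,[0,0,0.3],0],
    [0.5,[0,0,0.2],0],
    [0.5,[0,0,0.1],0],
    [0.5,[0,0,0],0],
    [0.5,[0,0,0],0],
    [0.5,[0,0,0],0]
  ]
}}

```text
clock: 10.8
eef_pos: [0.6233, -0.054, 0.1525]
orientation: [[0.175, 0.985, -0.001], [0.985, -0.175, -0.005], [-0.006, -0.0, -1.0]]
force: [-0.6, 0.5, -2.1]
opening: 0.248
```

```bash
python3 nav.py .6234 -.0535 .1084 80.15; python3 - <<'E'
from m import *
s=cap("side");t=cap("top")
crop(s,265,165,60,65,9,"pics/g4s.png");crop(t,220,150,80,65,9,"pics/g4t.png")
o=np.array([.6228,-.0572,0]);a=np.radians(80.15);ey=np.array([np.cos(a),np.sin(a),0]);ex=np.array([ey[1],-ey[0],0])
E
```

```text
t 10.8 pos [ 0.6233 -0.054   0.1525] toolx 79.9 open 0.248 F [-0.6  0.5 -2.1] tilt 0.006
shift cm [0.08 0.   4.4 ] norm 4.41
yaw units -0.04
shift after yaw [ 0.05 -0.    4.41]
```

View pics/g4s.png

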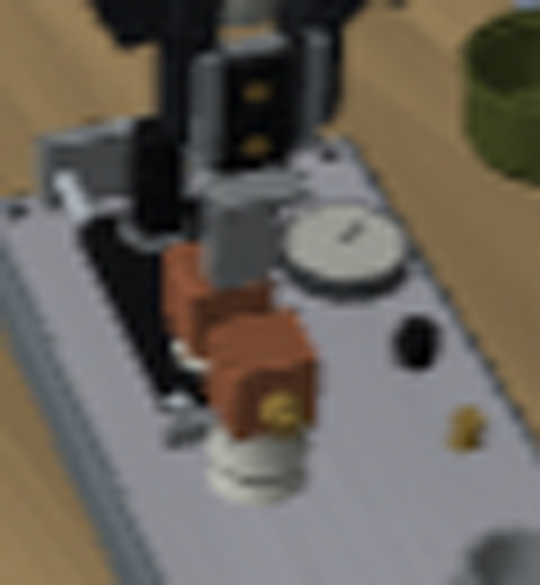

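View pics/g4t.png

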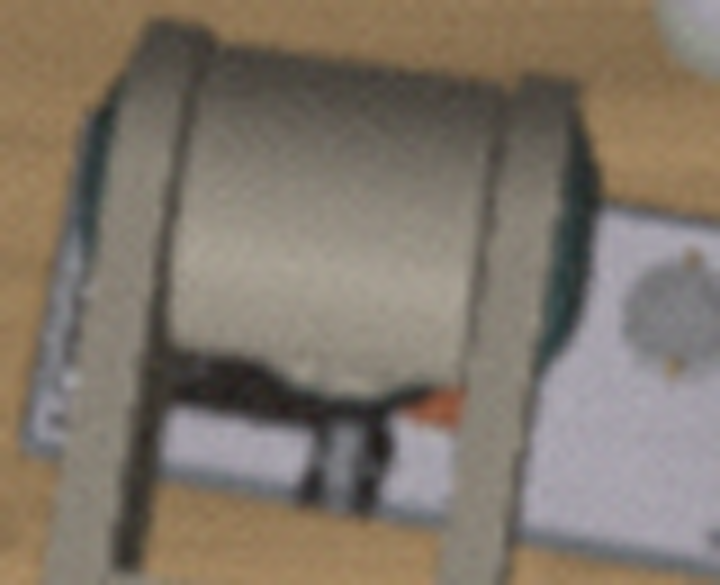

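```bash
python3 - <<'E'
from m import *
s=cap("side")
a=np.radians(80.15);ey=np.array([np.cos(a),np.sin(a),0]);ex=np.array([ey[1],-ey[0],0])
o=np.array([.6228,-.0572,0]);g=np.array([.6233,-.054,.1525-.0284])
print("g in tester",(g-o)@ex,(g-o)@ey)
x0,y0,w,h,k=265,165,60,65,9
im=cv2.resize(s["pixels"][y0:y0+h,x0:x0+w],None,fx=k,fy=k,interpolation=cv2.INTER_CUBIC)[:,:,::-1].copy()
def pl(P,col):
    uv=((proj(s,np.array(P))-[x0,y0]+.5)*k-.5).round().astype(int); cv2.polylines(im,[uv[:,None]],True,col,1)
Z=np.array([0,0,1])
for y0_,y1_ in((-.027,-.003),(.0105,.0345)):
    pl([o+ex*x+ey*y+Z*.08 for x,y in((-.013,y0_),(.013,y0_),(.013,y1_),(-.013,y1_))],(0,255,0))
pl([g+ex*x+ey*-.003+Z*z for x,z in((-.01,0),(.01,0),(.01,-.034),(-.01,-.034))],(255,255,0))
pl([g+ex*x+ey*-.00175+Z*z for x,z in((-.008,-.034),(.008,-.034),(.008,-.038),(-.008,-.038))],(255,0,0))
pl([g+ex*x+ey*y+Z*.005 for x,y in((-.013,-.018),(.013,-.018),(.013,.018),(-.013,.018))],(255,0,255))
cv2.imwrite("pics/g5s.png",im)
E
```

```text
g in tester -5.47924738166221e-05 0.003238363442359892
```

View pics/g5s.png

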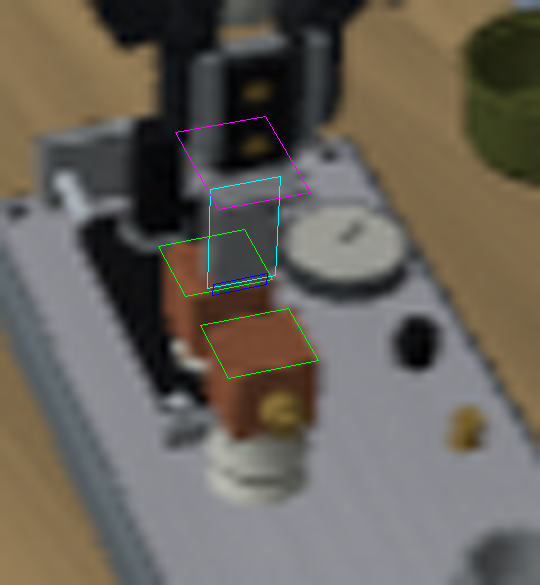

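Call:
{"op": "carry_out", "data": {
  "moves": [
    [0.5,[0.08,0,0.2],0],
    [0.5,[0,0,0.3],0],
    [0.5,[0,0,0.3],0],
    [0.5,[0,0,0.2],0],
    [0.5,[0,0,0.2],0],
    [0.5,[0,0,0.2],0],
    [0.5,[0,0,0.2],0],
    [0.5,[0,0,0.1],0],
    [0.5,[0,0,0],0],
    [0.5,[0,0,0],0]
  ]
}}

```text
clock: 11.95
eef_pos: [0.6234, -0.0532, 0.1337]
orientation: [[0.175, 0.985, -0.002], [0.985, -0.175, -0.005], [-0.006, -0.001, -1.0]]
force: [0.1, -0.5, -1.4]
opening: 0.248
```

```bash
python3 nav.py .6234 -.0535 .1084 80.15;python3 -c "
from m import *
s=cap('side')
crop(s,265,165,60,65,9,'pics/g6s.png')"
```

```text
t 11.9 pos [ 0.6234 -0.0532  0.1337] toolx 79.9 open 0.248 F [ 0.1 -0.5 -1.4] tilt 0.006
shift cm [-0.02  0.01  2.53] norm 2.53
yaw units -0.04
shift after yaw [-0.03  0.01  2.53]
```

View pics/g6s.png

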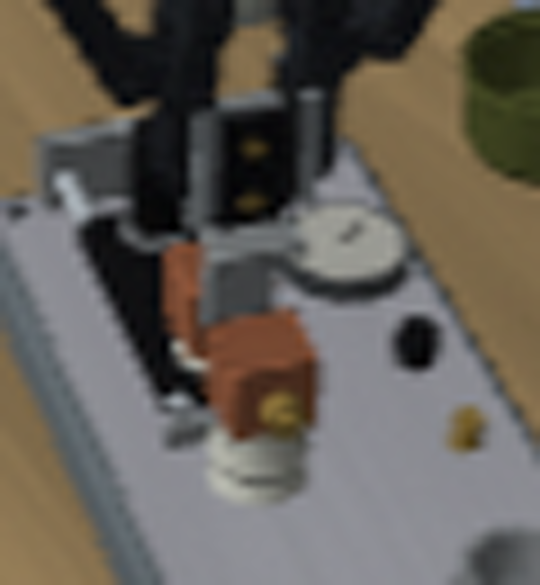

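Call:
{"op": "carry_out", "data": {
  "moves": [
    [0.5,[0,0,0.2],0],
    [0.5,[0,0,0.3],0],
    [0.5,[0,0,0.3],0],
    [0.5,[0,0,0.3],0],
    [0.5,[0,0,0.3],0],
    [0.5,[0,0,0.3],0],
    [0.5,[0,0,0.3],0],
    [0.5,[0,0,0.1],0],
    [0.5,[0,0,0],0],
    [0.5,[0,0,0],0]
  ]
}}

```text
clock: 13.0
eef_pos: [0.6232, -0.0533, 0.1105]
orientation: [[0.175, 0.985, -0.002], [0.985, -0.175, -0.005], [-0.006, -0.001, -1.0]]
force: [-0.1, 0.3, -0.8]
opening: 0.245
```

```bash
python3 nav.py .6234 -.0535 .1084 80.15
```

```text
t 13.0 pos [ 0.6232 -0.0533  0.1105] toolx 79.9 open 0.245 F [-0.1  0.3 -0.8] tilt 0.006
shift cm [-0.02  0.02  0.21] norm 0.22
yaw units -0.04
shift after yaw [-0.02  0.02  0.21]
```

Call:
{"op": "carry_out", "data": {
  "moves": [
    [0.5,[0,0,0.1],0],
    [0.5,[0,0,0.1],0],
    [0.5,[0,0,0.1],0],
    [0.5,[0,0,0.05],0],
    [0.5,[0,0,0],0],
    [0.5,[0,0,0],0],
    [0.5,[0,0,0],0],
    [0.5,[0,0,0],0],
    [0.5,[0,0,0],0],
    [0.5,[0,0,0],0]
  ]
}}

```text
clock: 14.0
eef_pos: [0.6237, -0.0533, 0.1083]
orientation: [[0.175, 0.985, -0.0], [0.985, -0.175, -0.006], [-0.006, 0.001, -1.0]]
force: [-1.1, 0.4, -0.5]
opening: 0.243
```

```bash
python3 nav.py .6234 -.0535 .1084 80.15;python3 -c "
from m import *
s=cap('side')
crop(s,265,165,60,65,9,'pics/g7s.png')"
```

```text
t 14.0 pos [ 0.6237 -0.0533  0.1083] toolx 79.9 open 0.243 F [-1.1  0.4 -0.5] tilt 0.006
shift cm [-0.02 -0.02 -0.01] norm 0.03
yaw units -0.04
shift after yaw [-0.02 -0.02 -0.01]
```

View pics/g7s.png

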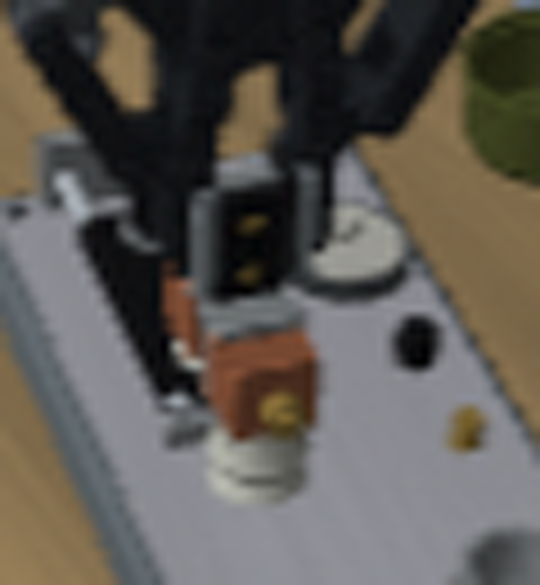

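Call:
{"op": "carry_out", "data": {
  "moves": [
    [2.3,[0,0,0],0],
    [2.6,[0,0,0],0],
    [3,[0,0,0],0],
    [4,[0,0,0],0],
    [4.5,[0,0,0],0],
    [4.5,[0,0,-0.3],0],
    [4.5,[0,0,-0.8],0],
    [4.5,[0,0,-1],0],
    [4.5,[0,0,-1],0],
    [4.5,[0,0,-1],0]
  ]
}}

```text
clock: 15.05
eef_pos: [0.6237, -0.0532, 0.1522]
orientation: [[0.175, 0.985, -0.0], [0.985, -0.175, -0.006], [-0.006, 0.001, -1.0]]
force: [0.3, 0.0, 0.2]
opening: 0.527
```

Call:
{"op": "carry_out", "data": {
  "moves": [
    [4.5,[0,0,-1.5],0],
    [4.5,[0,0,-1.5],0],
    [4.5,[0,0,-1.5],0],
    [4.5,[0,0,-0.5],0],
    [4.5,[1.5,0,0],0],
    [4.5,[2,0,0],0],
    [4.5,[2,0,0],0],
    [4.5,[1.5,0,0],0],
    [4.5,[0.5,0,0],0],
    [4.5,[0,0,0],0]
  ]
}}

```text
clock: 16.05
eef_pos: [0.638, 0.0273, 0.2093]
orientation: [[0.174, 0.985, 0.004], [0.985, -0.174, -0.006], [-0.005, 0.005, -1.0]]
force: [0.5, -0.5, 0.1]
opening: 0.523
```

```bash
python3 -c "
import numpy as np
from nav import nav
o=np.array([.6228,-.0572]);a=np.radians(80.15);ey=np.array([np.cos(a),np.sin(a)]);
q=o+ey*(.0105+.07);print(q);nav([q[0],q[1],.12],80.15)
from m import *
s=cap('side');t=cap('top')
crop(s,255,155,80,75,7,'pics/g8s.png');crop(t,220,150,80,65,7,'pics/g8t.png')"
```

```text
[0.63657108 0.02211335]
t 16.1 pos [0.638  0.0273 0.2093] toolx 80.0 open 0.523 F [ 0.5 -0.5  0.1] tilt 0.007
shift cm [-0.49 -0.1   8.93] norm 8.95
yaw units -0.03
shift after yaw [-0.53 -0.05  8.93]
```

View pics/g8s.png

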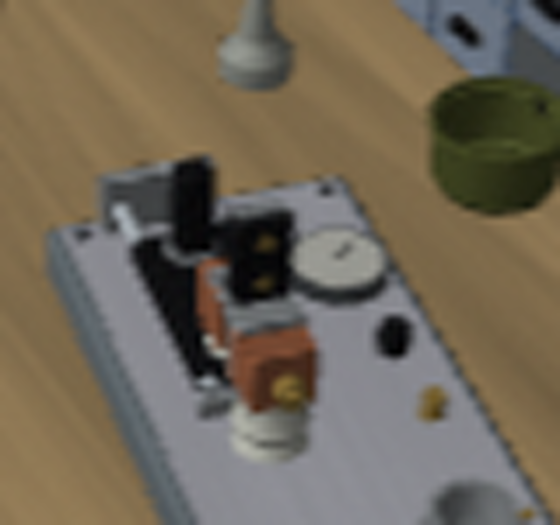

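View pics/g8t.png

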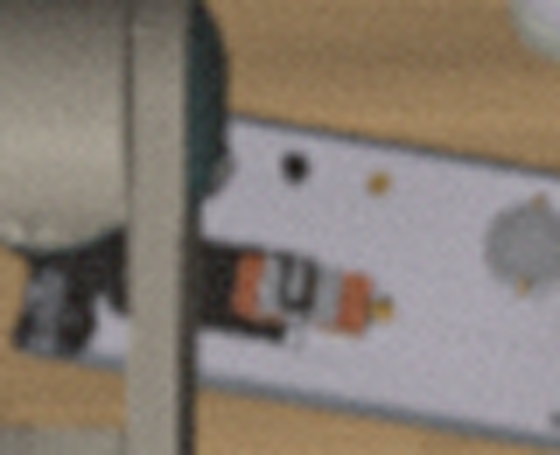

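Call:
{"op": "carry_out", "data": {
  "moves": [
    [4,[-0.3,-0.05,0.5],0],
    [4,[-0.2,0,1],0],
    [4,[0,0,1.5],0],
    [4,[0,0,1.5],0],
    [4,[0,0,1.5],0],
    [4,[0,0,1.2],0],
    [4,[0,0,0.8],0],
    [4,[0,0,0.4],0],
    [4,[0,0,0],0],
    [4,[0,0,0],0]
  ]
}}

```text
clock: 17.15
eef_pos: [0.6351, 0.0171, 0.1149]
orientation: [[0.18, 0.984, -0.001], [0.984, -0.18, -0.006], [-0.006, 0.0, -1.0]]
force: [0.1, 0.9, 0.0]
opening: 0.469
```

```bash
python3 nav.py .6366 .0221 .073 80.15;python3 -c "
from m import *
s=cap('side')
crop(s,255,155,80,75,7,'pics/g9s.png')"
```

```text
t 17.1 pos [0.6351 0.0171 0.1149] toolx 79.6 open 0.469 F [0.1 0.9 0. ] tilt 0.006
shift cm [0.55 0.06 4.18] norm 4.22
yaw units -0.09
shift after yaw [0.52 0.06 4.19]
```

View pics/g9s.png

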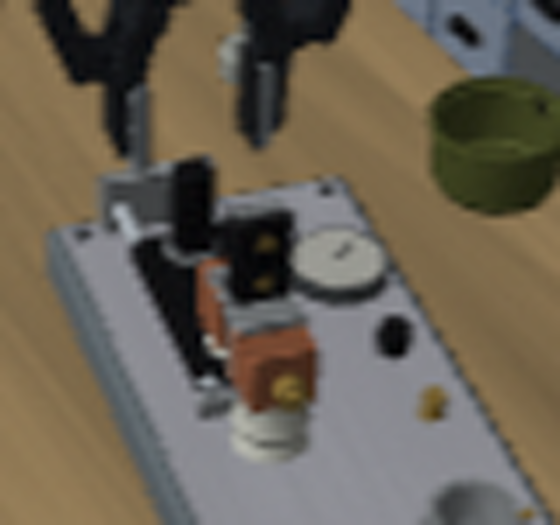

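Handle is centred between the fingers. Shift +5 mm along the slide and descend.

Call:
{"op": "carry_out", "data": {
  "moves": [
    [4,[0.3,0.05,0.3],0],
    [4,[0.2,0,0.4],0],
    [4,[0,0,0.5],0],
    [4,[0,0,0.6],0],
    [4,[0,0,0.6],0],
    [4,[0,0,0.6],0],
    [4,[0,0,0.6],0],
    [4,[0,0,0.4],0],
    [4,[0,0,0.1],0],
    [4,[0,0,0],0]
  ]
}}

```text
clock: 18.2
eef_pos: [0.6372, 0.0221, 0.0713]
orientation: [[0.18, 0.984, 0.001], [0.984, -0.18, -0.006], [-0.006, 0.002, -1.0]]
force: [0.4, -0.3, 0.1]
opening: 0.468
```

```bash
python3 nav.py .6366 .0221 .073 80.15;python3 -c "
from m import *
s=cap('side')
crop(s,255,155,80,75,7,'pics/g10s.png')"
```

```text
t 18.2 pos [0.6372 0.0221 0.0713] toolx 79.6 open 0.468 F [ 0.4 -0.3  0.1] tilt 0.007
shift cm [-0.01 -0.06 -0.17] norm 0.18
yaw units -0.08
shift after yaw [-0.01 -0.06 -0.17]
```

View pics/g10s.png

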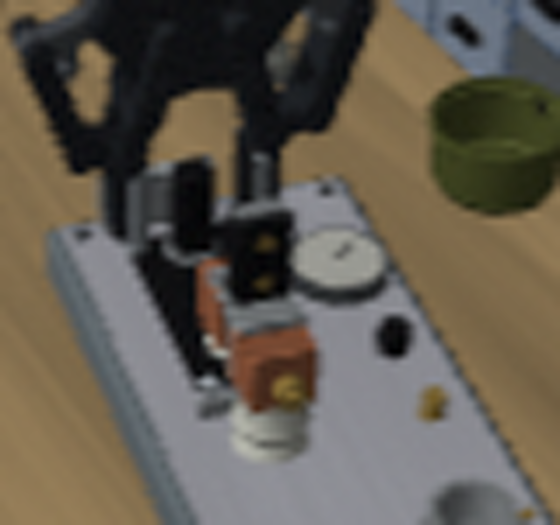

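Call:
{"op": "carry_out", "data": {
  "moves": [
    [4,[0,0,-0.2],0],
    [3,[0,0,0],0],
    [2.5,[0,0,0],0],
    [2.0,[0,0,0],0],
    [1.5,[0,0,0],0],
    [1,[0,0,0],0],
    [0.5,[0,0,0],0],
    [0.5,[0,0,0],0],
    [0.5,[0,0,0],0],
    [0.5,[0,0,0],0]
  ]
}}

```text
clock: 19.25
eef_pos: [0.6373, 0.0222, 0.0752]
orientation: [[0.179, 0.984, 0.002], [0.984, -0.179, -0.006], [-0.006, 0.003, -1.0]]
force: [-1.0, 0.2, 1.4]
opening: 0.174
```

```bash
python3 nav.py .6366 .0221 .073 80.15
```

```text
t 19.2 pos [0.6373 0.0222 0.0752] toolx 79.7 open 0.174 F [-1.   0.2  1.4] tilt 0.007
shift cm [-0.03 -0.07  0.22] norm 0.23
yaw units -0.08
shift after yaw [-0.03 -0.07  0.22]
```

Call:
{"op": "carry_out", "data": {
  "moves": [
    [0.5,[-0.1,0,0],0],
    [0.5,[-0.1,0,0],0],
    [0.5,[-0.1,0,0],0],
    [0.5,[-0.1,0,0],0],
    [0.5,[-0.1,0,0],0],
    [0.5,[0,0,0],0],
    [0.5,[0,0,0],0],
    [0.5,[0,0,0],0],
    [0.5,[0,0,0],0],
    [0.5,[0,0,0],0]
  ]
}}

```text
clock: 20.25
eef_pos: [0.6373, 0.0222, 0.0752]
orientation: [[0.176, 0.984, 0.005], [0.984, -0.176, 0.001], [0.002, 0.005, -1.0]]
force: [-0.4, 3.1, 0.7]
opening: 0.175
```

```bash
python3 nav.py .6366 .0221 .073 80.15
```

```text
t 20.2 pos [0.6373 0.0222 0.0752] toolx 79.9 open 0.175 F [-0.4  3.1  0.7] tilt 0.005
shift cm [-0.02 -0.07  0.22] norm 0.23
yaw units -0.05
shift after yaw [-0.02 -0.07  0.22]
```

Call:
{"op": "carry_out", "data": {
  "moves": [
    [0.5,[-0.2,0,0],0],
    [0.5,[-0.25,0,0],0],
    [0.5,[-0.25,0,0],0],
    [0.5,[0,0,0],0],
    [0.5,[0,0,0],0],
    [0.5,[0,0,0],0],
    [0.5,[0,0,0],0],
    [0.5,[0,0,0],0],
    [0.5,[0,0,0],0],
    [0.5,[0,0,0],0]
  ]
}}

```text
clock: 21.25
eef_pos: [0.6365, 0.0178, 0.0752]
orientation: [[0.174, 0.985, 0.007], [0.985, -0.174, 0.005], [0.006, 0.006, -1.0]]
force: [-0.6, 2.6, 1.3]
opening: 0.178
```

```bash
python3 nav.py .6366 .0221 .073 80.15
```

```text
t 21.2 pos [0.6365 0.0178 0.0752] toolx 80.0 open 0.178 F [-0.6  2.6  1.3] tilt 0.008
shift cm [ 0.43 -0.07  0.22] norm 0.49
yaw units -0.03
shift after yaw [ 0.43 -0.07  0.22]
```

Call:
{"op": "carry_out", "data": {
  "moves": [
    [0.5,[-0.25,0,0],0],
    [0.5,[-0.25,0,0],0],
    [0.5,[0,0,0],0],
    [0.5,[0,0,0],0],
    [0.5,[0,0,0],0],
    [0.5,[0,0,0],0],
    [0.5,[0,0,0],0],
    [0.5,[0,0,0],0],
    [0.5,[0,0,0],0],
    [0.5,[0,0,0],0]
  ]
}}

```text
clock: 22.25
eef_pos: [0.6363, 0.0167, 0.0752]
orientation: [[0.171, 0.985, 0.009], [0.985, -0.171, 0.012], [0.013, 0.007, -1.0]]
force: [1.2, 3.5, 1.1]
opening: 0.174
```

```bash
python3 nav.py .6366 .0221 .073 80.15;python3 -c "
from m import *
s=cap('side')
crop(s,265,165,60,65,9,'pics/g11s.png')"
```

```text
t 22.2 pos [0.6363 0.0167 0.0752] toolx 80.2 open 0.174 F [1.2 3.5 1.1] tilt 0.015
shift cm [ 0.53 -0.06  0.23] norm 0.58
yaw units 0.0
shift after yaw [ 0.54 -0.06  0.22]
```

View pics/g11s.png

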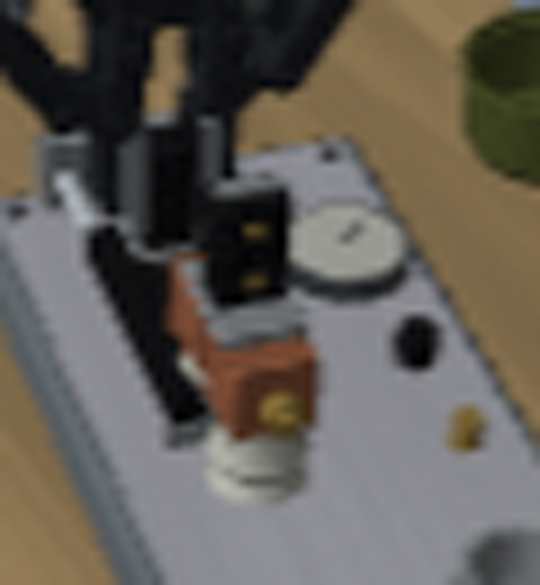

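Call:
{"op": "carry_out", "data": {
  "moves": [
    [0.5,[-0.4,0,0],0],
    [0.5,[-0.3,0,0],0],
    [0.5,[0,0,0],0],
    [0.5,[0,0,0],0],
    [0.5,[0,0,0],0],
    [0.5,[0,0,0],0],
    [0.5,[0,0,0],0],
    [0.5,[0,0,0],0],
    [0.5,[0,0,0],0],
    [0.5,[0,0,0],0]
  ]
}}

```text
clock: 23.3
eef_pos: [0.6363, 0.0165, 0.0752]
orientation: [[0.168, 0.986, 0.013], [0.986, -0.168, 0.024], [0.026, 0.009, -1.0]]
force: [1.1, 5.0, 1.0]
opening: 0.181
```

```bash
python3 nav.py .6366 .0221 .073 80.15
```

```text
t 23.3 pos [0.6363 0.0165 0.0752] toolx 80.3 open 0.181 F [1.1 5.  1. ] tilt 0.027
shift cm [ 0.55 -0.06  0.24] norm 0.6
yaw units 0.03
shift after yaw [ 0.56 -0.06  0.22]
```

Call:
{"op": "carry_out", "data": {
  "moves": [
    [0.5,[0.1,0,0],0],
    [0.5,[0.1,0,0],0],
    [0.5,[0.1,0,0],0],
    [0.5,[0.1,0,0],0],
    [0.5,[0.1,0,0],0],
    [0.5,[0.1,0,0],0],
    [0.5,[0.1,0,0],0],
    [0.5,[0.1,0,0],0],
    [0.5,[0.1,0,0],0],
    [0.5,[0,0,0],0]
  ]
}}

```text
clock: 24.3
eef_pos: [0.6364, 0.0169, 0.0752]
orientation: [[0.174, 0.985, 0.008], [0.985, -0.174, 0.011], [0.013, 0.006, -1.0]]
force: [-0.6, 0.1, 0.5]
opening: 0.176
```

```bash
python3 nav.py .6366 .0221 .073 80.15
```

```text
t 24.3 pos [0.6364 0.0169 0.0752] toolx 80.0 open 0.176 F [-0.6  0.1  0.5] tilt 0.014
shift cm [ 0.51 -0.07  0.22] norm 0.56
yaw units -0.03
shift after yaw [ 0.51 -0.07  0.22]
```

Call:
{"op": "carry_out", "data": {
  "moves": [
    [1.8,[0,0,0],0],
    [2.4,[0,0,0],0],
    [3,[0,0,0],0],
    [4,[0,0,0],0],
    [4.5,[0,0,-0.3],0],
    [4.5,[0,0,-0.8],0],
    [4.5,[0,0,-1.2],0],
    [4.5,[0,0,-1.5],0],
    [4.5,[0,0,-1.5],0],
    [4.5,[0,0,-1.5],0]
  ]
}}

```text
clock: 25.3
eef_pos: [0.6359, 0.018, 0.1479]
orientation: [[0.173, 0.985, 0.009], [0.985, -0.173, 0.015], [0.017, 0.006, -1.0]]
force: [-0.1, -0.6, 0.2]
opening: 0.523
```

Call:
{"op": "carry_out", "data": {
  "moves": [
    [4.5,[0,0,-1.5],0],
    [4.5,[0,0,-1.5],0],
    [4.5,[0,0,-1],0],
    [4.5,[0,0,-0.5],0],
    [4.5,[0,0,0],0],
    [4.5,[0,-2,0],0],
    [4.5,[0,-3,0],0],
    [4.5,[0,-3,0],0],
    [4.5,[0,-2,0],0],
    [4.5,[0,0,0],0]
  ]
}}

```text
clock: 26.3
eef_pos: [0.5338, 0.0347, 0.1977]
orientation: [[0.174, 0.985, 0.013], [0.985, -0.174, 0.015], [0.017, 0.01, -1.0]]
force: [-0.8, 1.3, 1.2]
opening: 0.527
```

```bash
python3 nav.py .623 -.057 .1084 80.15;python3 -c "
from m import *
s=cap('side');t=cap('top')
crop(s,265,165,60,65,9,'pics/g12s.png');crop(t,220,150,80,65,9,'pics/g12t.png')"
```

```text
t 26.3 pos [0.5338 0.0347 0.1977] toolx 80.0 open 0.527 F [-0.8  1.3  1.2] tilt 0.020
shift cm [-7.64 10.28  8.9 ] norm 15.6
yaw units -0.02
shift after yaw [-7.51 10.35  8.93]
```

View pics/g12s.png

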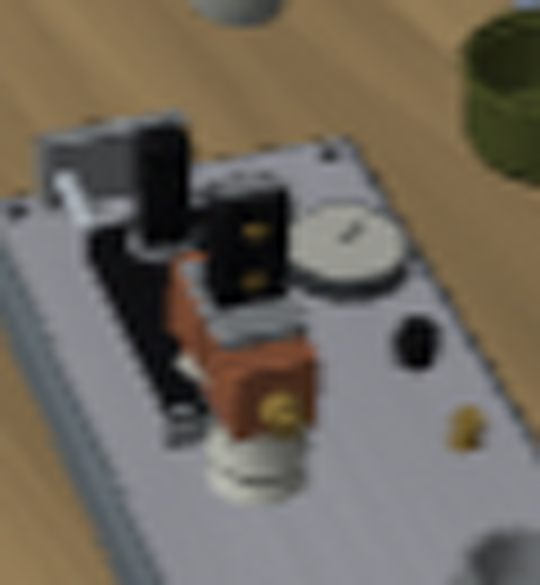

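View pics/g12t.png

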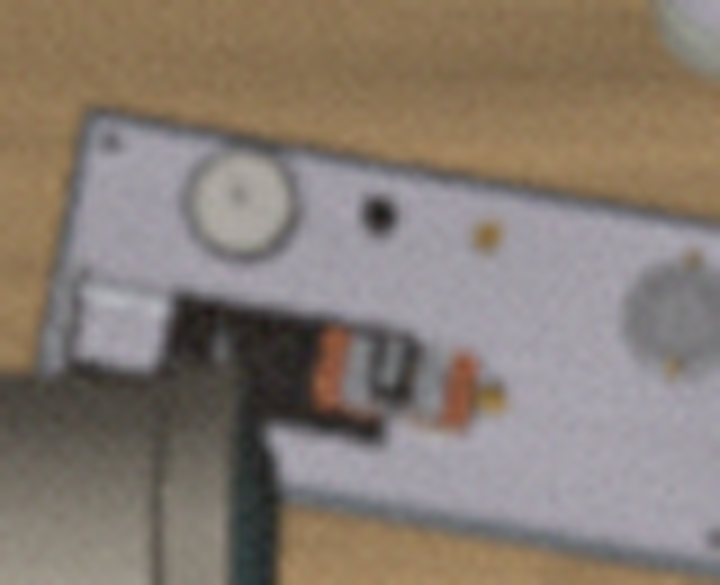

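```bash
python3 - <<'E'
from m import *
t=cap("top"); cur=t["pixels"]; old=cv2.imread("pics/top0.png")[:,:,::-1]
o=np.array([.6228,-.0572,0]);a=np.radians(80.15);ey=np.array([np.cos(a),np.sin(a),0]);ex=np.array([ey[1],-ey[0],0])
# profile of redness along ey at x=-0.008..0.008, z=.08
ys=np.arange(-.040,.050,.001)
for n,im in(("old",old),("cur",cur)):
    f=im.astype(np.float32); red=f[...,0]-.5*(f[...,1]+f[...,2])
    acc=[]
    for x in np.arange(-.009,.010,.003):
        P=o+ex*x+ys[:,None]*ey+np.array([0,0,.08]); uv=proj(t,P).astype(np.float32)
        acc.append(cv2.remap(red,uv[:,0].reshape(-1,1),uv[:,1].reshape(-1,1),cv2.INTER_CUBIC)[:,0])
    p=np.mean(acc,0); 
    i=np.where((p[:-1]-35)*(p[1:]-35)<0)[0]
    h=p.max()/2; i=np.where((p[:-1]-h)*(p[1:]-h)<0)[0]
    print(n,p.max(),[round(1000*(ys[k]+.001*(h-p[k])/(p[k+1]-p[k])),1) for k in i])
E
```

```text
old 65.36873 [np.float64(-27.9), np.float64(-4.0), np.float64(9.1), np.float64(33.7)]
cur 67.026375 [np.float64(-27.9), np.float64(-18.1), np.float64(19.1), np.float64(28.7)]
```

```bash
python3 nav.py .6366 .0172 .12 80.15
```

```text
t 26.4 pos [0.5359 0.0342 0.198 ] toolx 80.0 open 0.528 F [ 0.2 -0.2 -0.4] tilt 0.020
shift cm [-0.06 10.12  7.91] norm 12.85
yaw units -0.03
shift after yaw [ 0.04 10.21  7.8 ]
```

Call:
{"op": "carry_out", "data": {
  "moves": [
    [4,[0,2,0],0],
    [4,[0,3,0],0],
    [4,[0,3,0],0],
    [4,[0,1.8,0.5],0],
    [4,[0,0.4,1],0],
    [4,[0,0,1.5],0],
    [4,[0,0,1.5],0],
    [4,[0,0,1.2],0],
    [4,[0,0,0.6],0],
    [4,[0,0,0],0]
  ]
}}

```text
clock: 27.45
eef_pos: [0.6418, 0.016, 0.1258]
orientation: [[0.175, 0.985, 0.008], [0.984, -0.175, 0.015], [0.016, 0.005, -1.0]]
force: [-1.1, -0.6, -0.3]
opening: 0.466
```

```bash
python3 nav.py .6364 .0169 .075 80.15
```

```text
t 27.4 pos [0.6418 0.016  0.1258] toolx 79.9 open 0.466 F [-1.1 -0.6 -0.3] tilt 0.017
shift cm [-0.08 -0.57  5.08] norm 5.11
yaw units -0.04
shift after yaw [ 0.   -0.55  5.08]
```

Call:
{"op": "carry_out", "data": {
  "moves": [
    [4,[0,-0.3,0.3],0],
    [4,[0,-0.25,0.5],0],
    [4,[0,0,0.7],0],
    [4,[0,0,0.7],0],
    [4,[0,0,0.7],0],
    [4,[-0.1,0,0.7],0],
    [4,[0,0,0.7],0],
    [4,[0,0,0.4],0],
    [4,[0,0,0.2],0],
    [4,[0,0,0],0]
  ]
}}

```text
clock: 28.45
eef_pos: [0.6366, 0.0169, 0.0743]
orientation: [[0.175, 0.985, 0.011], [0.984, -0.175, 0.015], [0.017, 0.008, -1.0]]
force: [-0.3, -0.4, -0.5]
opening: 0.468
```

```bash
python3 nav.py .6364 .0169 .073 80.15
```

```text
t 28.4 pos [0.6366 0.0169 0.0743] toolx 79.9 open 0.468 F [-0.3 -0.4 -0.5] tilt 0.018
shift cm [-0.   -0.02  0.13] norm 0.13
yaw units -0.04
shift after yaw [ 0.   -0.02  0.13]
```

Call:
{"op": "carry_out", "data": {
  "moves": [
    [3,[0,0,0],0],
    [2,[0,0,0],0],
    [1,[0,0,0],0],
    [0.5,[0,0,0],0],
    [0.5,[0,0,0],0],
    [0.5,[0,0,0],0],
    [0.5,[0,0,0],0],
    [0.5,[-0.6,0,0],0],
    [0.5,[-0.6,0,0],0],
    [0.5,[-0.6,0,0],0]
  ]
}}

```text
clock: 29.45
eef_pos: [0.6362, 0.0161, 0.0752]
orientation: [[0.164, 0.986, 0.02], [0.985, -0.164, 0.044], [0.047, 0.012, -0.999]]
force: [7.1, 23.5, -3.0]
opening: 0.173
```

```bash
python3 nav.py .6364 .0169 .073 80.15
```

```text
t 29.4 pos [0.6362 0.0161 0.0752] toolx 80.6 open 0.173 F [ 7.1 23.5 -3. ] tilt 0.048
shift cm [0.08 0.01 0.23] norm 0.24
yaw units 0.07
shift after yaw [0.09 0.01 0.22]
```

Call:
{"op": "carry_out", "data": {
  "moves": [
    [0.5,[0,0,0],0],
    [0.5,[0.1,0,0],0],
    [0.5,[0.1,0,0],0],
    [0.5,[0.12,0,0],0],
    [0.5,[0.12,0,0],0],
    [0.5,[0.12,0,0],0],
    [0.5,[0.12,0,0],0],
    [0.5,[0.12,0,0],0],
    [0.5,[0.12,0,0],0],
    [0.5,[0.12,0,0],0]
  ]
}}

```text
clock: 30.45
eef_pos: [0.6365, 0.0171, 0.0752]
orientation: [[0.172, 0.985, 0.015], [0.985, -0.172, 0.031], [0.033, 0.009, -0.999]]
force: [-0.9, -5.5, 0.8]
opening: 0.172
```

```bash
python3 nav.py .6364 .0169 .073 80.15
```

```text
t 30.4 pos [0.6365 0.0171 0.0752] toolx 80.1 open 0.172 F [-0.9 -5.5  0.8] tilt 0.034
shift cm [-0.03 -0.    0.22] norm 0.22
yaw units -0.01
shift after yaw [-0.02 -0.    0.22]
```

Call:
{"op": "carry_out", "data": {
  "moves": [
    [0.5,[-0.25,0,0],0],
    [0.5,[-0.35,0,0],0],
    [0.5,[0,0,0],0],
    [0.5,[0,0,0],0],
    [0.5,[0,0,0],0],
    [0.5,[0,0,0],0],
    [0.5,[0.05,0,0],0],
    [0.5,[0,0,0],0],
    [0.5,[0,0,0],0],
    [0.5,[0,0,0],0]
  ]
}}

```text
clock: 31.45
eef_pos: [0.6363, 0.0167, 0.0752]
orientation: [[0.169, 0.985, 0.018], [0.985, -0.17, 0.042], [0.044, 0.01, -0.999]]
force: [0.4, 0.8, 0.1]
opening: 0.173
```

```bash
python3 nav.py .6364 .0169 .073 80.15
```

```text
t 31.4 pos [0.6363 0.0167 0.0752] toolx 80.3 open 0.173 F [0.4 0.8 0.1] tilt 0.046
shift cm [ 0.01 -0.    0.22] norm 0.22
yaw units 0.02
shift after yaw [0.02 0.   0.22]
```

Call:
{"op": "carry_out", "data": {
  "moves": [
    [1.8,[0,0,0],0],
    [2.4,[0,0,0],0],
    [3,[0,0,0],0],
    [4,[0,0,0],0],
    [4.5,[0,0,-0.3],0],
    [4.5,[0,0,-0.8],0],
    [4.5,[0,0,-1.2],0],
    [4.5,[0,0,-1.5],0],
    [4.5,[0,0,-1.5],0],
    [4.5,[0,0,-1.5],0]
  ]
}}

```text
clock: 32.45
eef_pos: [0.6353, 0.0141, 0.1488]
orientation: [[0.169, 0.985, 0.019], [0.985, -0.17, 0.044], [0.047, 0.012, -0.999]]
force: [0.3, -0.4, 0.1]
opening: 0.525
```

Call:
{"op": "carry_out", "data": {
  "moves": [
    [4.5,[0,0,-1.5],0],
    [4.5,[0,0,-1],0],
    [4.5,[0,0,-0.5],0],
    [4.5,[0,0,0],0],
    [4.5,[0,-2,0],0],
    [4.5,[0,-3,0],0],
    [4.5,[0,-3,0],0],
    [4.5,[0,-2,0],0],
    [4.5,[0,0,0],0],
    [4.5,[0,0,0],0]
  ]
}}

```text
clock: 33.45
eef_pos: [0.5329, 0.0299, 0.1807]
orientation: [[0.169, 0.985, 0.022], [0.984, -0.17, 0.044], [0.047, 0.014, -0.999]]
force: [0.9, -0.1, 0.6]
opening: 0.529
```

```bash
cat > el.py <<'E'
from m import *
def prof():
    t=cap("top"); cur=t["pixels"]; old=cv2.imread("pics/top0.png")[:,:,::-1]
    o=np.array([.6228,-.0572,0]);a=np.radians(80.15);ey=np.array([np.cos(a),np.sin(a),0]);ex=np.array([ey[1],-ey[0],0])
    ys=np.arange(-.040,.050,.001)
    for n,im in(("old",old),("cur",cur)):
        f=im.astype(np.float32); red=f[...,0]-.5*(f[...,1]+f[...,2]); acc=[]
        for x in np.arange(-.009,.010,.003):
            P=o+ex*x+ys[:,None]*ey+np.array([0,0,.08]); uv=proj(t,P).astype(np.float32)
            acc.append(cv2.remap(red,uv[:,0].reshape(-1,1),uv[:,1].reshape(-1,1),cv2.INTER_CUBIC)[:,0])
        p=np.mean(acc,0); h=p.max()/2; i=np.where((p[:-1]-h)*(p[1:]-h)<0)[0]
        print(n,p.max().round(),[float(round(1000*(ys[k]+.001*(h-p[k])/(p[k+1]-p[k])),1)) for k in i])
E
python3 nav.py .623 -.057 .1084 80.15; python3 -c "
from el import *
prof()
s=cap('side');crop(s,265,165,60,65,9,'pics/g13s.png')
import numpy as np
# handle shift in side view
old=cv2.cvtColor(cv2.imread('pics/side0.png'),cv2.COLOR_BGR2GRAY);cur=cv2.cvtColor(s['pixels'],cv2.COLOR_RGB2GRAY)
k=8
T=cv2.resize(old[172:196,278:290],None,fx=k,fy=k,interpolation=cv2.INTER_CUBIC);C=cv2.resize(cur[165:205,270:300],None,fx=k,fy=k,interpolation=cv2.INTER_CUBIC)
r=cv2.matchTemplate(C,T,cv2.TM_CCOEFF_NORMED);_,v,_,l=cv2.minMaxLoc(r);print(v,l[0]/k+270-278,l[1]/k+165-172)
o=np.array([.6228,-.0572,0]);a=np.radians(80.15);ey=np.array([np.cos(a),np.sin(a),0])
q=[o+ey*y+np.array([0,0,.07]) for y in(.08,.07)];p=proj(s,np.array(q));print('10mm =',p[1]-p[0])
"
```

```text
t 33.5 pos [0.5329 0.0299 0.1807] toolx 80.2 open 0.529 F [ 0.9 -0.1  0.6] tilt 0.049
shift cm [-7.36 10.26  7.04] norm 14.46
yaw units 0.01
shift after yaw [-7.02 10.36  7.23]
old 65.0 [-27.9, -4.0, 9.1, 33.7]
cur 66.0 [-27.8, -18.1, 19.0, 28.3]
0.8649372458457947 0.5 0.75
10mm = [1.16388803 2.1535247 ]
```

View pics/g13s.png

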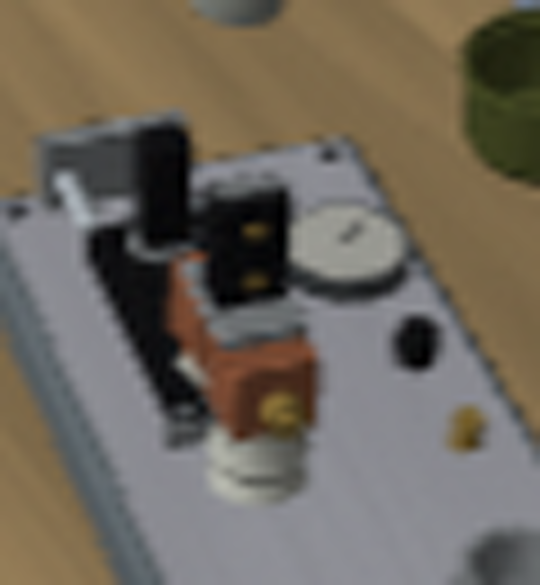

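```bash
python3 nav.py .6228 -.0569 .17 80.15
```

```text
t 33.5 pos [0.5333 0.0298 0.1807] toolx 80.2 open 0.528 F [-0.2  0.  -0. ] tilt 0.049
shift cm [-7.07 10.28  0.88] norm 12.5
yaw units 0.01
shift after yaw [-7.01 10.3   1.07]
```

Call:
{"op": "carry_out", "data": {
  "moves": [
    [4.5,[-1,1.5,0],0],
    [4.5,[-1.2,1.8,0],0],
    [4.5,[-1.2,1.8,0.1],0],
    [4.5,[-1.2,1.8,0.1],0],
    [4.5,[-1,1.5,0.1],0],
    [4.5,[-0.8,1,0.1],0],
    [4.5,[-0.4,0.5,0.1],0],
    [4.5,[0,0,0],0],
    [4.5,[0,0,0],0],
    [4.5,[0,0,0],0]
  ]
}}

```text
clock: 34.55
eef_pos: [0.6272, -0.0581, 0.1693]
orientation: [[0.17, 0.985, 0.018], [0.984, -0.171, 0.045], [0.047, 0.01, -0.999]]
force: [-0.0, 0.3, -0.1]
opening: 0.526
```

```bash
python3 nav.py .6228 -.0569 .1084 80.15
```

```text
t 34.5 pos [ 0.6272 -0.0581  0.1693] toolx 80.2 open 0.526 F [-0.   0.3 -0.1] tilt 0.048
shift cm [-0.24 -0.52  6.08] norm 6.11
yaw units 0.01
shift after yaw [ 0.05 -0.46  6.09]
```

Call:
{"op": "carry_out", "data": {
  "moves": [
    [4.5,[0,-0.25,0],0],
    [4.5,[0,-0.25,0.2],0],
    [4.5,[-0.02,0,0.5],0],
    [4.5,[-0.04,0,0.7],0],
    [4.5,[-0.04,0,0.8],0],
    [4.5,[-0.04,0,0.8],0],
    [4.5,[-0.04,0,0.7],0],
    [4.5,[-0.02,0,0.5],0],
    [4.5,[0,0,0.2],0],
    [4.5,[0,0,0],0]
  ]
}}

```text
clock: 35.55
eef_pos: [0.6213, -0.0557, 0.1208]
orientation: [[0.169, 0.986, 0.017], [0.985, -0.169, 0.045], [0.047, 0.009, -0.999]]
force: [-0.1, 0.3, -0.3]
opening: 0.528
```

```bash
python3 nav.py .6228 -.0569 .1084 80.15
```

```text
t 35.5 pos [ 0.6213 -0.0557  0.1208] toolx 80.3 open 0.528 F [-0.1  0.3 -0.3] tilt 0.048
shift cm [-0.15  0.16  1.23] norm 1.25
yaw units 0.02
shift after yaw [-0.09  0.17  1.24]
```

Call:
{"op": "carry_out", "data": {
  "moves": [
    [4.5,[-0.07,0.08,0.2],0],
    [4.5,[-0.07,0.08,0.3],0],
    [4.5,[0,0,0.3],0],
    [4.5,[0,0,0.2],0],
    [4.5,[0,0,0.1],0],
    [4,[0,0,0],0],
    [3.2,[0,0,0],0],
    [2.8,[0,0,0],0],
    [2.6,[0,0,0],0],
    [2.6,[0,0,0],0]
  ]
}}

```text
clock: 36.55
eef_pos: [0.6236, -0.0571, 0.1102]
orientation: [[0.169, 0.986, 0.019], [0.985, -0.169, 0.045], [0.047, 0.011, -0.999]]
force: [0.4, 0.5, 0.0]
opening: 0.306
```

```bash
python3 nav.py .6228 -.0569 .1084 80.15;python3 -c "
from el import *
s=cap('side');crop(s,265,165,60,65,9,'pics/g14s.png')"
```

```text
t 36.5 pos [ 0.6236 -0.0571  0.1102] toolx 80.3 open 0.306 F [0.4 0.5 0. ] tilt 0.049
shift cm [-0.   -0.09  0.18] norm 0.2
yaw units 0.02
shift after yaw [ 0.01 -0.09  0.18]
```

View pics/g14s.png

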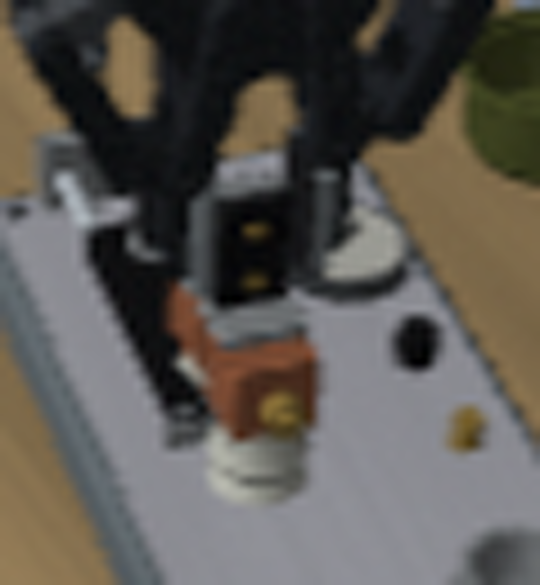

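Left pad is close, right pad has a few mm: shift slightly in −y(tool) and close, watching that nothing shoves the gauge.

Call:
{"op": "carry_out", "data": {
  "moves": [
    [2.6,[0,0.1,0],0],
    [2.5,[0,0,0],0],
    [2.3,[0,0,0],0],
    [2.1,[0,0,0],0],
    [1.9,[0,0,0],0],
    [1.5,[0,0,0],0],
    [1,[0,0,0],0],
    [0.5,[0,0,0],0],
    [0.5,[0,0,0],0],
    [0.5,[0,0,0],0]
  ]
}}

```text
clock: 37.6
eef_pos: [0.6246, -0.0572, 0.1105]
orientation: [[0.168, 0.986, 0.019], [0.985, -0.169, 0.045], [0.047, 0.011, -0.999]]
force: [-0.5, 0.6, 0.4]
opening: 0.243
```

```bash
python3 nav.py .6228 -.0569 .1084 80.15;python3 -c "
from el import *
s=cap('side');crop(s,265,165,60,65,9,'pics/g15s.png')"
```

```text
t 37.6 pos [ 0.6246 -0.0572  0.1105] toolx 80.3 open 0.243 F [-0.5  0.6  0.4] tilt 0.049
shift cm [-0.01 -0.19  0.21] norm 0.28
yaw units 0.02
shift after yaw [ 0.   -0.19  0.21]
```

View pics/g15s.png

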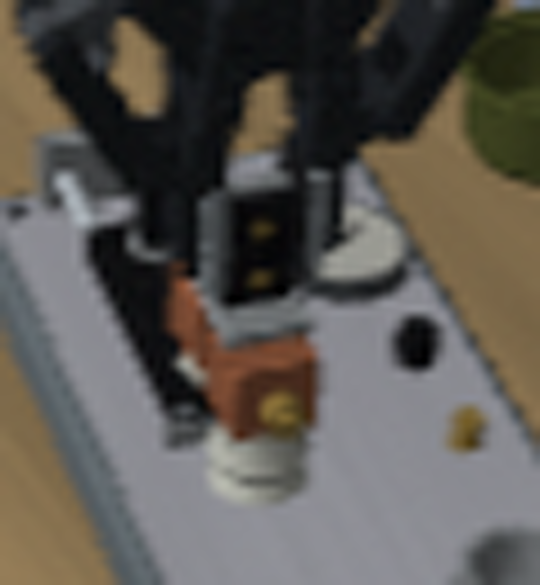

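Call:
{"op": "carry_out", "data": {
  "moves": [
    [0.5,[0.08,0,0],0],
    [0.5,[0.08,0,0],0],
    [0.5,[0,0,0],0],
    [0.5,[0,0,0],0],
    [0.5,[0,0,0],0],
    [0.5,[0,0,0],0],
    [0.5,[0,0,0],0],
    [0.5,[0,0,0],0],
    [0.5,[0,0,0],0],
    [0.5,[0,0,0],0]
  ]
}}

```text
clock: 38.65
eef_pos: [0.6247, -0.0571, 0.1105]
orientation: [[0.17, 0.985, 0.018], [0.985, -0.17, 0.042], [0.045, 0.011, -0.999]]
force: [-0.9, -2.7, 0.5]
opening: 0.246
```

Call:
{"op": "carry_out", "data": {
  "moves": [
    [0.5,[-0.08,0,0],0],
    [0.5,[-0.08,0,0],0],
    [0.5,[0,0,0],0],
    [0.5,[0,0,0],0],
    [0.5,[0,0,0],0],
    [0.5,[0,0,0],0],
    [0.5,[0,0,0],0],
    [0.5,[0,0,0],0],
    [0.5,[0,0,0],0],
    [0.5,[0,0,0],0]
  ]
}}

```text
clock: 39.65
eef_pos: [0.6247, -0.0572, 0.1105]
orientation: [[0.168, 0.986, 0.019], [0.985, -0.169, 0.045], [0.047, 0.011, -0.999]]
force: [0.0, -1.1, -0.6]
opening: 0.244
```

Call:
{"op": "carry_out", "data": {
  "moves": [
    [0.5,[0.01,0,-0.2],0],
    [0.5,[0.015,0,-0.3],0],
    [0.5,[0.02,0,-0.4],0],
    [0.5,[0.02,0,-0.4],0],
    [0.5,[0.02,0,-0.4],0],
    [0.5,[0.02,0,-0.4],0],
    [0.5,[0.02,0,-0.4],0],
    [0.5,[0.02,0,-0.4],0],
    [0.5,[0.02,0,-0.4],0],
    [0.5,[0.02,0,-0.4],0]
  ]
}}

```text
clock: 40.65
eef_pos: [0.6238, -0.0571, 0.1494]
orientation: [[0.169, 0.986, 0.017], [0.985, -0.169, 0.045], [0.047, 0.009, -0.999]]
force: [-0.1, 0.5, -1.7]
opening: 0.243
```

```bash
python3 nav.py .6247 -.0572 .18 80.15
```

```text
t 40.6 pos [ 0.6238 -0.0571  0.1494] toolx 80.3 open 0.243 F [-0.1  0.5 -1.7] tilt 0.048
shift cm [ 0.15  0.12 -3.06] norm 3.06
yaw units 0.02
shift after yaw [ 0.    0.09 -3.06]
```

Call:
{"op": "carry_out", "data": {
  "moves": [
    [0.5,[0.05,0,-1],0],
    [0.5,[0.05,0,-1.2],0],
    [0.5,[0.05,0,-1.2],0],
    [0.5,[0.05,0,-1],0],
    [0.5,[0,0,-0.4],0],
    [0.5,[0,0,0],-0.9],
    [0.5,[0,0,0],-0.9],
    [0.5,[0,0,0],-0.9],
    [0.5,[0,0,0],-0.8],
    [0.5,[0,0,0],0]
  ]
}}

```text
clock: 41.65
eef_pos: [0.6239, -0.0574, 0.2056]
orientation: [[-0.209, 0.978, 0.022], [0.977, 0.208, 0.044], [0.038, 0.03, -0.999]]
force: [-0.1, 0.5, -1.9]
opening: 0.247
```

```bash
python3 nav.py .5573 -.327 .18 101.4; python3 -c "
from el import *
prof()"
```

```text
t 41.6 pos [ 0.6239 -0.0574  0.2056] toolx 102.1 open 0.247 F [-0.1  0.5 -1.9] tilt 0.049
shift cm [-25.04 -12.21   1.23] norm 27.88
yaw units 0.12
shift after yaw [-25.11 -11.86   2.56]
old 65.0 [-27.9, -4.0, 9.1, 33.7]
cur 43.0 [-36.5, -18.8]
```

Call:
{"op": "carry_out", "data": {
  "moves": [
    [0.5,[-1.5,-0.8,0],0.1],
    [0.5,[-3,-1.5,0.1],0],
    [0.5,[-4,-1.9,0.1],0],
    [0.5,[-4,-1.9,0.1],0],
    [0.5,[-4,-1.9,0.1],0],
    [0.5,[-3.5,-1.7,0.1],0],
    [0.5,[-2.5,-1.2,0.1],0],
    [0.5,[-1,-0.5,0.1],0],
    [0.5,[0,0,0],0],
    [0.5,[0,0,0],0]
  ]
}}

```text
clock: 42.7
eef_pos: [0.5498, -0.3244, 0.1847]
orientation: [[-0.175, 0.984, 0.02], [0.984, 0.174, 0.043], [0.039, 0.028, -0.999]]
force: [0.7, 0.5, -2.2]
opening: 0.246
```

```bash
python3 nav.py .5573 -.327 .14 101.4; python3 -c "
from el import *
prof()"
```

```text
t 42.7 pos [ 0.5498 -0.3244  0.1847] toolx 100.1 open 0.246 F [ 0.7  0.5 -2.2] tilt 0.048
shift cm [-0.57  0.56  4.47] norm 4.54
yaw units -0.22
shift after yaw [-0.41  0.68  4.47]
old 65.0 [-27.9, -4.0, 9.1, 33.7]
cur 66.0 [-27.8, -4.0, 3.7, 28.3]
```

```bash
python3 -c "
from el import *
import numpy as np
s=cap('side');t=cap('top');crop(s,272,175,45,50,12,'pics/e1s.png');crop(t,240,175,45,38,14,'pics/e1t.png')
a=np.hstack([cv2.resize(cv2.imread('pics/e1s.png'),(400,444)),cv2.resize(cv2.imread('pics/e1t.png'),(400,444))]);cv2.imwrite('pics/e1.png',a)
# bias test: integrate darkness
f=np.mean([cap('top')['pixels'].astype(np.float32) for _ in range(4)],0);f2=cv2.imread('pics/top0.png')[:,:,::-1].astype(np.float32)
o=np.array([.6228,-.0572,0]);a=np.radians(80.15);ey=np.array([np.cos(a),np.sin(a),0]);ex=np.array([ey[1],-ey[0],0])
ys=np.arange(-.034,.038,.002)
for im in(f2,f):
  red=im[...,0]-.5*(im[...,1]+im[...,2]);acc=[]
  for x in np.arange(-.009,.010,.003):
    uv=proj(t,o+ex*x+ys[:,None]*ey+np.array([0,0,.08])).astype(np.float32)
    acc.append(cv2.remap(red,uv[:,0].reshape(-1,1),uv[:,1].reshape(-1,1),cv2.INTER_LINEAR)[:,0])
  print(np.mean(acc,0).round().astype(int).tolist())
"
```

```text
[21, 19, 22, 32, 49, 60, 63, 63, 62, 63, 64, 64, 63, 58, 49, 32, 13, 2, -2, -1, 5, 20, 42, 57, 63, 64, 63, 64, 65, 64, 64, 61, 57, 46, 30, 14]
[21, 20, 23, 32, 49, 60, 64, 64, 63, 64, 65, 65, 64, 59, 49, 33, 15, 7, 17, 37, 56, 64, 65, 64, 63, 64, 64, 64, 64, 61, 52, 36, 19, 8, 5, 6]
```

View pics/e1.png

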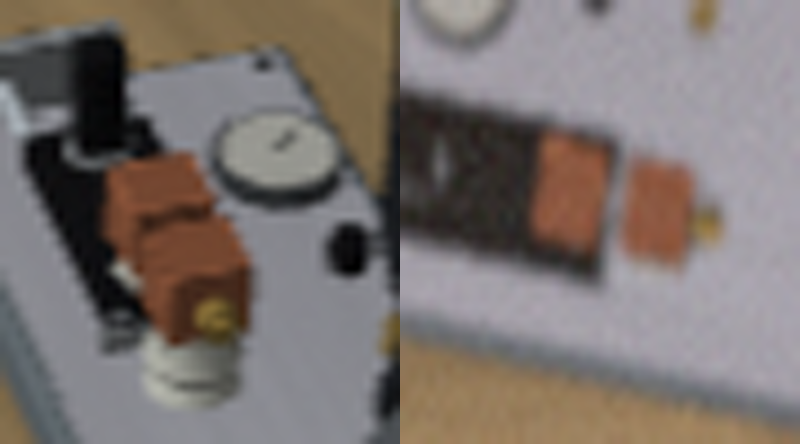

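```bash
python3 nav.py .5573 -.327 .125 101.4
```

```text
t 43.0 pos [ 0.5503 -0.3239  0.185 ] toolx 100.2 open 0.241 F [ 0.5 -0.1 -1.6] tilt 0.048
shift cm [-0.66  0.47  5.99] norm 6.05
yaw units -0.2
shift after yaw [-0.44  0.63  6.  ]
```

Call:
{"op": "carry_out", "data": {
  "moves": [
    [0.5,[-0.1,0.2,0.2],-0.2],
    [0.5,[-0.1,0.2,0.5],0],
    [0.5,[-0.1,0.2,0.7],0],
    [0.5,[-0.1,0,0.8],0],
    [0.5,[-0.03,0,0.7],0],
    [0.5,[-0.02,0,0.5],0],
    [0.5,[0,0,0.4],0],
    [0.5,[0,0,0.1],0],
    [0.5,[0,0,0],0],
    [0.5,[0,0,0],0]
  ]
}}

```text
clock: 44.05
eef_pos: [0.5585, -0.3245, 0.1412]
orientation: [[-0.201, 0.979, 0.019], [0.979, 0.2, 0.044], [0.039, 0.027, -0.999]]
force: [0.2, 0.7, -0.9]
opening: 0.243
```

```bash
python3 nav.py .5573 -.327 .125 101.4; python3 - <<'E'
from m import *
s=cap("side"); st=state(); 
x0,y0,w,h,k=290,245,70,85,7
im=cv2.resize(s["pixels"][y0:y0+h,x0:x0+w],None,fx=k,fy=k,interpolation=cv2.INTER_CUBIC)[:,:,::-1].copy()
def pl(P,col):
    uv=((proj(s,np.array(P))-[x0,y0]+.5)*k-.5).round().astype(int); cv2.polylines(im,[uv[:,None]],True,col,1)
a=np.radians(11.4);ex=np.array([np.cos(a),np.sin(a),0]);ey=np.array([-ex[1],ex[0],0]);Z=np.array([0,0,1])
b=np.array([.558,-.3268,0])
pl([b+ex*x+ey*y+Z*.05 for x,y in((-.03,-.04),(.03,-.04),(.03,.04),(-.03,.04))],(0,255,0))
pl([b+ex*x+ey*y+Z*.05 for x,y in((-.0125,-.00475),(.0125,-.00475),(.0125,.00475),(-.0125,.00475))],(0,255,0))
g=st["eef_pos"]-Z*.0305
pl([g+ex*x+ey*-.003+Z*z for x,z in((-.01,0),(.01,0),(.01,-.034),(-.01,-.034))],(255,255,0))
pl([g+ex*x+ey*y+Z*.005 for x,y in((-.013,-.018),(.013,-.018),(.013,.018),(-.013,.018))],(255,0,255))
cv2.imwrite("pics/h1.png",im)
E
```

```text
t 44.0 pos [ 0.5585 -0.3245  0.1412] toolx 101.6 open 0.243 F [ 0.2  0.7 -0.9] tilt 0.048
shift cm [-0.28 -0.21  1.6 ] norm 1.64
yaw units 0.03
shift after yaw [-0.22 -0.17  1.62]
```

View pics/h1.png

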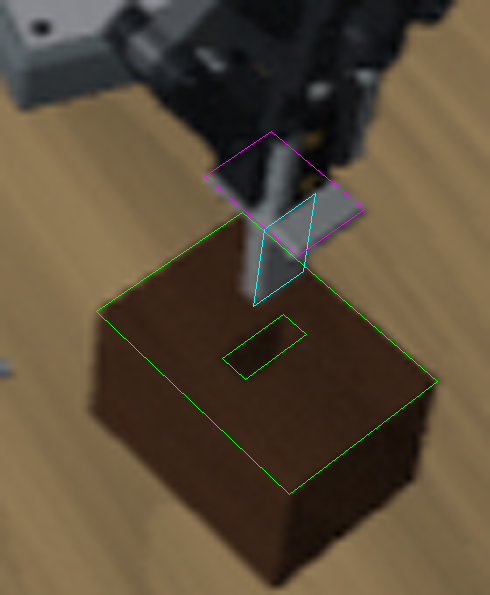

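```bash
python3 nav.py .558 -.3268 .119 101.4
```

```text
t 44.1 pos [ 0.5586 -0.3246  0.1413] toolx 101.6 open 0.245 F [ 1.   1.  -0.9] tilt 0.048
shift cm [-0.3  -0.16  2.22] norm 2.24
yaw units 0.03
shift after yaw [-0.21 -0.1   2.23]
```

Call:
{"op": "carry_out", "data": {
  "moves": [
    [0.5,[-0.1,-0.08,0.1],0],
    [0.5,[-0.1,-0.08,0.3],0],
    [0.5,[-0.06,0,0.3],0],
    [0.5,[-0.02,0,0.4],0],
    [0.5,[-0.02,0,0.4],0],
    [0.5,[0,0,0.3],0],
    [0.5,[0,0,0.2],0],
    [0.5,[0,0,0.1],0],
    [0.5,[0,0,0],0],
    [0.5,[0,0,0],0]
  ]
}}

```text
clock: 45.1
eef_pos: [0.5581, -0.3272, 0.1187]
orientation: [[-0.201, 0.979, 0.02], [0.979, 0.2, 0.044], [0.039, 0.028, -0.999]]
force: [0.2, 0.6, -1.7]
opening: 0.245
```

```bash
python3 nav.py .558 -.3268 .105 101.4; python3 -c "
from m import *
s=cap('side');crop(s,290,245,70,85,7,'pics/h2.png')"
```

```text
t 45.1 pos [ 0.5581 -0.3272  0.1187] toolx 101.6 open 0.245 F [ 0.2  0.6 -1.7] tilt 0.048
shift cm [-0.01 -0.04  1.37] norm 1.37
yaw units 0.03
shift after yaw [ 0.04 -0.    1.37]
```

View pics/h2.png

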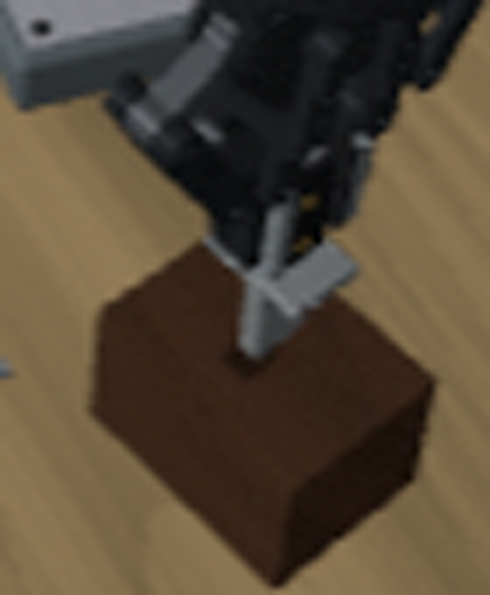

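Call:
{"op": "carry_out", "data": {
  "moves": [
    [0.5,[0,0,0.2],0],
    [0.5,[-0.01,0,0.2],0],
    [0.5,[-0.01,0,0.2],0],
    [0.5,[-0.01,0,0.2],0],
    [0.5,[0,0,0.1],0],
    [0.5,[0,0,0],0],
    [0.5,[0,0,0],0],
    [0.5,[0,0,0],0],
    [0.5,[0,0,0],0],
    [0.5,[0,0,0],0]
  ]
}}

```text
clock: 46.15
eef_pos: [0.5585, -0.3272, 0.1094]
orientation: [[-0.201, 0.979, 0.02], [0.979, 0.2, 0.043], [0.038, 0.029, -0.999]]
force: [-1.0, -1.3, -1.6]
opening: 0.244
```

```bash
python3 nav.py .558 -.3268 .0805 101.4
```

```text
t 46.1 pos [ 0.5585 -0.3272  0.1094] toolx 101.6 open 0.244 F [-1.  -1.3 -1.6] tilt 0.048
shift cm [-0.06 -0.13  2.89] norm 2.89
yaw units 0.03
shift after yaw [ 0.05 -0.04  2.89]
```

No contact; blade is ~9 mm into the slot. Continue.

Call:
{"op": "carry_out", "data": {
  "moves": [
    [0.5,[0,-0.03,0.3],0],
    [0.5,[-0.01,-0.03,0.4],0],
    [0.5,[-0.01,0,0.4],0],
    [0.5,[-0.01,0,0.4],0],
    [0.5,[-0.01,0,0.4],0],
    [0.5,[0,0,0.3],0],
    [0.5,[0,0,0.2],0],
    [0.5,[0,0,0.1],0],
    [0.5,[0,0,0],0],
    [0.5,[0,0,0],0]
  ]
}}

```text
clock: 47.15
eef_pos: [0.5583, -0.3265, 0.0816]
orientation: [[-0.201, 0.979, 0.02], [0.979, 0.2, 0.044], [0.039, 0.028, -0.999]]
force: [0.9, 0.7, -0.7]
opening: 0.246
```

```bash
python3 nav.py .558 -.3268 .0805 101.4
```

```text
t 47.1 pos [ 0.5583 -0.3265  0.0816] toolx 101.6 open 0.246 F [ 0.9  0.7 -0.7] tilt 0.048
shift cm [-0.03 -0.04  0.1 ] norm 0.12
yaw units 0.03
shift after yaw [-0.02 -0.04  0.11]
```

Call:
{"op": "carry_out", "data": {
  "moves": [
    [0.5,[0,0,0.1],0],
    [0.5,[0,0,0.05],0],
    [0.5,[0.15,0,0],0],
    [0.5,[0.2,0,0],0],
    [0.5,[0.2,0,0],0],
    [0.5,[0.2,0,0],0],
    [0.5,[0.2,0,0],0],
    [0.5,[0.2,0,0],0],
    [0.5,[0.2,0,0],0],
    [0.5,[0,0,0],0]
  ]
}}

```text
clock: 48.15
eef_pos: [0.5576, -0.3247, 0.0817]
orientation: [[-0.194, 0.98, 0.034], [0.981, 0.194, 0.016], [0.009, 0.036, -0.999]]
force: [-0.4, -0.3, -0.7]
opening: 0.243
```

```bash
python3 nav.py .558 -.3268 .0805 101.4
```

```text
t 48.1 pos [ 0.5576 -0.3247  0.0817] toolx 101.2 open 0.243 F [-0.4 -0.3 -0.7] tilt 0.037
shift cm [-0.21 -0.01  0.12] norm 0.24
yaw units -0.03
shift after yaw [-0.21 -0.01  0.12]
```

Call:
{"op": "carry_out", "data": {
  "moves": [
    [0.5,[0.15,0,0],0],
    [0.5,[0.15,0,0],0],
    [0.5,[0,0.2,0],0],
    [0.5,[0,0.2,0],0],
    [0.5,[0,0.2,0],0],
    [0.5,[0,0.2,0],0],
    [0.5,[0,0.2,0],0],
    [0.5,[0,0.2,0],0],
    [0.5,[0,0.2,0],0],
    [0.5,[0,0,0],0]
  ]
}}

```text
clock: 49.15
eef_pos: [0.5596, -0.3241, 0.0821]
orientation: [[-0.188, 0.982, 0.005], [0.982, 0.188, 0.01], [0.008, 0.007, -1.0]]
force: [2.0, -2.2, -1.8]
opening: 0.247
```

```bash
python3 nav.py .558 -.3268 .0805 101.4;  python3 -c "
from m import *
s=cap('side');crop(s,290,245,70,85,7,'pics/h3.png')"
```

```text
t 49.1 pos [ 0.5596 -0.3241  0.0821] toolx 100.8 open 0.247 F [ 2.  -2.2 -1.8] tilt 0.011
shift cm [-0.23 -0.2   0.16] norm 0.35
yaw units -0.09
shift after yaw [-0.23 -0.2   0.16]
```

View pics/h3.png

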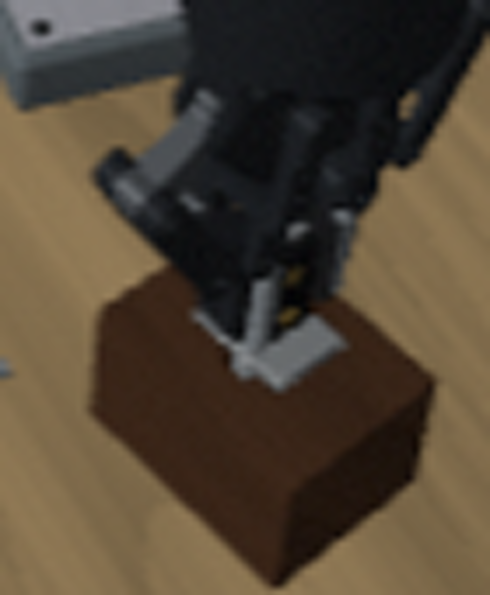

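Call:
{"op": "carry_out", "data": {
  "moves": [
    [0.5,[-0.1,-0.1,0],0],
    [0.5,[-0.1,-0.1,0],0],
    [0.5,[0,0,0.1],0],
    [0.5,[0,0,0.1],0],
    [0.5,[0,0,0.1],0],
    [0.5,[0,0,0],0],
    [2.4,[0,0,0],0],
    [2.8,[0,0,0],0],
    [3.5,[0,0,0],0],
    [4.5,[0,0,0],0]
  ]
}}

```text
clock: 50.2
eef_pos: [0.5593, -0.3252, 0.0812]
orientation: [[-0.19, 0.982, 0.008], [0.982, 0.19, 0.011], [0.009, 0.01, -1.0]]
force: [0.2, -0.1, -0.2]
opening: 0.526
```

```bash
python3 nav.py .558 -.3268 .0805 101.4;  python3 -c "
from m import *
s=cap('side');crop(s,290,245,70,85,7,'pics/h4.png')"
```

```text
t 50.2 pos [ 0.5593 -0.3252  0.0812] toolx 100.9 open 0.526 F [ 0.2 -0.1 -0.2] tilt 0.014
shift cm [-0.14 -0.16  0.07] norm 0.22
yaw units -0.08
shift after yaw [-0.13 -0.16  0.07]
```

View pics/h4.png

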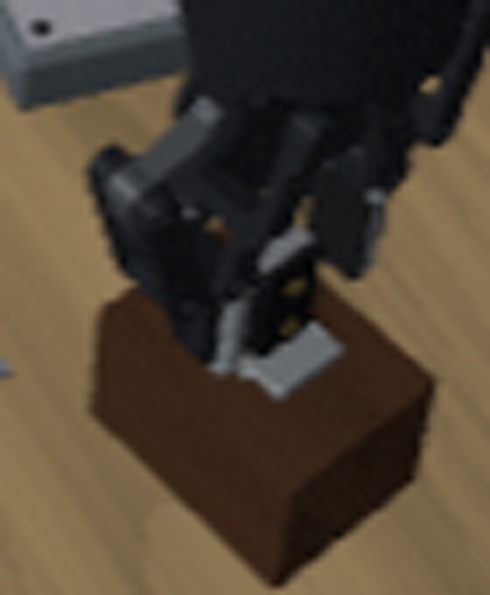

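Call:
{"op": "carry_out", "data": {
  "moves": [
    [4.5,[0,0,-0.3],0],
    [4.5,[0,0,-0.6],0],
    [4.5,[0,0,-1],0],
    [4.5,[0,0,-1.5],0],
    [4.5,[0,0,-1.5],0],
    [4.5,[0,0,-1.5],0],
    [4.5,[0,0,-1.5],0],
    [4.5,[0,0,-1],0],
    [4.5,[0,0,-0.5],0],
    [4.5,[0,0,0],0]
  ]
}}

```text
clock: 51.25
eef_pos: [0.5593, -0.3268, 0.1879]
orientation: [[-0.19, 0.982, 0.014], [0.982, 0.19, 0.007], [0.004, 0.015, -1.0]]
force: [0.5, 0.6, 0.1]
opening: 0.526
```

```bash
python3 nav.py .558 -.3268 .0805 101.4;  python3 - <<'E'
from m import *
s=cap('side');new=s["pixels"][:,:,::-1];old=cv2.imread("pics/side0.png")
f=lambda im:cv2.resize(im[270:330,295:360],None,fx=6,fy=6,interpolation=cv2.INTER_CUBIC)
cv2.imwrite("pics/h5.png",np.hstack([f(old),f(new)]))
E
```

```text
t 51.2 pos [ 0.5593 -0.3268  0.1879] toolx 100.9 open 0.526 F [0.5 0.6 0.1] tilt 0.016
shift cm [-0.02 -0.29 10.74] norm 10.74
yaw units -0.08
shift after yaw [ 0.03 -0.12 10.74]
```

View pics/h5.png

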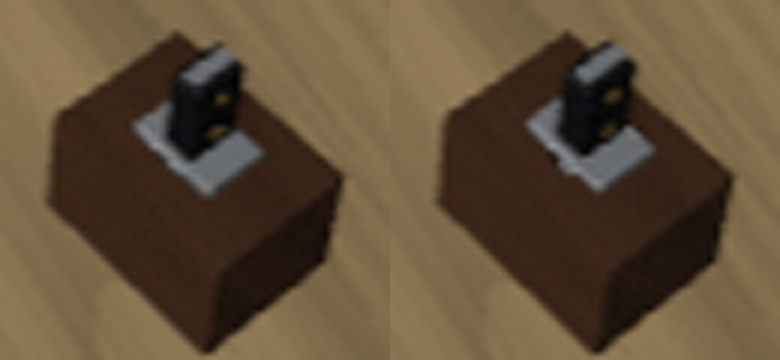

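Call:
{"op": "carry_out", "data": {
  "moves": [
    [1,[0,-0.15,0],0],
    [0,[0,-0.1,0.5],0],
    [0,[0,0,1],0],
    [0,[0,0,1.3],0],
    [0,[0,0,1.3],0],
    [0,[0,0,1.2],0],
    [0,[0,0,1],0],
    [0,[0,0,0.4],0],
    [0,[0,0,0],0],
    [0,[0,0,0],0]
  ]
}}

```text
clock: 52.3
eef_pos: [0.5554, -0.3254, 0.1085]
orientation: [[-0.19, 0.982, 0.006], [0.982, 0.19, 0.012], [0.011, 0.008, -1.0]]
force: [-0.5, -0.1, -0.3]
opening: 0.001
```

```bash
python3 nav.py .558 -.3268 .108 101.4
```

```text
t 52.3 pos [ 0.5554 -0.3254  0.1085] toolx 100.9 open 0.001 F [-0.5 -0.1 -0.3] tilt 0.014
shift cm [-0.19  0.23  0.05] norm 0.3
yaw units -0.08
shift after yaw [-0.19  0.23  0.05]
```

Call:
{"op": "carry_out", "data": {
  "moves": [
    [0,[-0.1,0.15,0],0],
    [0,[0,0,0.1],0],
    [0,[0,0,0.1],0],
    [0,[0,0,0.1],0],
    [0,[0,0,0.1],0],
    [0,[0,0,0.1],0],
    [0,[0,0,0],0],
    [0,[0,0,0],0],
    [0,[0,0,0],0],
    [0,[0,0,0],0]
  ]
}}

```text
clock: 53.3
eef_pos: [0.5584, -0.3267, 0.1081]
orientation: [[-0.19, 0.982, 0.01], [0.982, 0.19, 0.009], [0.007, 0.012, -1.0]]
force: [-0.2, 0.9, 1.5]
opening: 0.003
```

```bash
python3 nav.py .558 -.3268 .108 101.4
```

```text
t 53.3 pos [ 0.5584 -0.3267  0.1081] toolx 101.0 open 0.003 F [-0.2  0.9  1.5] tilt 0.014
shift cm [-0.   -0.04  0.01] norm 0.04
yaw units -0.07
shift after yaw [-0.   -0.04  0.01]
```

```bash
cat > plugs.py <<'E'
from m import *
def find(c,name,k=4,dbg=None):
    im=up(c,k); hsv=cv2.cvtColor(im,cv2.COLOR_RGB2HSV)
    m=(hsv[...,1]<70).astype(np.uint8)
    m=cv2.morphologyEx(m,cv2.MORPH_CLOSE,np.ones((5,5),np.uint8))
    n,lab,st,cen=cv2.connectedComponentsWithStats(m)
    out=[]
    for i in range(1,n):
        a=st[i,4]
        ys,xs=np.where(lab==i)
        if a<60*1 or a>400*k*k: continue
        uv=back(np.c_[xs,ys],k)
        P=onz(c,uv,.0105)[:,:2]
        mu=P.mean(0)
        if not(.28<mu[0]<.56 and -.36<mu[1]<.30): continue
        u,s,vt=np.linalg.svd(P-mu,full_matrices=False); d=vt[0]
        q=(P-mu)@d; w=(P-mu)@vt[1]
        lo,hi=np.percentile(q,[.3,99.7]); L=hi-lo
        if not .05<L<.10: continue
        val=hsv[...,2][ys,xs].astype(float)
        # width profile: wide hex nearer thread
        if np.mean(val[q>0])<np.mean(val[q<0]): d=-d;q=-q;lo,hi=-hi,-lo
        wid=[]
        tip=mu+d*lo; org=mu+d*((lo+hi)/2-.007)
        out.append((org,np.degrees(np.arctan2(d[1],d[0])),L,tip))
        if dbg is not None:
            for p in(org,tip):
                x=proj(c,np.array([p[0],p[1],.0105]))[0]; cv2.circle(dbg,tuple(((x+.5)*k-.5).round().astype(int).tolist()),3,(255,0,0),-1)
    out.sort(key=lambda r:-r[0][1])
    for o in out: print(name,"org",o[0].round(4),"ang %.1f L %.3f"%(o[1],o[2]))
    return out
if __name__=="__main__":
    for n in("side","top"):
        c=cap(n); dbg=up(c,4); find(c,n,dbg=dbg)
        r=(750,680,680,600) if n=="side" else (720,880,680,250)
        cv2.imwrite(f"pics/pl_{n}.png",dbg[r[1]:r[1]+r[3],r[0]:r[0]+r[2],::-1])
E
echo
```

Call:
{"op": "carry_out", "data": {
  "moves": [
    [0,[0,0,-0.5],0],
    [0,[0,0,-1.5],0],
    [0,[0,0,-2],0],
    [2,[0,0,-2],0],
    [4,[0,0,-2],0],
    [5,[0,0,-1],0],
    [5,[0,0,-0.5],0],
    [5,[0,0,0],0],
    [5,[0,0,0],0],
    [5,[0,0,0],0]
  ]
}}

```text
clock: 54.3
eef_pos: [0.557, -0.3275, 0.2101]
orientation: [[-0.19, 0.982, 0.01], [0.982, 0.19, 0.009], [0.007, 0.012, -1.0]]
force: [-1.0, -0.2, 0.3]
opening: 0.584
```

```bash
python3 plugs.py
```

```text
side org [0.4439 0.1252] ang -25.8 L 0.083
side org [0.4561 0.0151] ang 23.7 L 0.083
side org [ 0.4274 -0.073 ] ang -13.8 L 0.082
side org [ 0.4414 -0.1591] ang 6.4 L 0.082
side org [ 0.4567 -0.2636] ang -11.9 L 0.081
top org [0.4424 0.1226] ang -23.9 L 0.081
top org [0.4539 0.0142] ang 21.4 L 0.081
top org [ 0.4266 -0.0747] ang -13.6 L 0.079
top org [ 0.4398 -0.1598] ang 5.4 L 0.081
```

View pics/pl_side.png

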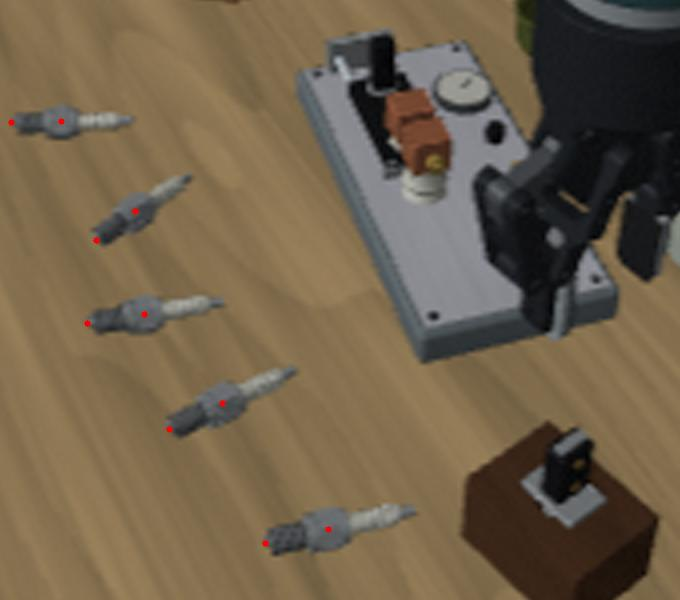

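View pics/pl_top.png

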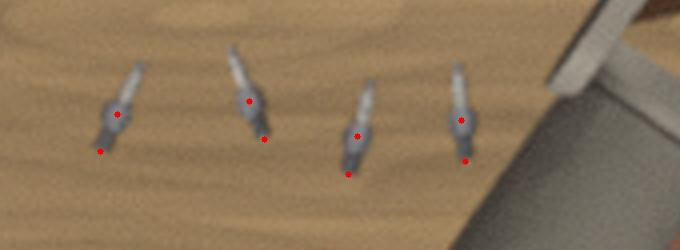

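```bash
python3 - <<'E'
from m import *
np.set_printoptions(precision=4,suppress=True)
s=cap("side");t=cap("top")
bt=lambda q:back(np.array(q,float),5)+[90,150]; bs=lambda q:back(np.array(q,float),6)+[150,110]
zt=.04+.059*np.sin(np.radians(20))+.005*np.cos(np.radians(20))
zl=.04-.056*np.sin(np.radians(20))+.012*np.cos(np.radians(20))
H=onz(t,bt([(343,105),(67,408)]),zt);Lp=onz(t,bt([(480,225),(208,522)]),zl)
Hs=onz(s,bs([(653,165),(200,104)]),zt);Ls=onz(s,bs([(600,325),(118,258)]),zl)
for n,h,l in(("top",H,Lp),("side",Hs,Ls)):
    for m,q in(("high",h),("lip",l)):
        d=q[1]-q[0];print(n,m,q[:,:2].tolist(),"len",np.linalg.norm(d),"yang",np.degrees(np.arctan2(d[1],d[0])),"mid",q.mean(0)[:2])
E
```

```text
top high [[0.6886485935291791, 0.2828994487785646], [0.4924602367183491, 0.45165050276492835]] len 0.258779422616332 yang 139.29958951656886 mid [0.5906 0.3673]
top lip [[0.6158491862778879, 0.19937232456531367], [0.421102258876384, 0.3696902932652118]] len 0.25871717413883855 yang 138.82834027710675 mid [0.5185 0.2845]
side high [[0.6911508565697194, 0.28150662364884604], [0.49626401261737585, 0.4529753887925553]] len 0.25958123846998965 yang 138.65746844655266 mid [0.5937 0.3672]
side lip [[0.6222152870484153, 0.20057890048728144], [0.42234470762756327, 0.3717280106714579]] len 0.263135452637729 yang 139.42656703682547 mid [0.5223 0.2862]
```

Call:
{"op": "carry_out", "data": {
  "moves": [
    [5,[0,0,0],-1.3],
    [5,[0,0,0],-1.4],
    [5,[0,0,0],-1.4],
    [5,[0,0,0],-1.4],
    [5,[0,0,0],-1.4],
    [5,[0,0,0],-1.4],
    [5,[0,0,0],-1.4],
    [5,[0,0,0],-1.0],
    [5,[0,0,0],-0.3],
    [5,[0,0,0],0]
  ]
}}

```text
clock: 55.5
eef_pos: [0.5563, -0.327, 0.2065]
orientation: [[-0.981, 0.192, 0.006], [0.192, 0.981, 0.012], [-0.003, 0.013, -1.0]]
force: [0.4, 0.4, -0.3]
opening: 0.581
```

```bash
python3 nav.py .456 -.2643 .12 167.8
```

```text
t 55.5 pos [ 0.5563 -0.327   0.2065] toolx 168.9 open 0.581 F [ 0.4  0.4 -0.3] tilt 0.014
shift cm [11.08  4.11  8.67] norm 14.66
yaw units 0.19
shift after yaw [11.13  4.01  8.65]
```

Call:
{"op": "carry_out", "data": {
  "moves": [
    [5,[1.5,0.6,0],0.2],
    [5,[2.5,0.9,0],0],
    [5,[3,1.1,0.5],0],
    [5,[2.3,0.8,1],0],
    [5,[1.3,0.5,1.5],0],
    [5,[0.4,0.2,1.5],0],
    [5,[0,0,1.5],0],
    [5,[0,0,1.2],0],
    [5,[0,0,0.6],0],
    [5,[0,0,0],0]
  ]
}}

```text
clock: 56.5
eef_pos: [0.454, -0.26, 0.1249]
orientation: [[-0.975, 0.224, 0.006], [0.224, 0.974, 0.012], [-0.004, 0.013, -1.0]]
force: [-0.2, 0.3, 0.8]
opening: 0.583
```

```bash
python3 nav.py .456 -.2643 .06 167.8
```

```text
t 56.5 pos [ 0.454  -0.26    0.1249] toolx 167.0 open 0.583 F [-0.2  0.3  0.8] tilt 0.014
shift cm [-0.27 -0.46  6.49] norm 6.51
yaw units -0.13
shift after yaw [-0.29 -0.38  6.49]
```

Call:
{"op": "carry_out", "data": {
  "moves": [
    [5,[-0.15,-0.2,0.3],-0.1],
    [5,[-0.1,-0.2,0.7],0],
    [5,[0,0,1],0],
    [5,[0,0,1.2],0],
    [5,[0,0,1.2],0],
    [5,[0,0,1],0],
    [5,[0,0,0.6],0],
    [5,[0,0,0.3],0],
    [5,[0,0,0],0],
    [5,[0,0,0],0]
  ]
}}

```text
clock: 57.5
eef_pos: [0.4568, -0.2645, 0.0569]
orientation: [[-0.977, 0.214, 0.007], [0.214, 0.977, 0.012], [-0.004, 0.013, -1.0]]
force: [-0.5, -0.6, 0.3]
opening: 0.584
```

```bash
python3 nav.py .456 -.2643 .023 167.8; python3 -c "
from m import *
s=cap('side');crop(s,225,250,90,80,7,'pics/p5a.png')"
```

```text
t 57.5 pos [ 0.4568 -0.2645  0.0569] toolx 167.7 open 0.584 F [-0.5 -0.6  0.3] tilt 0.014
shift cm [ 0.1  -0.04  3.39] norm 3.39
yaw units -0.02
shift after yaw [0.08 0.   3.39]
```

View pics/p5a.png

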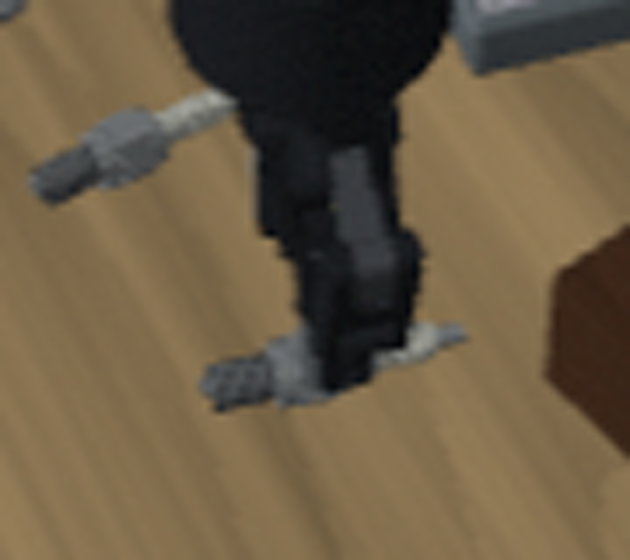

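Call:
{"op": "carry_out", "data": {
  "moves": [
    [5,[0.05,0,0.4],0],
    [5,[0,0,0.7],0],
    [5,[0,0,0.7],0],
    [5,[0,0,0.6],0],
    [5,[0,0,0.4],0],
    [5,[0,0,0.3],0],
    [5,[0,0,0.1],0],
    [4,[0,0,0],0],
    [3,[0,0,0],0],
    [2.5,[0,0,0],0]
  ]
}}

```text
clock: 58.55
eef_pos: [0.457, -0.2644, 0.023]
orientation: [[-0.977, 0.214, 0.009], [0.214, 0.977, 0.01], [-0.006, 0.012, -1.0]]
force: [-0.5, 0.0, 0.1]
opening: 0.294
```

```bash
python3 nav.py .456 -.2643 .023 167.8
```

```text
t 58.5 pos [ 0.457  -0.2644  0.023 ] toolx 167.7 open 0.294 F [-0.5  0.   0.1] tilt 0.014
shift cm [ 0.1  -0.02 -0.  ] norm 0.1
yaw units -0.02
shift after yaw [ 0.1  -0.02 -0.  ]
```

Call:
{"op": "carry_out", "data": {
  "moves": [
    [2,[0,0,0],0],
    [1.5,[0,0,0],0],
    [1,[0,0,0],0],
    [0.5,[0,0,0],0],
    [0.5,[0,0,-0.5],0],
    [0.5,[0,0,-1],0],
    [0.5,[0,0,-2],0],
    [0.5,[0,0,-2.5],0],
    [0.5,[0,0,-3],0],
    [0.5,[0,0,-2],0]
  ]
}}

```text
clock: 59.55
eef_pos: [0.4546, -0.2646, 0.137]
orientation: [[-0.977, 0.214, 0.004], [0.214, 0.977, 0.014], [-0.001, 0.014, -1.0]]
force: [0.3, -1.1, -0.8]
opening: 0.235
```

```bash
cat > rk.py <<'E'
import sys
from nav import *
def rackpt(x,y,z):  # horizontal position for a plug centre at rack coords x (along slope), y; z height above floor normal
    a=np.radians(49);ex=np.array([np.cos(a),np.sin(a)]);ey=np.array([-ex[1],ex[0]]);t=np.radians(20)
    o=np.array([.557,.327]); h=o+ex*(x*np.cos(t)-z*np.sin(t))+ey*y
    return h, .04+x*np.sin(t)+z*np.cos(t)
E
python3 -c "
from rk import *
from m import *
for y in(-.1,-.05,0,.05,.1): print(y,rackpt(-.008,y,.0105))
h,z=rackpt(-.008,-.1,.0105); nav([h[0],h[1],.16],229)
s=cap('side');crop(s,225,230,90,80,7,'pics/p5b.png')"
```

```text
-0.1 (array([0.62518296, 0.25301022]), np.float64(0.047130611371646695))
-0.05 (array([0.58744748, 0.28581317]), np.float64(0.047130611371646695))
0 (array([0.549712  , 0.31861612]), np.float64(0.047130611371646695))
0.05 (array([0.51197652, 0.35141907]), np.float64(0.047130611371646695))
0.1 (array([0.47424104, 0.38422202]), np.float64(0.047130611371646695))
t 59.5 pos [ 0.4546 -0.2646  0.137 ] toolx 167.7 open 0.235 F [ 0.3 -1.1 -0.8] tilt 0.014
shift cm [-5.61 54.24 -1.53] norm 54.55
yaw units -10.22
shift after yaw [-50.26  21.08  -2.3 ]
```

View pics/p5b.png

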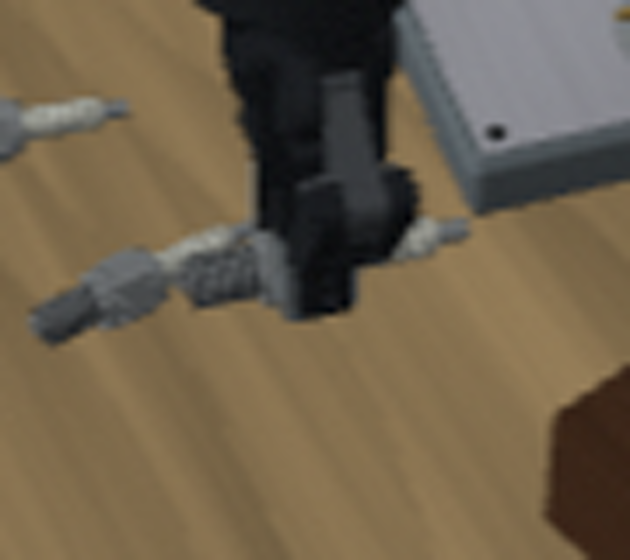

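Call:
{"op": "carry_out", "data": {
  "moves": [
    [0.5,[0,0,-0.5],-1.2],
    [0.5,[0,0,-0.7],-1.4],
    [0.5,[0,0,-0.7],-1.4],
    [0.5,[0,0,-0.7],-1.4],
    [0.5,[0,0,-0.5],-1.4],
    [0.5,[0,0,0],-1.4],
    [0.5,[0,0,0],-1.2],
    [0.5,[0,0,0],-0.5],
    [0.5,[-1,0.4,0],-0.2],
    [0.5,[-2,0.8,0],0]
  ]
}}

```text
clock: 60.6
eef_pos: [0.4804, -0.2147, 0.1764]
orientation: [[-0.678, -0.736, 0.003], [-0.735, 0.677, -0.01], [0.006, -0.009, -1.0]]
force: [-0.2, -0.8, -0.7]
opening: 0.241
```

```bash
python3 -c "
from rk import *
h,z=rackpt(-.008,-.1,.0105); nav([h[0],h[1],.16],229)"
```

```text
t 60.6 pos [ 0.4804 -0.2147  0.1764] toolx -132.6 open 0.241 F [-0.2 -0.8 -0.7] tilt 0.011
shift cm [-44.22  21.05   1.19] norm 48.99
yaw units -0.27
shift after yaw [-44.8   19.76   1.64]
```

Call:
{"op": "carry_out", "data": {
  "moves": [
    [0.5,[-4.2,1.9,0],-0.2],
    [0.5,[-4.5,2,0],0],
    [0.5,[-4.5,2,0],0],
    [0.5,[-4.5,2,0],0],
    [0.5,[-4.5,2,0],0],
    [0.5,[-4.5,2,0],0],
    [0.5,[-4.5,2,0],0],
    [0.5,[-3.5,1.5,0],0],
    [0.5,[-1.5,0.7,0],0],
    [0.5,[0,0,0],0]
  ]
}}

```text
clock: 61.6
eef_pos: [0.6003, 0.1773, 0.1725]
orientation: [[-0.659, -0.752, 0.003], [-0.752, 0.659, -0.008], [0.004, -0.008, -1.0]]
force: [-0.1, 0.2, -1.4]
opening: 0.243
```

```bash
python3 -c "
from rk import *
h,z=rackpt(-.008,-.1,.0105); nav([h[0],h[1],.11],229)"
```

```text
t 61.6 pos [0.6003 0.1773 0.1725] toolx -131.2 open 0.243 F [-0.1  0.2 -1.4] tilt 0.009
shift cm [-7.36  3.16  6.2 ] norm 10.13
yaw units -0.03
shift after yaw [-7.34  3.09  6.25]
```

Call:
{"op": "carry_out", "data": {
  "moves": [
    [0.5,[-1.2,0.5,0.3],0],
    [0.5,[-1.8,0.8,0.8],0],
    [0.5,[-1.8,0.8,1],0],
    [0.5,[-1.4,0.6,1.2],0],
    [0.5,[-0.8,0.3,1.2],0],
    [0.5,[-0.2,0.1,1],0],
    [0.5,[0,0,0.5],0],
    [0.5,[0,0,0.2],0],
    [0.5,[0,0,0],0],
    [0.5,[0,0,0],0]
  ]
}}

```text
clock: 62.6
eef_pos: [0.6261, 0.249, 0.1069]
orientation: [[-0.664, -0.748, 0.003], [-0.748, 0.664, -0.009], [0.005, -0.008, -1.0]]
force: [-0.1, 0.4, -0.2]
opening: 0.238
```

```bash
python3 -c "
from rk import *
from m import *
h,z=rackpt(-.008,-.1,.0105); nav([h[0],h[1],.08],229)
s=cap('side');crop(s,150,90,130,90,6,'pics/p5c.png')
t=cap('top');crop(t,90,150,110,110,5,'pics/p5ct.png')"
```

```text
t 62.6 pos [0.6261 0.249  0.1069] toolx -131.6 open 0.238 F [-0.1  0.4 -0.2] tilt 0.010
shift cm [-0.25  0.36  2.69] norm 2.72
yaw units -0.1
shift after yaw [-0.24  0.33  2.69]
```

View pics/p5c.png

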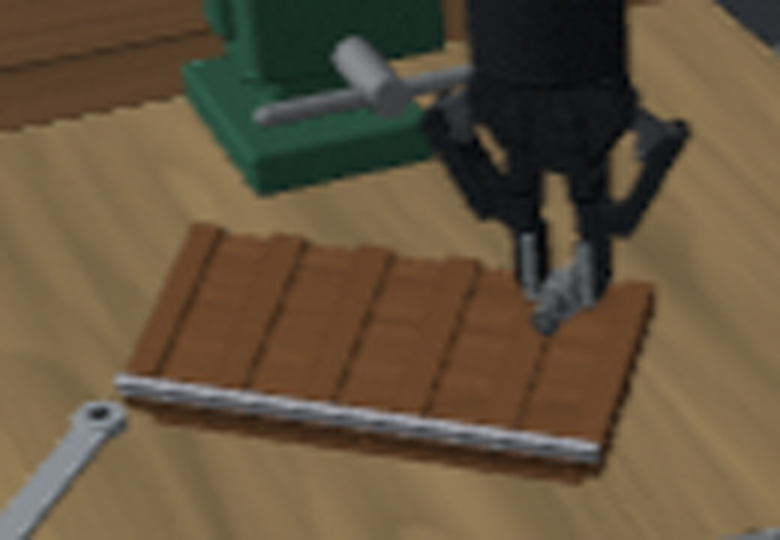

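View pics/p5ct.png

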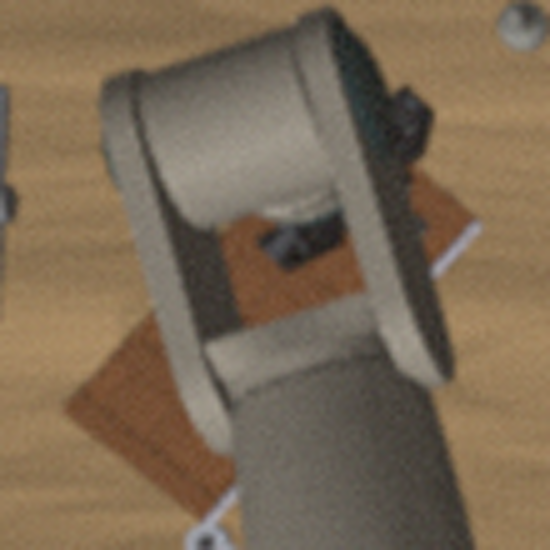

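```bash
cat > ov.py <<'E'
from m import *
from rk import rackpt
def rov(path,x0=150,y0=90,w=130,h=90,k=6):
    s=cap("side")
    im=cv2.resize(s["pixels"][y0:y0+h,x0:x0+w],None,fx=k,fy=k,interpolation=cv2.INTER_CUBIC)[:,:,::-1].copy()
    def pl(P,col):
        uv=((proj(s,np.array(P))-[x0,y0]+.5)*k-.5).round().astype(int); cv2.polylines(im,[uv[:,None]],False,col,1)
    for y in(-.1,-.05,0,.05,.1):
        for d,z,col in((-.015,0,(0,255,0)),(.015,0,(0,255,0))):
            P=[]
            for x in(-.053,.059):
                hh,zz=rackpt(x,y+d,z); P.append([hh[0],hh[1],zz])
            pl(P,col)
    cv2.imwrite(path,im)
    return s
if __name__=="__main__": rov("pics/rov.png")
E
python3 ov.py
```

```text
(no output)
```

View pics/rov.png

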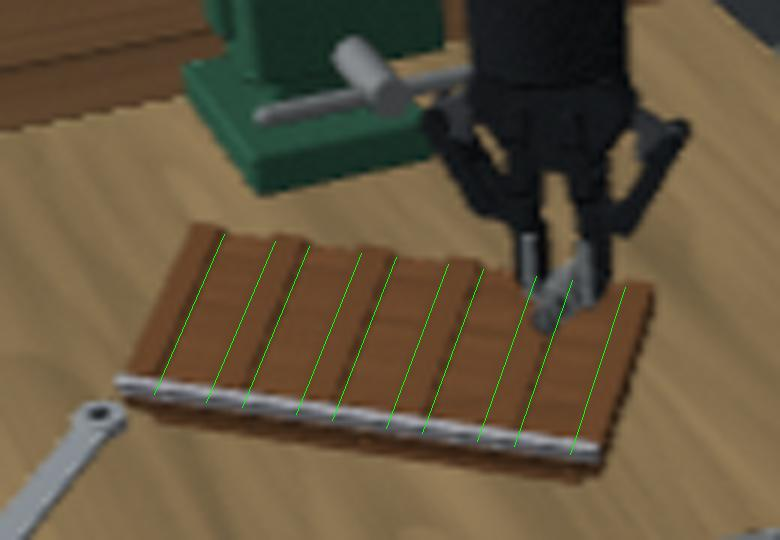

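Call:
{"op": "carry_out", "data": {
  "moves": [
    [0.5,[-0.1,0.2,0.2],-0.1],
    [0.5,[-0.1,0.15,0.4],0],
    [0.5,[0,0,0.6],0],
    [0.5,[0,0,0.6],0],
    [0.5,[0,0,0.5],0],
    [0.5,[0,0,0.4],0],
    [0.5,[0,0,0.2],0],
    [0.5,[0,0,0.1],0],
    [0.5,[0,0,0],0],
    [0.5,[0,0,0],0]
  ]
}}

```text
clock: 63.75
eef_pos: [0.6248, 0.2532, 0.0744]
orientation: [[-0.655, -0.755, 0.003], [-0.755, 0.655, -0.009], [0.005, -0.008, -1.0]]
force: [-0.0, 0.2, -1.1]
opening: 0.242
```

```bash
python3 -c "
from rk import *
h,z=rackpt(-.008,-.1,.0105); nav([h[0],h[1],.0695],229)"
```

```text
t 63.8 pos [0.6248 0.2532 0.0744] toolx -130.9 open 0.242 F [-0.   0.2 -1.1] tilt 0.010
shift cm [-0.01 -0.04  0.49] norm 0.49
yaw units 0.01
shift after yaw [-0.01 -0.04  0.49]
```

Call:
{"op": "carry_out", "data": {
  "moves": [
    [0.5,[0,0,0.15],0],
    [0.5,[0,0,0.15],0],
    [0.5,[0,0,0.15],0],
    [0.5,[0,0,0.15],0],
    [0.5,[0,0,0.15],0],
    [0.5,[0,0,0.15],0],
    [0.5,[0,0,0],0],
    [0.5,[0,0,0],0],
    [0.5,[0,0,0],0],
    [0.5,[0,0,0],0]
  ]
}}

```text
clock: 64.75
eef_pos: [0.6255, 0.2533, 0.0666]
orientation: [[-0.655, -0.755, 0.006], [-0.755, 0.655, -0.008], [0.002, -0.01, -1.0]]
force: [-1.2, 0.5, 0.5]
opening: 0.242
```

```bash
python3 -c "
from rk import *
h,z=rackpt(-.008,-.1,.0105); nav([h[0],h[1],.0695],229)
from ov import *
rov('pics/p5d.png')"
```

```text
t 64.8 pos [0.6255 0.2533 0.0666] toolx -130.9 open 0.242 F [-1.2  0.5  0.5] tilt 0.010
shift cm [ 0.04  0.   -0.29] norm 0.3
yaw units 0.01
shift after yaw [ 0.04  0.01 -0.29]
```

View pics/p5d.png

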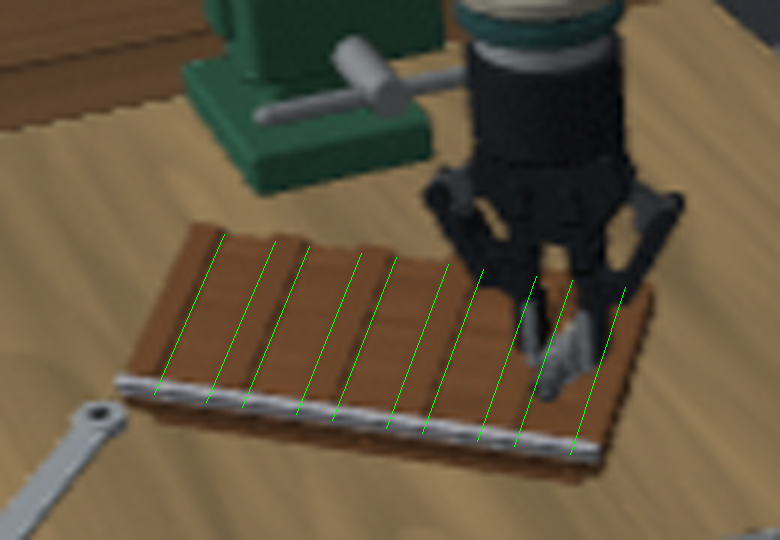

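Call:
{"op": "carry_out", "data": {
  "moves": [
    [0.5,[0,0,0.15],0],
    [0.5,[0,0,0.15],0],
    [0.5,[0,0,0.15],0],
    [0.5,[0,0,0.1],0],
    [0.5,[0,0,0],0],
    [0.5,[0,0,0],0],
    [0.5,[0,0,0],0],
    [0.5,[0,0,0],0],
    [0.5,[0,0,0],0],
    [0.5,[0,0,0],0]
  ]
}}

```text
clock: 65.8
eef_pos: [0.6257, 0.2532, 0.0627]
orientation: [[-0.655, -0.755, 0.007], [-0.755, 0.655, -0.008], [0.002, -0.01, -1.0]]
force: [-3.0, -1.5, 4.5]
opening: 0.242
```

Call:
{"op": "carry_out", "data": {
  "moves": [
    [2.2,[0,0,0],0],
    [2.6,[0,0,0],0],
    [3,[0,0,0],0],
    [3.5,[0,0,0],0],
    [4,[0,0,-0.3],0],
    [4,[0,0,-0.8],0],
    [4,[0,0,-1.5],0],
    [4,[0,0,-2],0],
    [4,[0,0,-2],0],
    [4,[0,0,-1.5],0]
  ]
}}

```text
clock: 66.8
eef_pos: [0.6244, 0.2538, 0.1459]
orientation: [[-0.655, -0.755, 0.004], [-0.755, 0.655, -0.009], [0.004, -0.009, -1.0]]
force: [0.7, 0.2, -0.3]
opening: 0.467
```

```bash
python3 -c "
from rk import *
h,z=rackpt(-.008,-.1,.0105); nav([h[0],h[1],.0695],229)
from ov import *
rov('pics/p5e.png')"
```

```text
t 66.8 pos [0.6244 0.2538 0.1459] toolx -130.9 open 0.467 F [ 0.7  0.2 -0.3] tilt 0.010
shift cm [-0.03 -0.04  7.64] norm 7.64
yaw units 0.01
shift after yaw [ 0.01 -0.11  7.64]
```

View pics/p5e.png

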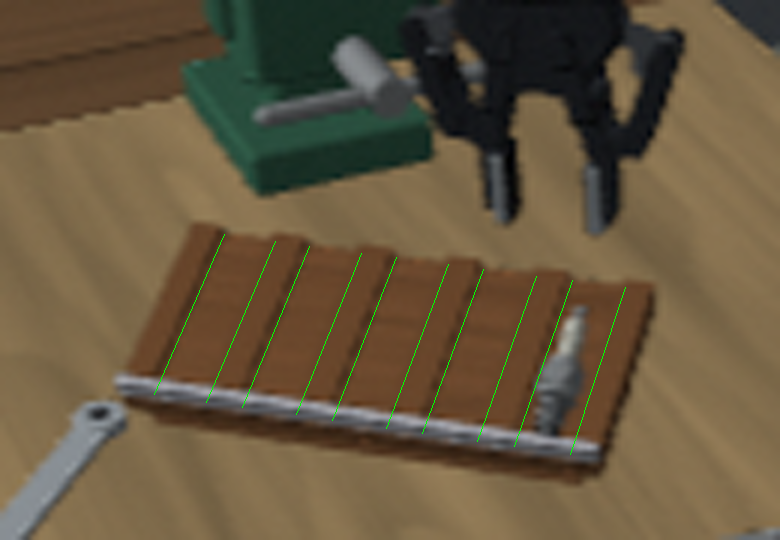

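Call:
{"op": "carry_out", "data": {
  "moves": [
    [5,[0,0,-0.5],1.2],
    [5,[0,0,-0.5],1.3],
    [5,[0,0,0],1.3],
    [5,[0,0,0],1.3],
    [5,[0,0,0],1.3],
    [5,[0,0,0],0.8],
    [5,[0,0,0],0],
    [5,[1.5,-3,0],0],
    [5,[2,-4,0],0],
    [5,[2,-4,0],0]
  ]
}}

```text
clock: 67.85
eef_pos: [0.5787, 0.1423, 0.1628]
orientation: [[-0.996, -0.087, 0.014], [-0.087, 0.996, -0.004], [-0.013, -0.006, -1.0]]
force: [1.1, -0.4, 0.9]
opening: 0.582
```

```bash
python3 plugs.py;python3 nav.py .4406 -.1597 .10 185.9
```

```text
side org [0.4438 0.1252] ang -25.8 L 0.083
side org [0.4561 0.0151] ang 23.7 L 0.083
side org [ 0.4274 -0.0731] ang -13.8 L 0.082
side org [ 0.4414 -0.1591] ang 6.4 L 0.082
top org [0.4541 0.0143] ang 21.6 L 0.081
top org [ 0.4265 -0.0748] ang -13.7 L 0.079
top org [ 0.44   -0.1598] ang 5.3 L 0.080
t 68.0 pos [0.5779 0.139  0.1626] toolx -175.3 open 0.588 F [-0.5  0.7  0. ] tilt 0.013
shift cm [ 16.19 -28.61   6.27] norm 33.47
yaw units -0.2
shift after yaw [ 16.73 -28.3    6.26]
```

Call:
{"op": "carry_out", "data": {
  "moves": [
    [5,[2.3,-4,0],-0.2],
    [5,[2.4,-4,0],0],
    [5,[2.4,-4,0],0],
    [5,[2.4,-4,0],0],
    [5,[2.4,-4,0],0],
    [5,[2.2,-3.8,0.5],0],
    [5,[1.4,-2.5,1],0],
    [5,[0.6,-1,1.5],0],
    [5,[0,0,1.5],0],
    [5,[0,0,0.8],0]
  ]
}}

```text
clock: 68.95
eef_pos: [0.4465, -0.1594, 0.1124]
orientation: [[-0.992, -0.128, 0.023], [-0.128, 0.992, -0.009], [-0.022, -0.011, -1.0]]
force: [-1.0, 0.2, -0.2]
opening: 0.59
```

```bash
python3 nav.py .4406 -.1597 .06 185.9
```

```text
t 69.0 pos [ 0.4465 -0.1594  0.1124] toolx -172.7 open 0.590 F [-1.   0.2 -0.2] tilt 0.025
shift cm [0.7  0.11 5.22] norm 5.27
yaw units 0.24
shift after yaw [0.59 0.03 5.24]
```

Call:
{"op": "carry_out", "data": {
  "moves": [
    [5,[0.2,0.05,0.3],0.24],
    [5,[0.2,0,0.7],0],
    [5,[0.2,0,1],0],
    [5,[0,0,1],0],
    [5,[0,0,1],0],
    [5,[0,0,0.7],0],
    [5,[0,0,0.4],0],
    [5,[0,0,0.1],0],
    [5,[0,0,0],0],
    [5,[0,0,0],0]
  ]
}}

```text
clock: 69.95
eef_pos: [0.4427, -0.1585, 0.0565]
orientation: [[-0.994, -0.107, 0.024], [-0.107, 0.994, -0.008], [-0.023, -0.011, -1.0]]
force: [-0.1, 0.5, -0.1]
opening: 0.588
```

```bash
python3 nav.py .4406 -.1597 .023 185.9; python3 -c "
from m import *
s=cap('side');crop(s,205,210,90,80,7,'pics/p4a.png')"
```

```text
t 70.0 pos [ 0.4427 -0.1585  0.0565] toolx -173.9 open 0.588 F [-0.1  0.5 -0.1] tilt 0.025
shift cm [ 0.29 -0.06  3.35] norm 3.36
yaw units 0.04
shift after yaw [ 0.22 -0.1   3.35]
```

View pics/p4a.png

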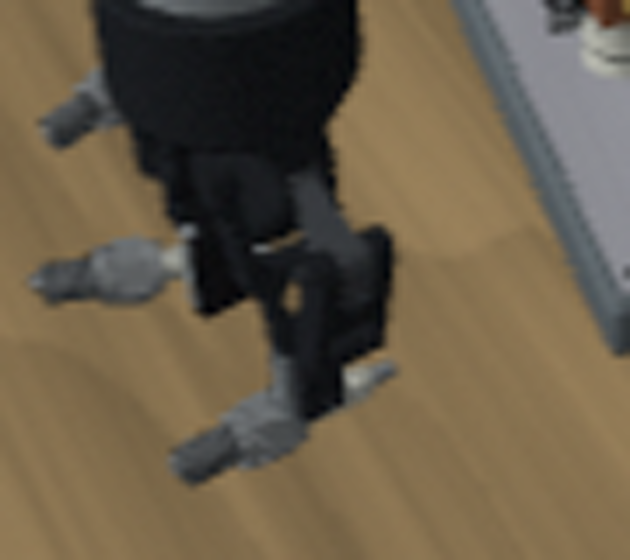

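Call:
{"op": "carry_out", "data": {
  "moves": [
    [5,[0.15,0,0.4],0],
    [5,[0.1,0,0.7],0],
    [5,[0,0,0.7],0],
    [5,[0,0,0.6],0],
    [5,[0,0,0.4],0],
    [5,[0,0,0.3],0],
    [5,[0,0,0.1],0],
    [4,[0,0,0],0],
    [3,[0,0,0],0],
    [2,[0,0,0],0]
  ]
}}

```text
clock: 71.0
eef_pos: [0.4412, -0.1593, 0.0223]
orientation: [[-0.994, -0.106, 0.025], [-0.107, 0.994, -0.009], [-0.024, -0.011, -1.0]]
force: [-0.1, -0.4, 0.5]
opening: 0.244
```

Call:
{"op": "carry_out", "data": {
  "moves": [
    [1,[0,0,0],0],
    [0.5,[0,0,0],0],
    [0.5,[0,0,0],0],
    [0.5,[0,0,-0.5],0],
    [0.5,[0,0,-1],0],
    [0.5,[0,0,-2],0],
    [0.5,[0,0,-2.5],0],
    [0.5,[0,0,-3],0],
    [0.5,[0,0,-2.5],0],
    [0.5,[0,0,-1.5],-1]
  ]
}}

```text
clock: 72.0
eef_pos: [0.4364, -0.1575, 0.1591]
orientation: [[-0.977, -0.211, 0.022], [-0.211, 0.977, -0.008], [-0.02, -0.012, -1.0]]
force: [0.0, 0.4, -0.5]
opening: 0.241
```

```bash
python3 -c "
from rk import *
h,z=rackpt(-.008,-.05,.0105); nav([h[0],h[1],.16],229)"
```

```text
t 72.0 pos [ 0.4364 -0.1575  0.1591] toolx -167.8 open 0.241 F [ 0.   0.4 -0.5] tilt 0.024
shift cm [-24.13  40.13  -0.1 ] norm 46.83
yaw units -6.13
shift after yaw [-43.37  17.68  -0.09]
```

Call:
{"op": "carry_out", "data": {
  "moves": [
    [0.5,[0,0,-0.2],-1.2],
    [0.5,[0,0,-0.2],-1.3],
    [0.5,[0,0,-0.2],-1.3],
    [0.5,[0,0,0],-1.2],
    [0.5,[0,0,0],-0.8],
    [0.5,[-1,0.4,0],0],
    [0.5,[-3,1.2,0],0],
    [0.5,[-4.3,1.75,0],0],
    [0.5,[-4.3,1.75,0],0],
    [0.5,[-4.3,1.75,0],0]
  ]
}}

```text
clock: 73.0
eef_pos: [0.5005, 0.0172, 0.1782]
orientation: [[-0.677, -0.735, 0.038], [-0.736, 0.677, -0.015], [-0.015, -0.038, -0.999]]
force: [1.4, -0.5, -0.8]
opening: 0.24
```

```bash
python3 -c "
from rk import *
h,z=rackpt(-.008,-.05,.0105); nav([h[0],h[1],.12],229)"
```

```text
t 73.0 pos [0.5005 0.0172 0.1782] toolx -132.6 open 0.240 F [ 1.4 -0.5 -0.8] tilt 0.041
shift cm [-25.56  12.02   5.75] norm 28.82
yaw units -0.27
shift after yaw [-25.97  11.06   5.82]
```

Call:
{"op": "carry_out", "data": {
  "moves": [
    [0.5,[-3,1.4,0],-0.27],
    [0.5,[-3.2,1.4,0],0],
    [0.5,[-3.2,1.4,0.2],0],
    [0.5,[-3.2,1.4,0.4],0],
    [0.5,[-3.2,1.4,0.6],0],
    [0.5,[-3,1.3,0.8],0],
    [0.5,[-2.2,1,1],0],
    [0.5,[-1.4,0.6,1],0],
    [0.5,[-0.6,0.3,0.8],0],
    [0.5,[0,0,0.2],0]
  ]
}}

```text
clock: 74.0
eef_pos: [0.5781, 0.2815, 0.1315]
orientation: [[-0.666, -0.744, 0.043], [-0.745, 0.666, -0.01], [-0.021, -0.039, -0.999]]
force: [0.4, -0.3, -1.5]
opening: 0.241
```

```bash
python3 -c "
from rk import *
h,z=rackpt(-.008,-.05,.0105); nav([h[0],h[1],.075],229)"
```

```text
t 74.0 pos [0.5781 0.2815 0.1315] toolx -131.8 open 0.241 F [ 0.4 -0.3 -1.5] tilt 0.044
shift cm [-0.82 -0.19  5.68] norm 5.74
yaw units -0.13
shift after yaw [-0.94 -0.43  5.65]
```

Call:
{"op": "carry_out", "data": {
  "moves": [
    [0.5,[-0.3,-0.1,0.3],-0.13],
    [0.5,[-0.3,-0.1,0.6],0],
    [0.5,[-0.2,0,0.8],0],
    [0.5,[0,0,0.9],0],
    [0.5,[0,0,0.9],0],
    [0.5,[0,0,0.8],0],
    [0.5,[0,0,0.6],0],
    [0.5,[0,0,0.4],0],
    [0.5,[0,0,0.1],0],
    [0.5,[0,0,0],0]
  ]
}}

```text
clock: 75.0
eef_pos: [0.5879, 0.2829, 0.074]
orientation: [[-0.66, -0.75, 0.043], [-0.751, 0.66, -0.011], [-0.02, -0.04, -0.999]]
force: [-0.1, 0.5, -0.5]
opening: 0.241
```

```bash
python3 -c "
from rk import *
h,z=rackpt(-.008,-.05,.0105); nav([h[0],h[1],.063],229)
from ov import *
rov('pics/p4c.png')"
```

```text
t 75.0 pos [0.5879 0.2829 0.074 ] toolx -131.3 open 0.241 F [-0.1  0.5 -0.5] tilt 0.044
shift cm [-0.16  0.27  1.09] norm 1.14
yaw units -0.05
shift after yaw [-0.19  0.23  1.1 ]
```

View pics/p4c.png

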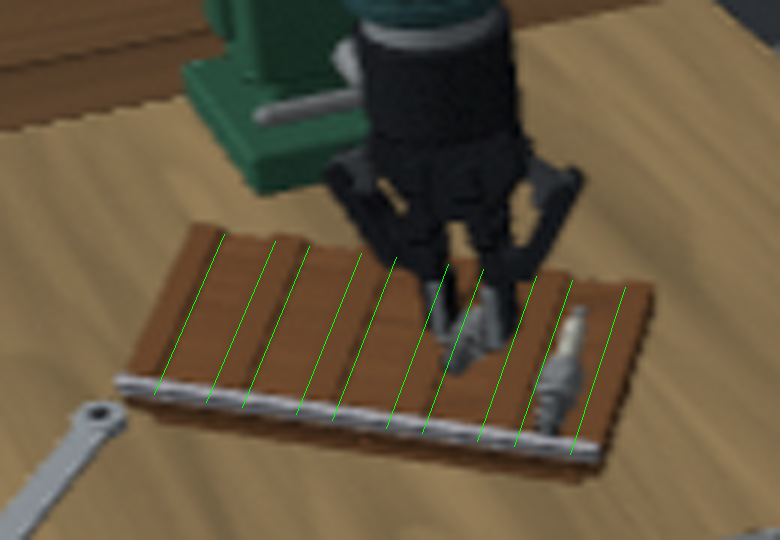

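Call:
{"op": "carry_out", "data": {
  "moves": [
    [0.5,[-0.08,0.15,0.1],0],
    [0.5,[-0.08,0.12,0.15],0],
    [0.5,[0,0,0.15],0],
    [0.5,[0,0,0.15],0],
    [0.5,[0,0,0.15],0],
    [0.5,[0,0,0.15],0],
    [0.5,[0,0,0.15],0],
    [0.5,[0,0,0.1],0],
    [0.5,[0,0,0],0],
    [0.5,[0,0,0],0]
  ]
}}

```text
clock: 76.05
eef_pos: [0.5882, 0.2867, 0.0647]
orientation: [[-0.659, -0.751, 0.046], [-0.752, 0.66, -0.01], [-0.023, -0.041, -0.999]]
force: [-1.8, -0.7, 2.0]
opening: 0.24
```

```bash
python3 -c "
from rk import *
h,z=rackpt(-.008,-.05,.0105); nav([h[0],h[1],.063],229)
from ov import *
rov('pics/p4d.png')"
```

```text
t 76.0 pos [0.5882 0.2867 0.0647] toolx -131.3 open 0.240 F [-1.8 -0.7  2. ] tilt 0.047
shift cm [0.12 0.01 0.17] norm 0.21
yaw units -0.04
shift after yaw [0.12 0.   0.17]
```

View pics/p4d.png

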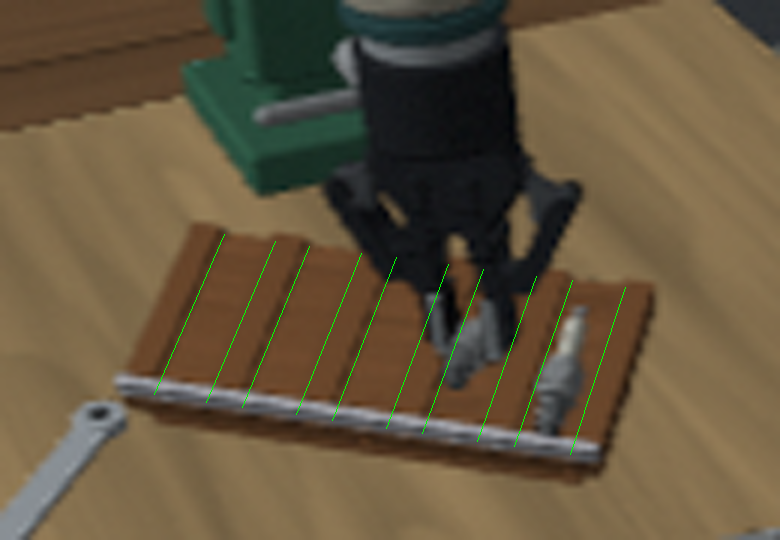

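Call:
{"op": "carry_out", "data": {
  "moves": [
    [0.5,[0.05,0,0.15],0],
    [0.5,[0.05,0,0.1],0],
    [2.2,[0,0,0],0],
    [2.6,[0,0,0],0],
    [3,[0,0,0],0],
    [3.5,[0,0,0],0],
    [4,[0,0,-0.3],0],
    [4,[0,0,-0.8],0],
    [4,[0,0,-1.5],0],
    [4,[0,0,-2],0]
  ]
}}

```text
clock: 77.1
eef_pos: [0.5841, 0.2856, 0.1071]
orientation: [[-0.66, -0.751, 0.041], [-0.751, 0.66, -0.012], [-0.018, -0.039, -0.999]]
force: [0.8, -0.4, -0.6]
opening: 0.469
```

Call:
{"op": "carry_out", "data": {
  "moves": [
    [5,[0,0,-2],0],
    [5,[0,0,-1.5],0],
    [5,[0,0,-0.8],0.8],
    [5,[0,0,0],1.2],
    [5,[0,0,0],1.2],
    [5,[0,0,0],1.0],
    [5,[1,-2,0],0],
    [5,[1.5,-3,0],0],
    [5,[1.5,-3,0],0],
    [5,[1,-2,0],0]
  ]
}}

```text
clock: 78.1
eef_pos: [0.5762, 0.1758, 0.1697]
orientation: [[-0.921, -0.386, 0.059], [-0.387, 0.922, -0.004], [-0.053, -0.026, -0.998]]
force: [0.8, -0.3, -0.2]
opening: 0.587
```

```bash
python3 plugs.py;python3 nav.py .427 -.074 .10 166.3; python3 ov.py
```

```text
side org [0.4439 0.1252] ang -25.8 L 0.083
side org [0.4561 0.0151] ang 23.7 L 0.083
side org [ 0.4275 -0.0731] ang -13.7 L 0.082
top org [0.4424 0.1225] ang -24.0 L 0.080
top org [0.4542 0.0143] ang 21.6 L 0.081
top org [ 0.4267 -0.0748] ang -13.7 L 0.080
t 78.2 pos [0.5766 0.1751 0.17  ] toolx -157.4 open 0.587 F [0.8 0.8 0.8] tilt 0.060
shift cm [ 23.74 -17.07   6.2 ] norm 29.89
yaw units 6.06
shift after yaw [  8.64 -27.75   7.  ]
```

View pics/rov.png

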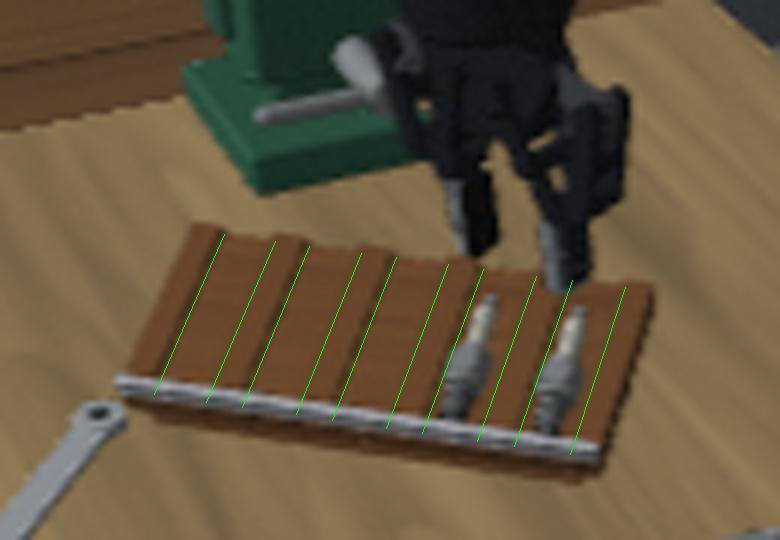

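Call:
{"op": "carry_out", "data": {
  "moves": [
    [5,[0,0,0],0.6],
    [5,[0,0,0],1],
    [5,[0,0,0],1.1],
    [5,[0,0,0],1.1],
    [5,[0,0,0],1],
    [5,[0,0,0],0.8],
    [5,[0,0,0],0.4],
    [5,[0.4,-1.2,0],0],
    [5,[0.7,-2.2,0],0],
    [5,[0.8,-2.8,0],0]
  ]
}}

```text
clock: 79.25
eef_pos: [0.543, 0.1354, 0.1723]
orientation: [[-0.968, 0.242, 0.064], [0.243, 0.97, 0.004], [-0.061, 0.019, -0.998]]
force: [0.0, -0.1, 0.2]
opening: 0.589
```

```bash
python3 nav.py .427 -.074 .10 166.3
```

```text
t 79.2 pos [0.543  0.1354 0.1723] toolx 165.9 open 0.589 F [ 0.  -0.1  0.2] tilt 0.064
shift cm [  6.59 -23.25   6.4 ] norm 25.0
yaw units -0.06
shift after yaw [  6.31 -23.09   7.23]
```

Call:
{"op": "carry_out", "data": {
  "moves": [
    [5,[0.7,-2.5,0],0],
    [5,[0.8,-3,0],0],
    [5,[0.9,-3.2,0.2],0],
    [5,[0.9,-3.2,0.4],0],
    [5,[0.9,-3,0.7],0],
    [5,[0.8,-2.6,0.9],0],
    [5,[0.6,-2,1],0],
    [5,[0.4,-1.2,1],0],
    [5,[0.2,-0.6,0.8],0],
    [5,[0,0,0.3],0]
  ]
}}

```text
clock: 80.25
eef_pos: [0.4348, -0.0551, 0.1148]
orientation: [[-0.97, 0.231, 0.074], [0.232, 0.973, 0.007], [-0.07, 0.024, -0.997]]
force: [-0.1, 0.3, -0.4]
opening: 0.585
```

```bash
python3 nav.py .427 -.074 .06 166.3
```

```text
t 80.2 pos [ 0.4348 -0.0551  0.1148] toolx 166.5 open 0.585 F [-0.1  0.3 -0.4] tilt 0.074
shift cm [ 0.7  -2.15  5.4 ] norm 5.85
yaw units 0.04
shift after yaw [ 0.3  -2.02  5.48]
```

```bash
python3 nav.py .54 -.105 .115
```

```text
t 80.2 pos [ 0.4348 -0.0551  0.1148] toolx 166.5 open 0.585 F [-0.1  0.3 -0.4] tilt 0.074
shift cm [-11.37  -2.43   0.72] norm 11.65
```

Call:
{"op": "carry_out", "data": {
  "moves": [
    [4,[-1,-0.2,0],0],
    [3,[-1.7,-0.4,0.1],0],
    [2,[-2,-0.4,0.1],0],
    [1,[-2,-0.4,0.1],0],
    [0,[-2,-0.4,0.2],0],
    [0,[-1.5,-0.3,0.5],0],
    [0,[-0.8,-0.2,1],0],
    [0,[0,0,1.5],0],
    [0,[0.1,0,1.5],0],
    [0,[0.1,0,1.2],0]
  ]
}}

```text
clock: 81.25
eef_pos: [0.5504, -0.0941, 0.0587]
orientation: [[-0.972, 0.221, 0.08], [0.222, 0.975, 0.01], [-0.076, 0.027, -0.997]]
force: [-0.3, -0.5, -0.4]
opening: 0.004
```

```bash
python3 nav.py .545 -.105 .035
```

```text
t 81.2 pos [ 0.5504 -0.0941  0.0587] toolx 167.1 open 0.004 F [-0.3 -0.5 -0.4] tilt 0.080
shift cm [ 0.46 -1.24  2.31] norm 2.66
```

Call:
{"op": "carry_out", "data": {
  "moves": [
    [0,[0.2,0,0.3],0],
    [0,[0.2,0,0.6],0],
    [0,[0.2,0,0.6],0],
    [0,[0.1,0,0.5],0],
    [0,[0,0,0.3],0],
    [0,[-0.3,0,0],0],
    [0,[-0.3,0,0],0],
    [0,[-0.2,0,0],0],
    [0,[-0.2,0,0],0],
    [0,[-0.2,0,0],0]
  ]
}}

```text
clock: 82.25
eef_pos: [0.5572, -0.0937, 0.034]
orientation: [[-0.972, 0.22, 0.079], [0.221, 0.975, 0.01], [-0.075, 0.027, -0.997]]
force: [0.9, -0.1, 0.8]
opening: 0.001
```

```bash
python3 nav.py .545 -.105 .035
```

```text
t 82.2 pos [ 0.5572 -0.0937  0.034 ] toolx 167.2 open 0.001 F [ 0.9 -0.1  0.8] tilt 0.080
shift cm [ 0.93 -1.37 -0.21] norm 1.67
```

Call:
{"op": "carry_out", "data": {
  "moves": [
    [0,[-0.2,0,0],0],
    [0,[-0.2,0,0],0],
    [0,[-0.2,0,0],0],
    [0,[-0.2,0,0],0],
    [0,[-0.2,0,0],0],
    [0,[-0.2,0,0],0],
    [0,[-0.2,0,0],0],
    [0,[-0.2,0,0],0],
    [0,[-0.2,0,0],0],
    [0,[0,0,0],0]
  ]
}}

```text
clock: 83.25
eef_pos: [0.5595, -0.0941, 0.0344]
orientation: [[-0.976, 0.218, 0.029], [0.219, 0.976, 0.021], [-0.024, 0.027, -0.999]]
force: [0.2, -1.1, -0.3]
opening: 0.001
```

```bash
python3 nav.py .545 -.105 .035
```

```text
t 83.2 pos [ 0.5595 -0.0941  0.0344] toolx 167.4 open 0.001 F [ 0.2 -1.1 -0.3] tilt 0.036
shift cm [ 1.17 -1.37 -0.12] norm 1.81
```

Call:
{"op": "carry_out", "data": {
  "moves": [
    [0,[-0.2,0,0],0],
    [0,[-0.2,0,0],0],
    [0,[-0.2,0,0],0],
    [0,[-0.2,0,0],0],
    [0,[-0.2,0,0],0],
    [0,[0,0,0],0],
    [0,[0.3,0,0],0],
    [0,[0.5,0,-0.3],0],
    [0,[0.6,0,-0.8],0],
    [1,[1,0,-1],0]
  ]
}}

```text
clock: 84.25
eef_pos: [0.5357, -0.0893, 0.0555]
orientation: [[-0.976, 0.217, -0.001], [0.217, 0.976, 0.027], [0.007, 0.026, -1.0]]
force: [0.4, 0.5, -0.2]
opening: 0.116
```

```bash
python3 nav.py .427 -.074 .08 166.3; python3 plugs.py
```

```text
t 84.2 pos [ 0.5357 -0.0893  0.0555] toolx 167.5 open 0.116 F [ 0.4  0.5 -0.2] tilt 0.027
shift cm [10.96 -0.8  -2.4 ] norm 11.24
yaw units 0.19
shift after yaw [10.92 -1.08 -2.45]
side org [0.4439 0.1252] ang -25.8 L 0.083
side org [0.4561 0.015 ] ang 23.8 L 0.084
side org [ 0.4274 -0.0731] ang -13.8 L 0.082
top org [0.4423 0.1226] ang -23.8 L 0.080
```

Call:
{"op": "carry_out", "data": {
  "moves": [
    [2,[0.3,0,-0.8],0.2],
    [3,[1,-0.1,-0.8],0],
    [4,[1.5,-0.2,-0.6],0],
    [5,[1.8,-0.2,-0.2],0],
    [5,[1.8,-0.2,0],0],
    [5,[1.6,-0.1,0],0],
    [5,[1.2,-0.1,0],0],
    [5,[0.7,0,0],0],
    [5,[0.3,0,0],0],
    [5,[0,0,0],0]
  ]
}}

```text
clock: 85.35
eef_pos: [0.4332, -0.0742, 0.0861]
orientation: [[-0.969, 0.246, 0.009], [0.246, 0.969, 0.025], [-0.002, 0.026, -1.0]]
force: [-0.1, 0.7, -0.0]
opening: 0.588
```

```bash
python3 nav.py .427 -.074 .06 166.3
```

```text
t 85.3 pos [ 0.4332 -0.0742  0.0861] toolx 165.7 open 0.588 F [-0.1  0.7 -0. ] tilt 0.026
shift cm [ 0.61 -0.2   2.61] norm 2.69
yaw units -0.09
shift after yaw [ 0.61 -0.12  2.61]
```

Call:
{"op": "carry_out", "data": {
  "moves": [
    [5,[0.2,-0.05,0.2],-0.1],
    [5,[0.2,-0.05,0.4],0],
    [5,[0.15,0,0.7],0],
    [5,[0,0,0.8],0],
    [5,[0,0,0.8],0],
    [5,[0,0,0.6],0],
    [5,[0,0,0.4],0],
    [5,[0,0,0.2],0],
    [5,[0,0,0],0],
    [5,[0,0,0],0]
  ]
}}

```text
clock: 86.35
eef_pos: [0.4281, -0.0728, 0.0404]
orientation: [[-0.972, 0.236, 0.007], [0.236, 0.972, 0.025], [-0.001, 0.026, -1.0]]
force: [0.0, -0.1, -0.1]
opening: 0.589
```

```bash
python3 nav.py .427 -.074 .023 166.3; python3 -c "
from m import *
s=cap('side');crop(s,190,185,90,80,7,'pics/p3a.png')"
```

```text
t 86.3 pos [ 0.4281 -0.0728  0.0404] toolx 166.4 open 0.589 F [ 0.  -0.1 -0.1] tilt 0.026
shift cm [ 0.08 -0.19  1.74] norm 1.75
yaw units 0.01
shift after yaw [ 0.08 -0.14  1.74]
```

View pics/p3a.png

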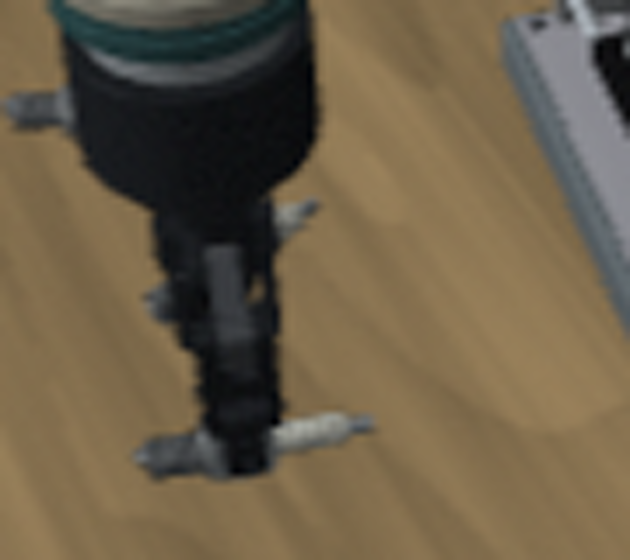

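Call:
{"op": "carry_out", "data": {
  "moves": [
    [5,[0,-0.1,0.3],0],
    [5,[0,-0.1,0.5],0],
    [5,[0,0,0.5],0],
    [5,[0,0,0.3],0],
    [5,[0,0,0.1],0],
    [4,[0,0,0],0],
    [3,[0,0,0],0],
    [2,[0,0,0],0],
    [1,[0,0,0],0],
    [0.5,[0,0,0],0]
  ]
}}

```text
clock: 87.4
eef_pos: [0.4284, -0.0747, 0.0229]
orientation: [[-0.972, 0.236, 0.009], [0.236, 0.972, 0.025], [-0.003, 0.026, -1.0]]
force: [-0.5, -0.9, 0.6]
opening: 0.241
```

Call:
{"op": "carry_out", "data": {
  "moves": [
    [0.5,[0,0,0],0],
    [0.5,[0,0,0],0],
    [0.5,[0,0,-0.5],0],
    [0.5,[0,0,-1],0],
    [0.5,[0,0,-2],0],
    [0.5,[0,0,-2.5],0],
    [0.5,[0,0,-2.5],0],
    [0.5,[0,0,-2],0],
    [0.5,[0,0,-1.5],-0.6],
    [0.5,[0,0,-1],-1]
  ]
}}

```text
clock: 88.4
eef_pos: [0.4262, -0.0778, 0.1617]
orientation: [[-0.998, 0.066, 0.009], [0.066, 0.997, 0.025], [-0.007, 0.025, -1.0]]
force: [-0.0, 0.5, -0.4]
opening: 0.244
```

```bash
python3 -c "
from rk import *
h,z=rackpt(-.008,-.0,.0105); nav([h[0],h[1],.15],229)"
```

```text
t 88.4 pos [ 0.4262 -0.0778  0.1617] toolx 176.2 open 0.244 F [-0.   0.5 -0.4] tilt 0.026
shift cm [-9.68 40.33  2.25] norm 41.54
yaw units -8.8
shift after yaw [-38.03  16.69   1.17]
```

Call:
{"op": "carry_out", "data": {
  "moves": [
    [0.5,[0,0,0],-1.2],
    [0.5,[0,0,0],-1.3],
    [0.5,[0,0,0],-1.3],
    [0.5,[0,0,0],-1.3],
    [0.5,[0,0,0],-1.3],
    [0.5,[0,0,0],-1.2],
    [0.5,[0,0,0],-0.8],
    [0.5,[-1,0.4,0],-0.3],
    [0.5,[-2,0.9,0],0],
    [0.5,[-3,1.3,0],0]
  ]
}}

```text
clock: 89.4
eef_pos: [0.446, -0.0153, 0.1754]
orientation: [[-0.638, -0.769, 0.023], [-0.769, 0.639, 0.02], [-0.03, -0.005, -1.0]]
force: [0.1, -0.1, -0.5]
opening: 0.239
```

```bash
python3 -c "
from rk import *
h,z=rackpt(-.008,-.0,.0105); nav([h[0],h[1],.13],229)"
```

```text
t 89.4 pos [ 0.446  -0.0153  0.1754] toolx -129.7 open 0.239 F [ 0.1 -0.1 -0.5] tilt 0.030
shift cm [-32.17  13.37   5.45] norm 35.26
yaw units 0.22
shift after yaw [-32.    14.08   4.54]
```

Call:
{"op": "carry_out", "data": {
  "moves": [
    [0.5,[-3.2,1.4,0],0.2],
    [0.5,[-3.8,1.6,0],0],
    [0.5,[-3.9,1.6,0.2],0],
    [0.5,[-3.9,1.6,0.3],0],
    [0.5,[-3.9,1.6,0.4],0],
    [0.5,[-3.8,1.5,0.5],0],
    [0.5,[-3.2,1.3,0.7],0],
    [0.5,[-2.4,1,0.8],0],
    [0.5,[-1.3,0.6,0.8],0],
    [0.5,[-0.4,0.2,0.4],0]
  ]
}}

```text
clock: 90.4
eef_pos: [0.5505, 0.3165, 0.1494]
orientation: [[-0.66, -0.75, 0.031], [-0.75, 0.661, 0.025], [-0.039, -0.007, -0.999]]
force: [0.0, -0.0, -1.1]
opening: 0.239
```

```bash
python3 -c "
from rk import *
h,z=rackpt(-.008,-.0,.0105); nav([h[0],h[1],.08],229)"
```

```text
t 90.4 pos [0.5505 0.3165 0.1494] toolx -131.4 open 0.239 F [ 0.  -0.  -1.1] tilt 0.040
shift cm [0.17 0.24 6.93] norm 6.94
yaw units -0.06
shift after yaw [-0.11  0.19  6.94]
```

Call:
{"op": "carry_out", "data": {
  "moves": [
    [0.5,[0.1,0.1,0.4],-0.06],
    [0.5,[0.1,0.1,0.8],0],
    [0.5,[0,0,1],0],
    [0.5,[0,0,1.1],0],
    [0.5,[0,0,1.1],0],
    [0.5,[0,0,1],0],
    [0.5,[0,0,0.7],0],
    [0.5,[0,0,0.5],0],
    [0.5,[0,0,0.2],0],
    [0.5,[0,0,0],0]
  ]
}}

```text
clock: 91.4
eef_pos: [0.5488, 0.3157, 0.0755]
orientation: [[-0.659, -0.752, 0.029], [-0.752, 0.659, 0.023], [-0.037, -0.007, -0.999]]
force: [0.7, 0.1, -0.8]
opening: 0.237
```

```bash
python3 -c "
from rk import *
h,z=rackpt(-.008,-.0,.0105); nav([h[0],h[1],.063],229)"
```

```text
t 91.4 pos [0.5488 0.3157 0.0755] toolx -131.2 open 0.237 F [ 0.7  0.1 -0.8] tilt 0.038
shift cm [-0.23  0.13  1.26] norm 1.28
yaw units -0.04
shift after yaw [-0.28  0.12  1.25]
```

Call:
{"op": "carry_out", "data": {
  "moves": [
    [0.5,[-0.1,0.1,0.15],0],
    [0.5,[-0.1,0,0.15],0],
    [0.5,[0,0,0.15],0],
    [0.5,[0,0,0.15],0],
    [0.5,[0,0,0.15],0],
    [0.5,[0,0,0.15],0],
    [0.5,[0,0,0.15],0],
    [0.5,[0,0,0.1],0],
    [0.5,[0,0,0],0],
    [0.5,[0,0,0],0]
  ]
}}

```text
clock: 92.4
eef_pos: [0.5508, 0.3191, 0.0653]
orientation: [[-0.658, -0.752, 0.033], [-0.752, 0.659, 0.025], [-0.04, -0.008, -0.999]]
force: [-0.4, -0.6, 1.2]
opening: 0.237
```

```bash
python3 -c "
from rk import *
h,z=rackpt(-.008,-.0,.0105); nav([h[0],h[1],.063],229)
from ov import *
rov('pics/p3d.png')"
```

```text
t 92.4 pos [0.5508 0.3191 0.0653] toolx -131.2 open 0.237 F [-0.4 -0.6  1.2] tilt 0.041
shift cm [0.11 0.05 0.22] norm 0.25
yaw units -0.04
shift after yaw [0.1  0.05 0.23]
```

View pics/p3d.png

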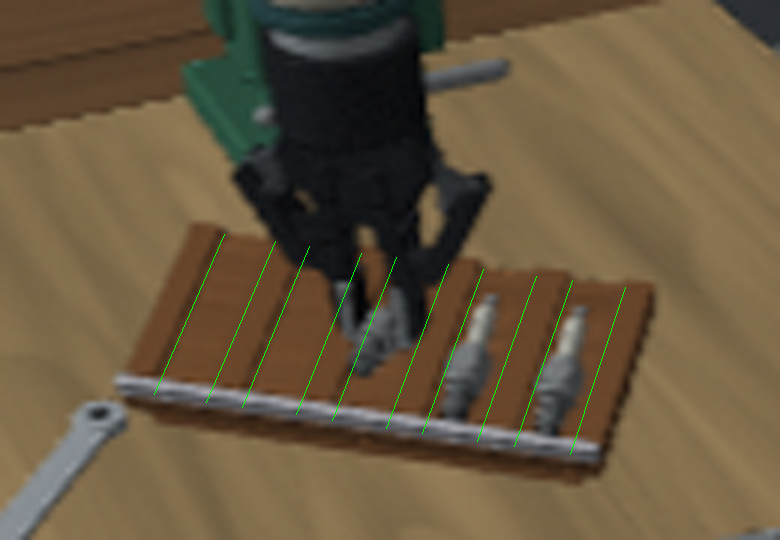

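Same relation to the groove as before; press slightly more and release.

Call:
{"op": "carry_out", "data": {
  "moves": [
    [0.5,[0.05,0,0.15],0],
    [0.5,[0.05,0,0.1],0],
    [2.2,[0,0,0],0],
    [2.6,[0,0,0],0],
    [3,[0,0,0],0],
    [3.5,[0,0,0],0],
    [4,[0,0,-0.3],0],
    [4,[0,0,-0.8],0],
    [4,[0,0,-1.5],0],
    [4,[0,0,-2],0]
  ]
}}

```text
clock: 93.45
eef_pos: [0.5473, 0.3164, 0.1085]
orientation: [[-0.659, -0.752, 0.028], [-0.752, 0.659, 0.023], [-0.036, -0.006, -0.999]]
force: [0.4, -0.3, -0.2]
opening: 0.472
```

Call:
{"op": "carry_out", "data": {
  "moves": [
    [5,[0,0,-2],0],
    [5,[0,0,-1.5],0],
    [5,[0,0,-0.6],0],
    [5,[0.4,-0.8,0],0],
    [5,[1,-2,0],0],
    [5,[1.4,-2.8,0],0],
    [5,[1.4,-2.8,0],0],
    [5,[1.4,-2.8,0],0],
    [5,[1,-2,0],0],
    [5,[0.3,-0.7,0],0]
  ]
}}

```text
clock: 94.45
eef_pos: [0.608, 0.1654, 0.1556]
orientation: [[-0.656, -0.754, 0.034], [-0.753, 0.657, 0.026], [-0.042, -0.008, -0.999]]
force: [-0.5, -0.5, -0.7]
opening: 0.586
```

```bash
python3 plugs.py;python3 nav.py .4552 .0147 .10 202.7; python3 ov.py
```

```text
side org [0.4439 0.1252] ang -25.8 L 0.083
side org [0.4561 0.0151] ang 23.8 L 0.083
top org [0.4538 0.0143] ang 21.5 L 0.081
t 94.5 pos [0.6076 0.1668 0.1557] toolx -131.0 open 0.591 F [0.3 0.8 0.1] tilt 0.043
shift cm [21.7   1.55  4.65] norm 22.24
yaw units 4.38
shift after yaw [19.93 -8.15  5.57]
```

View pics/rov.png

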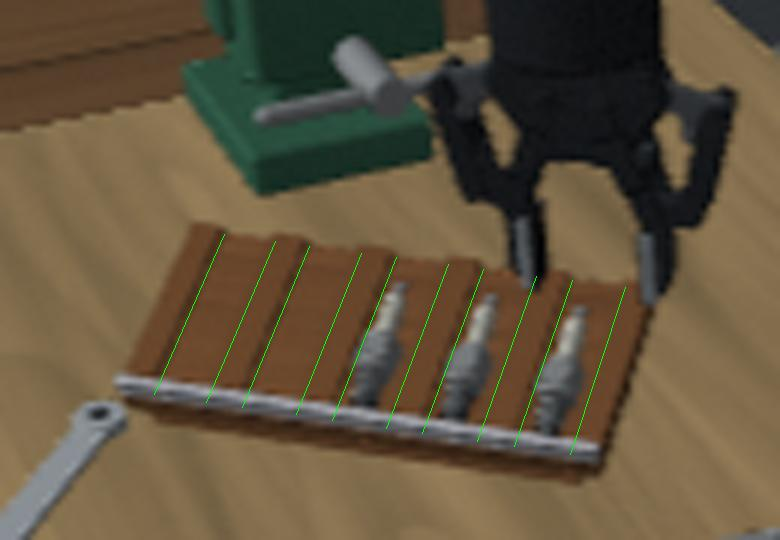

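Call:
{"op": "carry_out", "data": {
  "moves": [
    [5,[0,0,0],0.8],
    [5,[0,0,0],1.1],
    [5,[0,0,0],1.1],
    [5,[0,0,0],0.9],
    [5,[0,0,0],0.4],
    [5,[1.2,-0.5,0],0],
    [5,[2.2,-0.9,0],0],
    [5,[3,-1.2,0],0],
    [5,[3,-1.2,0.3],0],
    [5,[3,-1.2,0.5],0]
  ]
}}

```text
clock: 95.6
eef_pos: [0.5064, 0.0889, 0.1411]
orientation: [[-0.917, -0.398, 0.033], [-0.397, 0.917, 0.032], [-0.043, 0.016, -0.999]]
force: [0.0, -0.0, -0.5]
opening: 0.585
```

```bash
python3 nav.py .4552 .0147 .08 202.7
```

```text
t 95.6 pos [0.5064 0.0889 0.1411] toolx -156.6 open 0.585 F [ 0.  -0.  -0.5] tilt 0.046
shift cm [ 7.9  -4.87  5.7 ] norm 10.89
yaw units 0.12
shift after yaw [ 7.59 -4.87  6.11]
```

Call:
{"op": "carry_out", "data": {
  "moves": [
    [5,[1.6,-1,0.2],0.12],
    [5,[1.6,-1,0.5],0],
    [5,[1.4,-0.9,0.8],0],
    [5,[1,-0.6,1],0],
    [5,[0.6,-0.4,1],0],
    [5,[0.2,-0.1,0.8],0],
    [5,[0,0,0.4],0],
    [5,[0,0,0],0],
    [5,[0,0,0],0],
    [5,[0,0,0],0]
  ]
}}

```text
clock: 96.6
eef_pos: [0.46, 0.0339, 0.0888]
orientation: [[-0.918, -0.396, 0.034], [-0.395, 0.918, 0.034], [-0.045, 0.018, -0.999]]
force: [0.4, 0.4, 0.3]
opening: 0.584
```

```bash
python3 nav.py .4552 .0147 .045 202.7
```

```text
t 96.6 pos [0.46   0.0339 0.0888] toolx -156.7 open 0.584 F [0.4 0.4 0.3] tilt 0.049
shift cm [ 1.4  -1.65  4.29] norm 4.81
yaw units 0.1
shift after yaw [ 1.19 -1.59  4.38]
```

Call:
{"op": "carry_out", "data": {
  "moves": [
    [5,[0.3,-0.4,0],0.1],
    [5,[0.4,-0.5,0.2],0],
    [5,[0.4,-0.45,0.5],0],
    [5,[0.2,-0.2,0.8],0],
    [5,[0.1,0,0.9],0],
    [5,[0,0,0.8],0],
    [5,[0,0,0.6],0],
    [5,[0,0,0.3],0],
    [5,[0,0,0],0],
    [5,[0,0,0],0]
  ]
}}

```text
clock: 97.6
eef_pos: [0.4541, 0.014, 0.043]
orientation: [[-0.922, -0.385, 0.034], [-0.384, 0.923, 0.034], [-0.044, 0.019, -0.999]]
force: [0.3, 0.1, -0.2]
opening: 0.583
```

```bash
python3 nav.py .4552 .0147 .023 202.7; python3 -c "
from m import *
s=cap('side');crop(s,190,165,90,80,7,'pics/p2a.png')"
```

```text
t 97.6 pos [0.4541 0.014  0.043 ] toolx -157.4 open 0.583 F [ 0.3  0.1 -0.2] tilt 0.048
shift cm [-0.04 -0.02  2.  ] norm 2.0
yaw units -0.01
shift after yaw [-0.13  0.02  2.  ]
```

View pics/p2a.png

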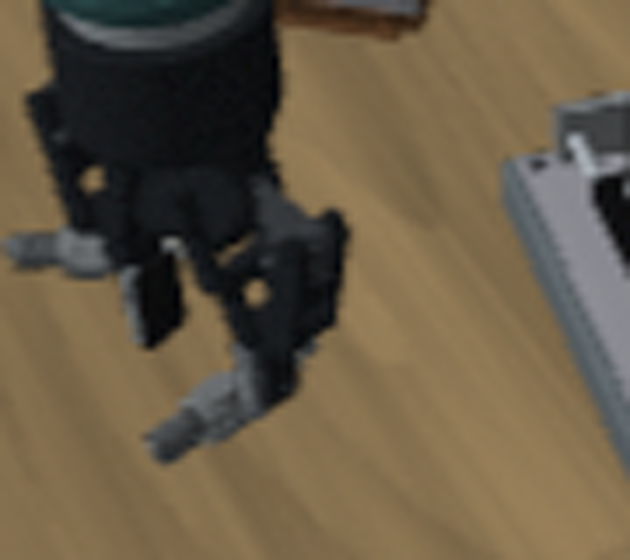

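Call:
{"op": "carry_out", "data": {
  "moves": [
    [5,[0,0,0.3],0],
    [5,[0,0,0.5],0],
    [5,[0,0,0.6],0],
    [5,[0,0,0.4],0],
    [5,[0,0,0.1],0],
    [4,[0,0,0],0],
    [3,[0,0,0],0],
    [2,[0,0,0],0],
    [1,[0,0,0],0],
    [0.5,[0,0,0],0]
  ]
}}

```text
clock: 98.65
eef_pos: [0.4556, 0.0148, 0.0234]
orientation: [[-0.922, -0.386, 0.036], [-0.385, 0.922, 0.034], [-0.046, 0.018, -0.999]]
force: [0.3, -0.7, -1.0]
opening: 0.241
```

Call:
{"op": "carry_out", "data": {
  "moves": [
    [0.5,[0,0,0],0],
    [0.5,[0,0,0],0],
    [0.5,[0,0,-0.5],0],
    [0.5,[0,0,-1],0],
    [0.5,[0,0,-2],0],
    [0.5,[0,0,-2.5],0],
    [0.5,[0,0,-2.5],0],
    [0.5,[0,0,-2],0],
    [0.5,[0,0,-1],0],
    [0.5,[0,0,-0.5],0]
  ]
}}

```text
clock: 99.65
eef_pos: [0.4502, 0.0104, 0.1513]
orientation: [[-0.922, -0.386, 0.036], [-0.385, 0.922, 0.034], [-0.046, 0.018, -0.999]]
force: [0.1, -0.5, -0.5]
opening: 0.242
```

```bash
python3 -c "
from rk import *
h,z=rackpt(-.008,.05,.0105); nav([h[0],h[1],.15],229)"
```

```text
t 99.7 pos [0.4502 0.0104 0.1513] toolx -157.4 open 0.242 F [ 0.1 -0.5 -0.5] tilt 0.050
shift cm [-18.8   29.07   1.52] norm 34.66
yaw units -4.39
shift after yaw [-29.79  17.71   0.13]
```

Call:
{"op": "carry_out", "data": {
  "moves": [
    [0.5,[0,0,0],-0.8],
    [0.5,[0,0,0],-1.1],
    [0.5,[0,0,0],-1.1],
    [0.5,[0,0,0],-0.9],
    [0.5,[0,0,0],-0.4],
    [0.5,[-1,0.6,0],0],
    [0.5,[-2,1.2,0],0],
    [0.5,[-3,1.8,0],0],
    [0.5,[-3.5,2,0],0],
    [0.5,[-3.5,2,0],0]
  ]
}}

```text
clock: 100.65
eef_pos: [0.4756, 0.1623, 0.1533]
orientation: [[-0.659, -0.751, 0.028], [-0.75, 0.66, 0.034], [-0.044, 0.001, -0.999]]
force: [0.1, -0.2, -0.3]
opening: 0.239
```

```bash
python3 -c "
from rk import *
h,z=rackpt(-.008,.05,.0105); nav([h[0],h[1],.11],229)"
```

```text
t 100.7 pos [0.4756 0.1623 0.1533] toolx -131.3 open 0.239 F [ 0.1 -0.2 -0.3] tilt 0.044
shift cm [-16.4    9.75   5.06] norm 19.74
yaw units -0.05
shift after yaw [-16.66   9.66   4.33]
```

Call:
{"op": "carry_out", "data": {
  "moves": [
    [0.5,[-3.2,1.8,0.2],0],
    [0.5,[-3,1.7,0.4],0],
    [0.5,[-2.6,1.5,0.6],0],
    [0.5,[-2,1.2,0.7],0],
    [0.5,[-1.6,1,0.7],0],
    [0.5,[-1.2,0.7,0.7],0],
    [0.5,[-0.8,0.4,0.6],0],
    [0.5,[-0.3,0.1,0.3],0],
    [0.5,[0,0,0],0],
    [0.5,[0,0,0],0]
  ]
}}

```text
clock: 101.65
eef_pos: [0.5062, 0.3478, 0.1108]
orientation: [[-0.662, -0.749, 0.02], [-0.748, 0.663, 0.032], [-0.038, 0.006, -0.999]]
force: [0.7, 0.2, -0.8]
opening: 0.238
```

```bash
python3 -c "
from rk import *
h,z=rackpt(-.008,.05,.0105); nav([h[0],h[1],.075],229)"
```

```text
t 101.7 pos [0.5062 0.3478 0.1108] toolx -131.5 open 0.238 F [ 0.7  0.2 -0.8] tilt 0.038
shift cm [-0.52 -0.21  3.6 ] norm 3.64
yaw units -0.08
shift after yaw [-0.66 -0.19  3.58]
```

Call:
{"op": "carry_out", "data": {
  "moves": [
    [0.5,[-0.2,-0.1,0.3],-0.08],
    [0.5,[-0.2,-0.1,0.5],0],
    [0.5,[-0.1,0,0.6],0],
    [0.5,[0,0,0.7],0],
    [0.5,[0,0,0.6],0],
    [0.5,[0,0,0.4],0],
    [0.5,[0,0,0.3],0],
    [0.5,[0,0,0.1],0],
    [0.5,[0,0,0],0],
    [0.5,[0,0,0],0]
  ]
}}

```text
clock: 102.65
eef_pos: [0.5128, 0.3497, 0.0736]
orientation: [[-0.658, -0.753, 0.021], [-0.752, 0.658, 0.032], [-0.038, 0.005, -0.999]]
force: [-0.3, -0.2, -0.3]
opening: 0.24
```

```bash
python3 -c "
from rk import *
h,z=rackpt(-.008,.05,.0105); nav([h[0],h[1],.063],229)"
```

```text
t 102.7 pos [0.5128 0.3497 0.0736] toolx -131.2 open 0.240 F [-0.3 -0.2 -0.3] tilt 0.038
shift cm [-0.03  0.17  1.07] norm 1.08
yaw units -0.03
shift after yaw [-0.07  0.17  1.06]
```

Call:
{"op": "carry_out", "data": {
  "moves": [
    [0.5,[0,0.1,0.15],0],
    [0.5,[0,0.06,0.15],0],
    [0.5,[0,0,0.15],0],
    [0.5,[0,0,0.15],0],
    [0.5,[0,0,0.15],0],
    [0.5,[0,0,0.15],0],
    [0.5,[0,0,0.15],0],
    [0.5,[0,0,0],0],
    [0.5,[0,0,0],0],
    [0.5,[0,0,0],0]
  ]
}}

```text
clock: 103.65
eef_pos: [0.5123, 0.3516, 0.0646]
orientation: [[-0.658, -0.753, 0.023], [-0.752, 0.658, 0.033], [-0.04, 0.005, -0.999]]
force: [-2.1, -0.6, 1.5]
opening: 0.239
```

```bash
python3 -c "
from rk import *
h,z=rackpt(-.008,.05,.0105); nav([h[0],h[1],.063],229)
from ov import *
rov('pics/p2d.png')"
```

```text
t 103.7 pos [0.5123 0.3516 0.0646] toolx -131.2 open 0.239 F [-2.1 -0.6  1.5] tilt 0.041
shift cm [0.04 0.01 0.16] norm 0.16
yaw units -0.03
shift after yaw [0.03 0.01 0.16]
```

View pics/p2d.png

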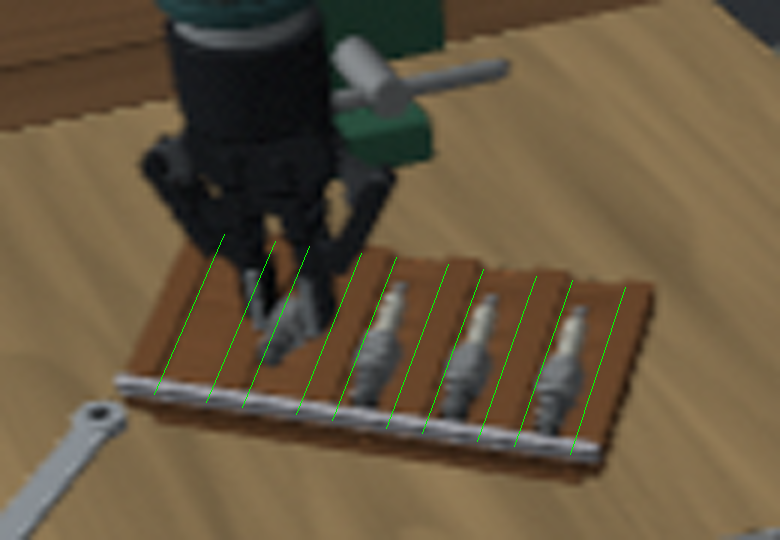

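Call:
{"op": "carry_out", "data": {
  "moves": [
    [0.5,[0,-0.12,0.05],0],
    [0.5,[0.05,0,0.15],0],
    [0.5,[0,0,0],0],
    [2.2,[0,0,0],0],
    [2.6,[0,0,0],0],
    [3,[0,0,0],0],
    [3.5,[0,0,-0.1],0],
    [4,[0,0,-0.5],0],
    [4,[0,0,-1.2],0],
    [4,[0,0,-2],0]
  ]
}}

```text
clock: 104.7
eef_pos: [0.5107, 0.3484, 0.0984]
orientation: [[-0.658, -0.753, 0.018], [-0.752, 0.658, 0.031], [-0.035, 0.006, -0.999]]
force: [0.5, 0.3, -0.5]
opening: 0.47
```

Call:
{"op": "carry_out", "data": {
  "moves": [
    [5,[0,0,-2],0],
    [5,[0,0,-1.5],0],
    [5,[0,0,-0.6],0],
    [5,[0.6,-0.6,0],0],
    [5,[1.4,-1.4,0],0],
    [5,[2,-2,0],0],
    [5,[2,-2,0],0],
    [5,[1.6,-1.6,0],0],
    [5,[0.8,-0.8,0],0],
    [5,[0.2,-0.2,0],0]
  ]
}}

```text
clock: 105.7
eef_pos: [0.5179, 0.2198, 0.1389]
orientation: [[-0.657, -0.754, 0.019], [-0.753, 0.657, 0.032], [-0.037, 0.006, -0.999]]
force: [-1.2, 0.3, -0.3]
opening: 0.591
```

```bash
python3 plugs.py;python3 nav.py .4431 .124 .10 155.1; python3 ov.py
```

```text
side org [0.4438 0.1252] ang -25.8 L 0.083
top org [0.4421 0.1226] ang -23.9 L 0.080
t 105.8 pos [0.5179 0.2208 0.139 ] toolx -131.0 open 0.589 F [ 0.6 -0.1  0. ] tilt 0.038
shift cm [12.35 -0.74  3.44] norm 12.84
yaw units 12.31
shift after yaw [  2.7  -11.93   3.9 ]
```

View pics/rov.png

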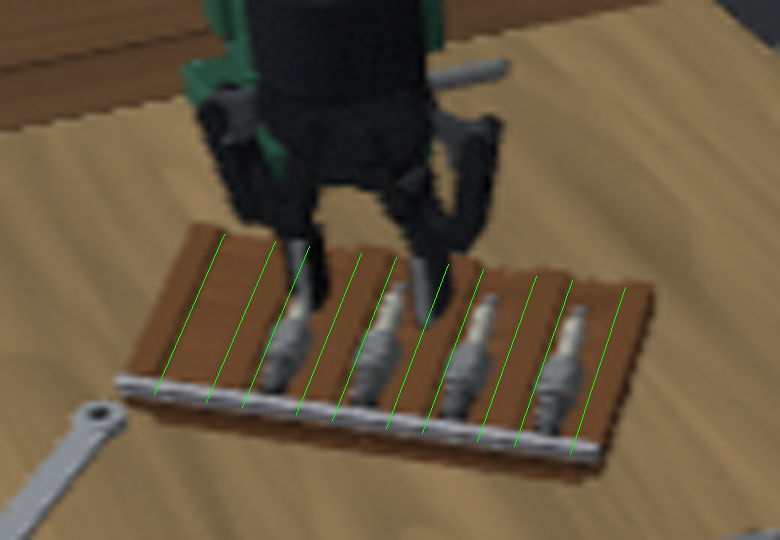

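Call:
{"op": "carry_out", "data": {
  "moves": [
    [5,[0,0,0],0.8],
    [5,[0,0,0],1.2],
    [5,[0,0,0],1.35],
    [5,[0,0,0],1.4],
    [5,[0,0,0],1.4],
    [5,[0,0,0],1.4],
    [5,[0,0,0],1.4],
    [5,[0,0,0],1.4],
    [5,[0,0,0],1.2],
    [5,[0,0,0],0.6]
  ]
}}

```text
clock: 106.85
eef_pos: [0.5163, 0.2332, 0.1389]
orientation: [[-0.901, 0.434, 0.02], [0.434, 0.9, 0.036], [-0.002, 0.041, -0.999]]
force: [0.2, 0.3, 0.3]
opening: 0.581
```

```bash
python3 nav.py .4431 .124 .08 155.1
```

```text
t 106.8 pos [0.5163 0.2332 0.1389] toolx 154.3 open 0.581 F [0.2 0.3 0.3] tilt 0.041
shift cm [  1.86 -13.25   5.35] norm 14.41
yaw units -0.14
shift after yaw [  2.04 -12.99   5.89]
```

Call:
{"op": "carry_out", "data": {
  "moves": [
    [5,[0.1,-0.8,0],-0.14],
    [5,[0.3,-1.8,0.2],0],
    [5,[0.3,-2.2,0.4],0],
    [5,[0.3,-2.2,0.6],0],
    [5,[0.3,-2,0.8],0],
    [5,[0.2,-1.6,0.9],0],
    [5,[0.2,-1.1,0.9],0],
    [5,[0.1,-0.7,0.7],0],
    [5,[0,-0.3,0.4],0],
    [5,[0,0,0],0]
  ]
}}

```text
clock: 107.85
eef_pos: [0.4437, 0.1273, 0.0826]
orientation: [[-0.92, 0.391, 0.021], [0.391, 0.919, 0.038], [-0.005, 0.043, -0.999]]
force: [0.0, 0.1, -0.3]
opening: 0.588
```

```bash
python3 nav.py .4431 .124 .045 155.1
```

```text
t 107.8 pos [0.4437 0.1273 0.0826] toolx 157.0 open 0.588 F [ 0.   0.1 -0.3] tilt 0.043
shift cm [-0.05 -0.49  3.75] norm 3.78
yaw units 0.31
shift after yaw [-0.08 -0.33  3.76]
```

Call:
{"op": "carry_out", "data": {
  "moves": [
    [5,[0,-0.15,0.2],0.3],
    [5,[0,-0.2,0.4],0],
    [5,[0,-0.1,0.7],0],
    [5,[0,0,0.8],0],
    [5,[0,0,0.7],0],
    [5,[0,0,0.5],0],
    [5,[0,0,0.3],0],
    [5,[0,0,0.1],0],
    [5,[0,0,0],0],
    [5,[0,0,0],0]
  ]
}}

```text
clock: 108.85
eef_pos: [0.4437, 0.1257, 0.0428]
orientation: [[-0.907, 0.42, 0.022], [0.42, 0.907, 0.038], [-0.004, 0.044, -0.999]]
force: [-1.0, 0.7, 0.8]
opening: 0.584
```

```bash
python3 nav.py .4431 .124 .023 155.1; python3 -c "
from m import *
s=cap('side');crop(s,170,145,90,80,7,'pics/p1a.png')"
```

```text
t 108.8 pos [0.4437 0.1257 0.0428] toolx 155.2 open 0.584 F [-1.   0.7  0.8] tilt 0.044
shift cm [-0.01 -0.27  1.97] norm 1.99
yaw units 0.01
shift after yaw [-0.02 -0.18  1.98]
```

View pics/p1a.png

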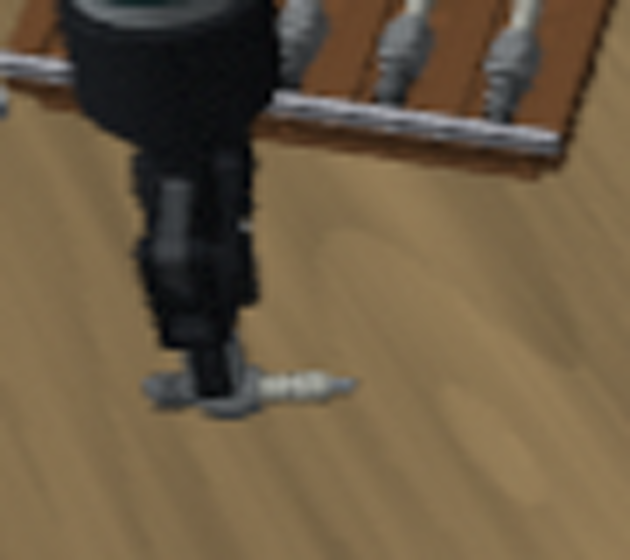

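Call:
{"op": "carry_out", "data": {
  "moves": [
    [5,[0,-0.12,0.3],0],
    [5,[0,-0.12,0.5],0],
    [5,[0,0,0.6],0],
    [5,[0,0,0.4],0],
    [5,[0,0,0.1],0],
    [4,[0,0,0],0],
    [3,[0,0,0],0],
    [2,[0,0,0],0],
    [1,[0,0,0],0],
    [0.5,[0,0,0],0]
  ]
}}

```text
clock: 109.9
eef_pos: [0.4435, 0.1242, 0.0228]
orientation: [[-0.907, 0.42, 0.023], [0.42, 0.907, 0.038], [-0.005, 0.045, -0.999]]
force: [0.2, -0.8, -0.4]
opening: 0.241
```

Call:
{"op": "carry_out", "data": {
  "moves": [
    [0.5,[0,0,0],0],
    [0.5,[0,0,0],0],
    [0.5,[0,0,-0.5],0],
    [0.5,[0,0,-1],0],
    [0.5,[0,0,-2],0],
    [0.5,[0,0,-2.5],0],
    [0.5,[0,0,-2.5],0],
    [0.5,[0,0,-2],0],
    [0.5,[0,0,-1],0],
    [0.5,[0,0,-0.5],0]
  ]
}}

```text
clock: 110.9
eef_pos: [0.4398, 0.1192, 0.1508]
orientation: [[-0.907, 0.419, 0.024], [0.42, 0.907, 0.038], [-0.006, 0.045, -0.999]]
force: [0.1, -0.1, -1.5]
opening: 0.241
```

Call:
{"op": "carry_out", "data": {
  "moves": [
    [0.5,[0,0,0],-0.8],
    [0.5,[0,0,0],-1.2],
    [0.5,[0,0,0],-1.35],
    [0.5,[0,0,0],-1.4],
    [0.5,[0,0,0],-1.4],
    [0.5,[0,0,0],-1.4],
    [0.5,[0,0,0],-1.4],
    [0.5,[0,0,0],-1.4],
    [0.5,[0,0,0],-1.2],
    [0.5,[0,0,0],-0.6]
  ]
}}

```text
clock: 111.9
eef_pos: [0.4367, 0.1187, 0.1454]
orientation: [[-0.639, -0.769, 0.013], [-0.769, 0.639, 0.037], [-0.036, 0.013, -0.999]]
force: [-0.1, 0.3, -0.8]
opening: 0.238
```

```bash
python3 -c "
from rk import *
h,z=rackpt(-.008,.1,.0105); nav([h[0],h[1],.12],229)"
```

```text
t 111.9 pos [0.4367 0.1187 0.1454] toolx -129.7 open 0.238 F [-0.1  0.3 -0.8] tilt 0.039
shift cm [-22.71  14.04   3.56] norm 26.94
yaw units 0.21
shift after yaw [-22.5   14.59   2.54]
```

Call:
{"op": "carry_out", "data": {
  "moves": [
    [0.5,[-1.2,0.7,0],0.2],
    [0.5,[-2.2,1.4,0],0],
    [0.5,[-2.8,1.7,0.2],0],
    [0.5,[-3,1.9,0.3],0],
    [0.5,[-3,1.9,0.4],0],
    [0.5,[-2.8,1.7,0.5],0],
    [0.5,[-2.4,1.4,0.6],0],
    [0.5,[-2,1.2,0.6],0],
    [0.5,[-1.2,0.8,0.5],0],
    [0.5,[-0.5,0.3,0.2],0]
  ]
}}

```text
clock: 112.9
eef_pos: [0.4743, 0.3718, 0.1114]
orientation: [[-0.656, -0.755, 0.001], [-0.754, 0.656, 0.03], [-0.023, 0.019, -1.0]]
force: [0.7, -0.6, -0.6]
opening: 0.243
```

```bash
python3 -c "
from rk import *
h,z=rackpt(-.008,.1,.0105); nav([h[0],h[1],.08],229)"
```

```text
t 112.9 pos [0.4743 0.3718 0.1114] toolx -131.0 open 0.243 F [ 0.7 -0.6 -0.6] tilt 0.030
shift cm [-0.86  0.76  3.18] norm 3.38
yaw units -0.0
shift after yaw [-0.93  0.82  3.14]
```

Call:
{"op": "carry_out", "data": {
  "moves": [
    [0.5,[-0.2,0.2,0.2],0],
    [0.5,[-0.3,0.3,0.4],0],
    [0.5,[-0.2,0.2,0.6],0],
    [0.5,[0,0,0.7],0],
    [0.5,[0,0,0.7],0],
    [0.5,[0,0,0.5],0],
    [0.5,[0,0,0.3],0],
    [0.5,[0,0,0.2],0],
    [0.5,[0,0,0],0],
    [0.5,[0,0,0],0]
  ]
}}

```text
clock: 113.9
eef_pos: [0.4733, 0.3807, 0.0714]
orientation: [[-0.658, -0.753, -0.002], [-0.753, 0.658, 0.027], [-0.019, 0.019, -1.0]]
force: [0.6, -0.4, -0.9]
opening: 0.24
```

```bash
python3 -c "
from rk import *
h,z=rackpt(-.008,.1,.0105); nav([h[0],h[1],.0645],229)
from ov import *
rov('pics/p1c.png')"
```

```text
t 113.9 pos [0.4733 0.3807 0.0714] toolx -131.2 open 0.240 F [ 0.6 -0.4 -0.9] tilt 0.027
shift cm [-0.31  0.15  0.7 ] norm 0.78
yaw units -0.03
shift after yaw [-0.33  0.17  0.69]
```

View pics/p1c.png

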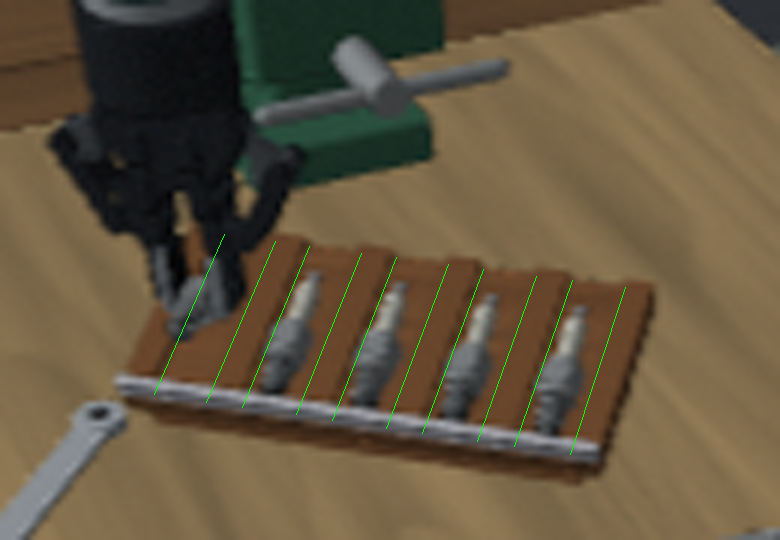

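Call:
{"op": "carry_out", "data": {
  "moves": [
    [0.5,[-0.15,0,0.15],0],
    [0.5,[-0.1,0,0.15],0],
    [0.5,[0,0,0.15],0],
    [0.5,[0,0,0.15],0],
    [0.5,[0,0,0.1],0],
    [0.5,[0,0,0],0],
    [0.5,[0,0,0],0],
    [0.5,[0,0,0],0],
    [0.5,[0,0,0],0],
    [0.5,[0,0,0],0]
  ]
}}

```text
clock: 114.95
eef_pos: [0.4757, 0.3833, 0.0656]
orientation: [[-0.658, -0.753, 0.0], [-0.753, 0.658, 0.029], [-0.022, 0.019, -1.0]]
force: [-0.3, -0.9, 1.5]
opening: 0.24
```

```bash
python3 -c "
from rk import *
h,z=rackpt(-.008,.1,.0105); nav([h[0],h[1],.063],229)
from ov import *
rov('pics/p1d.png')"
```

```text
t 115.0 pos [0.4757 0.3833 0.0656] toolx -131.1 open 0.240 F [-0.3 -0.9  1.5] tilt 0.029
shift cm [0.03 0.16 0.26] norm 0.31
yaw units -0.02
shift after yaw [0.03 0.17 0.26]
```

View pics/p1d.png

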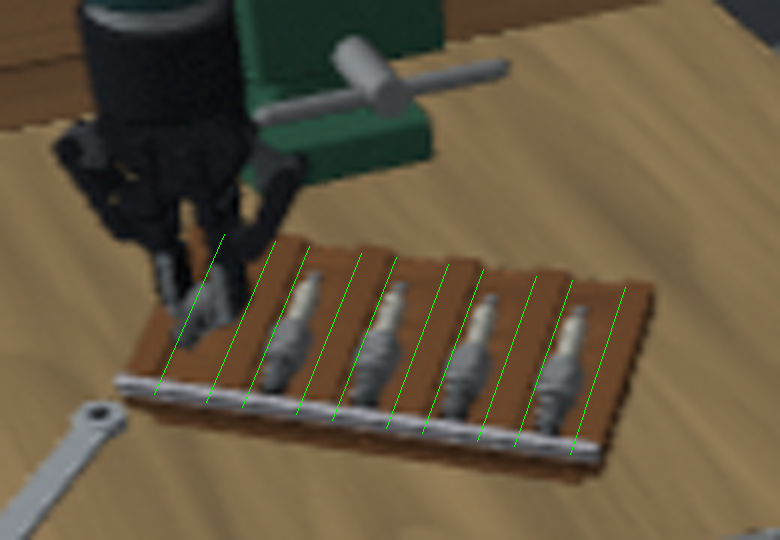

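Call:
{"op": "carry_out", "data": {
  "moves": [
    [0.5,[0,-0.1,0.1],0],
    [0.5,[0,0,0.15],0],
    [0.5,[0,0,0],0],
    [2.2,[0,0,0],0],
    [2.6,[0,0,0],0],
    [3,[0,0,0],0],
    [3.5,[0,0,-0.1],0],
    [4,[0,0,-0.5],0],
    [4,[0,0,-1.2],0],
    [4,[0,0,-2],0]
  ]
}}

```text
clock: 116.0
eef_pos: [0.4752, 0.3807, 0.0995]
orientation: [[-0.658, -0.753, -0.005], [-0.753, 0.658, 0.025], [-0.016, 0.02, -1.0]]
force: [-0.1, 0.0, 0.2]
opening: 0.469
```

Call:
{"op": "carry_out", "data": {
  "moves": [
    [5,[0,0,-2],0],
    [5,[0,0,-2],0],
    [5,[0,0,-1.5],0],
    [5,[0.6,-0.6,-1],0],
    [5,[1.4,-1.4,0],0],
    [5,[2.5,-2.5,0],0],
    [5,[2.5,-2.5,0],0],
    [5,[2.5,-2.5,0],0],
    [5,[2.5,-2.5,0],0],
    [5,[1.5,-1.5,0],0]
  ]
}}

```text
clock: 117.0
eef_pos: [0.4896, 0.1825, 0.1732]
orientation: [[-0.654, -0.756, 0.008], [-0.756, 0.654, 0.032], [-0.029, 0.015, -0.999]]
force: [0.2, 0.3, 0.3]
opening: 0.581
```

Call:
{"op": "carry_out", "data": {
  "moves": [
    [5,[1,-1,0],0],
    [5,[2.4,-2,0],0],
    [5,[2.4,-2,0],0],
    [5,[2,-2,0],0],
    [5,[1,-1,0],0],
    [5,[0,0,0],0],
    [5,[0,0,0],0],
    [5,[0,0,0],0],
    [5,[0,0,0],0],
    [5,[0,0,0],0]
  ]
}}

```text
clock: 118.0
eef_pos: [0.4906, 0.0548, 0.173]
orientation: [[-0.657, -0.754, 0.012], [-0.753, 0.657, 0.032], [-0.031, 0.012, -0.999]]
force: [-0.1, -0.6, 1.2]
opening: 0.588
```

```bash
python3 plugs.py; python3 nav.py .4 0 .2; python3 -c "
from ov import *
rov('pics/fin_r.png')
t=cap('top','pics/fin_t.png');crop(t,90,150,110,110,5,'pics/fin_rt.png')
s=cap('side','pics/fin_s.png')
from el import prof
prof()"
```

```text
t 118.1 pos [0.4906 0.0547 0.1729] toolx -131.1 open 0.586 F [-0.4 -0.2 -0.1] tilt 0.034
shift cm [ 9.99  3.27 -2.98] norm 10.92
old 65.0 [-27.9, -4.0, 9.1, 33.7]
cur 66.0 [-27.8, -4.0, 3.6, 28.4]
```

View pics/fin_r.png

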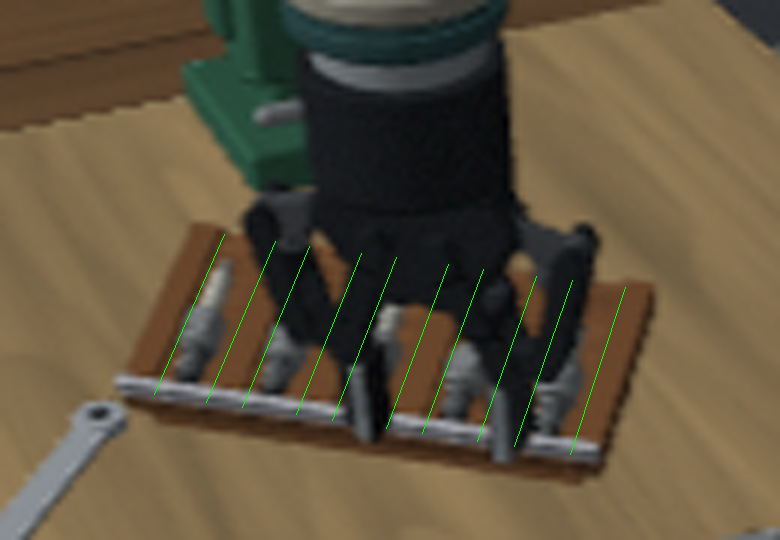

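View pics/fin_rt.png

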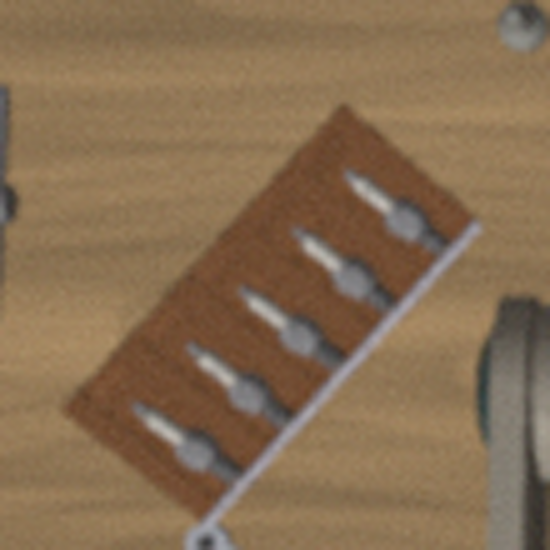

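View pics/fin_s.png

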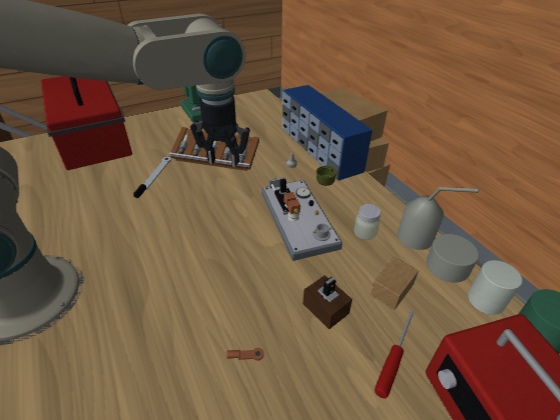

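```bash
cat > rp.py <<'E'
from m import *
def rp(n="top",k=6,th=75):
    c=cap(n); a=np.radians(49);t=np.radians(20)
    ex=np.array([np.cos(a)*np.cos(t),np.sin(a)*np.cos(t),np.sin(t)]);ey=np.array([-np.sin(a),np.cos(a),0]);ez=np.cross(ex,ey)
    O=np.array([.557,.327,.04])
    im=up(c,k);hsv=cv2.cvtColor(im,cv2.COLOR_RGB2HSV)
    ys,xs=np.where(hsv[...,1]<th)
    uv=back(np.c_[xs,ys],k); o,d=ray(c,uv)
    s=((O+ez*.0105-o)@ez)/(d@ez); P=o+d*s[:,None]-O
    X,Y=P@ex,P@ey
    val=hsv[...,2][ys,xs]
    for y in(-.1,-.05,0,.05,.1):
        m=(abs(Y-y)<.022)&(X>-.050)&(X<.06)
        A=np.c_[X[m],Y[m]]
        if len(A)<30: print(y,"none");continue
        # centreline: mean Y per X bin, fit line
        b=np.arange(-.05,.04,.004); cx=[];cy=[];cw=[]
        for i in b:
            q=(A[:,0]>=i)&(A[:,0]<i+.004)
            if q.sum()>8: cx.append(i+.002);cy.append((A[q,1].min()+A[q,1].max())/2);cw.append(np.ptp(A[q,1]))
        p=np.polyfit(cx,cy,1); mu=A.mean(0);v=np.linalg.svd(A-mu,full_matrices=False)[2][0]
        print(n,y,"x %.3f..%.3f y %.4f slope deg %.1f pca %.1f"%(A[:,0].min(),A[:,0].max(),p[1],np.degrees(np.arctan(p[0])),np.degrees(np.arctan(v[1]/v[0]))),"w",(np.array(cw)*1000).round().astype(int).tolist())
if __name__=="__main__":
    rp("top");rp("side")
E
python3 rp.py
```

```text
top -0.1 x -0.050..0.030 y -0.0982 slope deg 2.0 pca 2.2 w [13, 13, 12, 14, 19, 21, 22, 24, 24, 22, 18, 13, 13, 13, 13, 13, 13, 11, 8, 7]
top -0.05 x -0.050..0.029 y -0.0485 slope deg 0.7 pca 0.9 w [13, 12, 13, 13, 19, 21, 23, 24, 24, 22, 17, 13, 13, 12, 13, 13, 13, 11, 8, 6]
top 0 x -0.050..0.029 y 0.0018 slope deg 1.9 pca 2.3 w [14, 14, 14, 14, 18, 21, 23, 24, 24, 21, 19, 13, 13, 12, 13, 13, 12, 11, 8, 6]
top 0.05 x -0.050..0.029 y 0.0509 slope deg 0.8 pca 0.8 w [15, 13, 13, 13, 19, 21, 23, 25, 24, 21, 17, 13, 13, 13, 13, 13, 12, 10, 8, 7]
top 0.1 x -0.050..0.029 y 0.1006 slope deg 3.0 pca 3.3 w [14, 13, 13, 14, 19, 22, 25, 25, 24, 22, 18, 13, 12, 13, 13, 13, 12, 10, 8, 6]
side -0.1 x -0.050..0.060 y -0.0930 slope deg 4.0 pca 4.3 w [43, 31, 31, 31, 34, 34, 34, 35, 35, 34, 34, 31, 29, 27, 27, 25, 22, 22, 20, 19, 19, 20, 21]
side -0.05 x -0.050..0.060 y -0.0525 slope deg 7.5 pca 9.6 w [43, 28, 28, 28, 29, 30, 32, 33, 35, 35, 34, 33, 30, 32, 34, 37, 39, 41, 39, 37, 35, 33, 32]
side 0 x -0.050..0.060 y 0.0030 slope deg 1.0 pca -1.2 w [39, 24, 25, 23, 24, 27, 32, 35, 35, 35, 33, 31, 28, 28, 28, 27, 27, 44, 44, 44, 44, 44, 44]
side 0.05 x -0.050..0.060 y 0.0479 slope deg 1.1 pca 4.6 w [32, 14, 14, 16, 20, 22, 24, 24, 33, 34, 34, 34, 33, 33, 37, 40, 43, 44, 44, 44, 44, 44, 44]
side 0.1 x -0.050..0.060 y 0.0961 slope deg -3.9 pca -5.4 w [37, 15, 16, 16, 18, 22, 24, 24, 24, 25, 24, 21, 18, 14, 13, 13, 13, 13, 12, 27, 26, 6, 10]
```

```bash
python3 - <<'E'
from h import *
print(bot.job_done()); print(state()["clock"])
E
```

```text
the job is handed in; nothing more can be done
None
the job is handed in; nothing more can be done
```

The job is handed in at about 118 s of the 210 s allowed. I got no verdict back.

**Gap and gauge:**
- I stood the gauge in the gap with its collar down on both electrodes. I pushed the carriage until it stopped moving at about 23 N.
- A small sideways nudge of the gripped blade gave about 0.1 mm either way, so it was snug before I drew it out vertically.
- The gauge is back in its block. Pressing its top met contact at 91 mm, the fully home height.

**Plugs:** All five lie in grooves of their own, thread ends at the lip. In the top view they are about 1–3° off the groove lines, and no more than 2 mm off the groove centres. None had been knocked aside. The other things on the bench look where they were at the start.

**Checks that disagreed or were weak:**
- **Gap width:** The top camera shows an apparent gap of about 7.6 mm. That method read the 36 mm collar as about 37 mm, so I take the true gap as about 6–6.5 mm, which agrees with the snug feel. I had no direct reading of the electrode joint to confirm it. The apparent gap was essentially the same just after the blade was drawn out (7.7 mm) and at the end (7.6 mm).
- **Plug angles, side view:** The last numeric check from the side view was spoiled by the arm in front of the rack. The plug angles rest on the top view and on side pictures taken as each plug was placed.
- **Arm tilt:** The tool tilted slightly during the work. I corrected it twice by pushing lightly against the gauge block and the tester case, both fixed.

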